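# Set out glaze tiles on the viewing stand and turn up its under-deck dimmer

## Robot

A 7-joint arm with a two-finger parallel gripper is mounted at the origin on the work surface; the furniture and walls round the work are solid. World frame = base frame: x ahead of the robot, y to its left, z up, the work surface at z = 0. Lengths are in m, angles in rad, forces in N, time in s.
With the tool pointing down it reaches from about 0.4 to 0.85 m from the base axis. Payload 6.9 kg.
Tool frame: the origin (TCP) lies midway between the tips of the shut fingers; the grasp point (between the pads) lies 19 mm behind it; z points along the fingers, x is the direction in which the jaws open and shut, and the axes are right-handed (so a half turn about z gives the same grasp; the last joint's range is limited). The gripper opens to 85 mm and grips with 20 to 120 N. Pads are 22 mm wide; open, the fingers measure 114 mm over their backs; the gripper's body (76 mm by 85 mm) begins 54 mm behind the grasp point. The pads swing forward as they close: fully open they stand 13 mm farther back than shut.
Start: joints at [-1.206, 0.507, -0.238, 1.5, 0.126, 1.149, -0.155], TCP at [0.16, 0.604, 0.231] pointing down, gripper open.
Joint ranges: [-3.08, 3.08], [-0.24, 2.05], [-1.43, 1.35], [0, 2.5], [-1.52, 4.66], [0.17, 1.96], [-2.89, 2.89]. Speed limits (rad/s): [2.39, 2.39, 3.14, 3.14, 3.14, 3.14, 3.14].

## Interface

Orientations are given as a unit quaternion [w, x, y, z].
In Python, from workcell import manip gives the robot as it stands.
- The arm moves only by the shell command python3 -m pendant 'ROWS' [FORCE]. ROWS is JSON, a list of rows, each an object of numbers: "tx", "ty", "tz": the shift along the tool's x, y, z in m; "rx", "ry", "rz": the turn, a rotation vector about the tool's x, y, z in rad; "gripper": the closure, from -1 (fully open) to 1 (shut), so that 0 is half open. In form: [{"tx": .., "ty": .., "tz": .., "rx": .., "ry": .., "rz": .., "gripper": ..}, ...]. A call has 1 to 5 rows; each row shifts and turns the commanded pose from where the row before left it, along the tool's axes as they then stand; what a row does not reach is not made up. A row lasts 1/10 s, in which the tool goes at most 50 mm and 8.59 degrees, less where a joint would pass 70% of its speed; a pose out of reach is approached as far as the arm can. A call with a gripper value outside its range is refused whole. The fingers move at their own pace and stop on an object; FORCE is the grip in N (left out, the last holds). Time passes only in rows, so rows that do not move let the fingers close. It gives the time, the measured TCP pose, the force and the opening at its end, in the units of the state.
- manip.observe(): the state, without advancing time (a new reading comes with each control period).
- manip.get_image(name): name is "scene" or "top"; returns the picture (420x560x3 uint8, blue, green, red); there is no depth.
- manip.camera_info(name): a dict with "fx", "fy", "cx", "cy" (pixels), "k1" (the pictures are not rectified: a ray, as slopes to the right and down, at radius r is drawn at 1 + k1 r^2 times it, then the intrinsics apply), "R" (3x3) and "t" (3): a world point X has camera coordinates R X + t. Camera axes: x right, y down, z forward; pixel columns grow to the right and rows downward; lengths in m; the calibration is good to about 2 mm. A picture is of the moment at which its call begins. camera_info takes no time and is no camera call.
- manip.sign_off(): hands the job in, once; it reports no verdict.
The state is a dict: "clock": time; "joint_pos": joint angles; "dq": joint speeds; "joint_torque": joint torques, N m; "tcp_pos": TCP position; "tool_rot": TCP orientation; "force": force on the tool from outside, world axes, zero at the start; "torque": the same for the moment, N m; "width": opening from 0.0 (shut) to 1.0 (fully open).
Only numpy, scipy, OpenCV 4.12 (cv2) and the standard library are available. Lean on these libraries where they do the work, as an engineer would, in place of code of your own. Each camera call takes 0.05 s, during which the arm holds its last target.

## Task

Get the glaze tiles ready for the class to compare: lift the lid off the wooden tile box by its knob and lay it right way up on the table, then lean every tile from the box, glazed end up, side by side against the sloped backstop of the viewing stand. When all of them stand there, turn the dimmer knob under the stand's nose until its handle points at the green dot, and finally put the lid back squarely on the box. Leave the blue cup beside the box where it is.

Things in the scene. Friction and masses are not known exactly. Their poses are not given: they have to be found in the camera images.
- stand: Fixed plywood viewing stand. Origin on the table; x from its front (robot side) to its back, y along its length, z up. Deck top at z = 112 mm, 12 mm thick, x -45 to 55, y -112 to 112 mm, on slab legs at y = +-90, with a round nose of radius 45 mm about (-30, 0) at the front. Front lip on the deck at x -1 to 5 mm, 8 mm high.
- backstop_foot (a point): Middle of the line where the front face of the stand's sloped wooden backstop meets the deck; axes as the stand (stand x 28, y 0, z 112 mm). The backstop is 216 mm long (y), 8 mm thick, leans back towards +x 20 degrees from vertical and is 50 mm high along the slope. Tiles go between lip and backstop; four fit side by side at 54 mm spacing.
- green_dot (a point): Green dot, 11 mm, on top of the stand's nose, among small black dots every 0.2 rad: the mark for the dimmer's handle (dimmer value 0.5).
- dimmer (a joint): Black dimmer knob, 40 mm wide, under the stand's nose; vertical axis at stand (-30, 0). Its pointer handle (12 mm wide, 14 high, centre at z = 84 mm) sticks out level to 92 mm from the axis. Rad: 0 = handle straight to the stand's front (-x), growing counter-clockwise from above (towards stand -y); stops at -0.8 and 0.8. Friction of 0.06 N m holds it.
- dimmer_grip (a point): Point on the dimmer's handle, 80 mm from the axis, at its mid-height, clear outside the nose; -x points outwards along the handle, z up.
- tile_box: Fixed open wooden box, 100 x 197 x 112 mm (x, y, z), origin under its centre, long along y. Long walls 6 mm, end walls 10 mm thick. Four slots at y = -57, -19, 19, 57 mm hold tiles upright, tile thickness along the box's y, with 1 mm play each side.
- box_floor (a point): Middle of the box's inner floor, 8 mm up, on which the tiles stand; their tops are 4 mm below the rim. The slot combs reach only 55 mm above the table, so above that the tiles are free: 29 mm between neighbours, 27 mm to the end walls.
- lid_knob (a point): Centre of the knob of the loose flat wooden lid (plate 104 x 201 x 8 mm, 160 g, lying on the box rim with nothing to locate it). Knob head 20 mm (x) by 44 mm (y), 24 mm high, on a 14 mm stem; y along the lid's length, z up. Knob centre is 34 mm above the lid's underside: z = 146 mm on the box, 34 mm on the table.
- cup: Bystander: light blue plastic cup, 66 mm wide and high; origin under its centre.
- tile_0_mid (a point): Centre of a loose glaze tile, terracotta with blue glaze on its upper part, 9 mm thick (x), 44 mm wide (y), 100 mm high (z, up when standing), 80 g. May be absent.
- tile_1_mid (a point): Centre of a loose glaze tile, terracotta with green glaze on its upper part, 9 mm thick (x), 44 mm wide (y), 100 mm high (z, up when standing), 80 g. May be absent.
- tile_2_mid (a point): Centre of a loose glaze tile, terracotta with white glaze on its upper part, 9 mm thick (x), 44 mm wide (y), 100 mm high (z, up when standing), 80 g. May be absent.
- tile_3_mid (a point): Centre of a loose glaze tile, terracotta with yellow glaze on its upper part, 9 mm thick (x), 44 mm wide (y), 100 mm high (z, up when standing), 80 g. May be absent.
Things that resemble listed ones, but are neither listed nor needed, are in the scene too. Leave any turquoise look-alike of the part that bears lid_knob alone.

How it is judged:
On the way, in this order (a step that is already met when the one before it is completed fails the run):
1. the lid lies on the table, right way up, let go (height (world z) of lid_knob below 0.042 m and angle between lid_knob's own z axis and vertical below 0.1 rad and contact force between the fingers and anything else below 0.5 N), for 0.2 s.
2. every tile leans against the backstop, let go (x of tile_0_mid in the frame of stand between 0.026 and 0.06 m and y of tile_0_mid in the frame of stand between -0.115 and 0.115 m and z of tile_0_mid in the frame of stand between 0.135 and 0.172 m and angle between tile_0_mid's own z axis and vertical between 0.2 and 0.65 rad and angle between the y axis of each of tile_0_mid, tile_1_mid, tile_2_mid, tile_3_mid and the y axis of stand, either way round below 0.2 rad and x of tile_1_mid in the frame of stand between 0.026 and 0.06 m and y of tile_1_mid in the frame of stand between -0.115 and 0.115 m and z of tile_1_mid in the frame of stand between 0.135 and 0.172 m and angle between tile_1_mid's own z axis and vertical between 0.2 and 0.65 rad and x of tile_2_mid in the frame of stand between 0.026 and 0.06 m and y of tile_2_mid in the frame of stand between -0.115 and 0.115 m and z of tile_2_mid in the frame of stand between 0.135 and 0.172 m and angle between tile_2_mid's own z axis and vertical between 0.2 and 0.65 rad and x of tile_3_mid in the frame of stand between 0.026 and 0.06 m and y of tile_3_mid in the frame of stand between -0.115 and 0.115 m and z of tile_3_mid in the frame of stand between 0.135 and 0.172 m and angle between tile_3_mid's own z axis and vertical between 0.2 and 0.65 rad and contact force between the fingers and anything else below 0.5 N), for 0.3 s.
3. the dimmer's handle points at the green dot (0.5 +- 0.12 rad), let go (value of joint dimmer between 0.38 and 0.62 rad and contact force between the fingers and anything else below 0.5 N), for 0.3 s.
At the end, for the whole second after the job is handed in: Every tile present stands on the deck between lip and backstop, upright way up, leaning back 0.2 to 0.65 rad from vertical, its width along the stand (within 0.2 rad); the dimmer reads 0.5 +- 0.12 rad; the lid lies flat on the tile box, centred within 15 mm each way and square within 0.12 rad (x of tile_0_mid in the frame of stand between 0.026 and 0.06 m and y of tile_0_mid in the frame of stand between -0.115 and 0.115 m and z of tile_0_mid in the frame of stand between 0.135 and 0.172 m and angle between tile_0_mid's own z axis and vertical between 0.2 and 0.65 rad and angle between the y axis of each of tile_0_mid, tile_1_mid, tile_2_mid, tile_3_mid and the y axis of stand, either way round below 0.2 rad and x of tile_1_mid in the frame of stand between 0.026 and 0.06 m and y of tile_1_mid in the frame of stand between -0.115 and 0.115 m and z of tile_1_mid in the frame of stand between 0.135 and 0.172 m and angle between tile_1_mid's own z axis and vertical between 0.2 and 0.65 rad and x of tile_2_mid in the frame of stand between 0.026 and 0.06 m and y of tile_2_mid in the frame of stand between -0.115 and 0.115 m and z of tile_2_mid in the frame of stand between 0.135 and 0.172 m and angle between tile_2_mid's own z axis and vertical between 0.2 and 0.65 rad and x of tile_3_mid in the frame of stand between 0.026 and 0.06 m and y of tile_3_mid in the frame of stand between -0.115 and 0.115 m and z of tile_3_mid in the frame of stand between 0.135 and 0.172 m and angle between tile_3_mid's own z axis and vertical between 0.2 and 0.65 rad and value of joint dimmer between 0.38 and 0.62 rad and x of lid_knob in the frame of tile_box between -0.015 and 0.015 m and y of lid_knob in the frame of tile_box between -0.015 and 0.015 m and z of lid_knob in the frame of tile_box between 0.14 and 0.152 m and angle between lid_knob's own z axis and vertical below 0.06 rad and angle between the y axis of lid_knob and the y axis of tile_box, either way round below 0.12 rad); the robot touches nothing.
It fails at once if the cup is pushed more than 40 mm or knocked over (distance of cup from where it was at the start of the episode above 0.04 m or angle between cup's own z axis and vertical above 0.5 rad).
Of tile_0, tile_1, tile_2, tile_3 only 3 to 4 are there at a start; the rules pass over those that are not, and their reading is None.
At some moment in a run one of lid may be knocked a few centimetres aside while the robot is not near it.
It also fails if it takes over 210 s, if anything falls off the work surface, if the arm or the gripper's body presses on something with over 40 N, if the wrist force passes 120 N, or if a joint passes its speed limit or range.

## Working session

There is one attempt and no reset: what is moved stays moved. The work goes in short steps, Python scripts to look and compute and a shell command to move; the robot and the scene stay as the last step left them, time stands still between calls to the robot, and variables do not carry over. Pictures are saved under pics/ and viewed, and the job is handed in when it is done.

```bash
ls; mkdir -p pics; python3 - <<'E'
from workcell import manip
import cv2,json
s=manip.observe();print(s)
for n in ("scene","top"):
    cv2.imwrite(f"pics/{n}0.png",manip.get_image(n)); print(n,manip.camera_info(n))
E
```

```text
pics
{'clock': 0.0, 'joint_pos': array([-1.20646497,  0.50832972, -0.23748925,  1.50115443,  0.12568216,
        1.14888101, -0.15479215]), 'dq': array([ 1.34731542e-03, -6.82682597e-04,  3.47341946e-04,  1.10557938e-03,
       -7.20235766e-04, -5.49523963e-05, -1.45274612e-03]), 'joint_torque': array([ 4.37311746e-04, -6.20605159e+01, -2.18694650e+00, -2.49652362e+01,
        1.26149031e-02,  1.16000240e-02,  7.64407332e-05]), 'tcp_pos': array([0.15992752, 0.60366633, 0.23042602]), 'tool_rot': array([ 5.58840013e-04,  7.92452017e-01,  6.09933604e-01, -6.97408968e-04]), 'force': array([0.59128187, 0.2719105 , 0.4073636 ]), 'torque': array([ 0.00233185, -0.02163802, -0.02770539]), 'width': 0.9989872493291837}
scene {'fx': 443.89439942316176, 'fy': 443.89439942316176, 'cx': 279.2038597606623, 'cy': 209.8231780959228, 'k1': 0.01747152985173955, 'R': array([[ 0.60172168, -0.79865218,  0.00925766],
       [-0.36193552, -0.28298579, -0.88821266],
       [ 0.71199276,  0.53110614, -0.45933928]]), 't': array([-0.10356103,  0.30069346,  1.25260777])}
top {'fx': 456.3195684393411, 'fy': 456.3195684393411, 'cx': 280.26288930406565, 'cy': 201.11325349036372, 'k1': -0.029059954586199324, 'R': array([[ 0.00909021, -0.99994844, -0.00452615],
       [-0.99189644, -0.00844321, -0.12676815],
       [ 0.1267234 ,  0.00564182, -0.99192205]]), 't': array([0.2030081 , 0.40684439, 1.54809929])}
```

View pics/scene0.png

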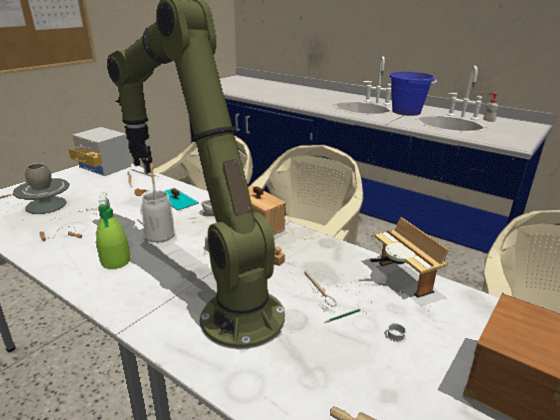

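View pics/top0.png

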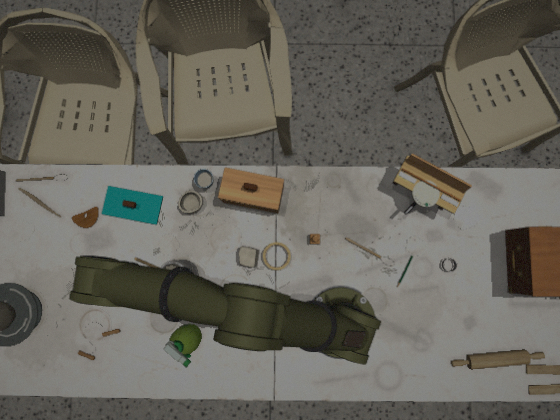

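Top view: the wooden box with its wooden lid and dark knob is at about (252,188). The turquoise look-alike lid, also with a dark knob, is at (132,205). The stand is at (430,188), with its nose and handle at about (408,208). I'll check these in close crops.

```bash
cat > h.py <<'E'
from workcell import manip
import numpy as np, cv2
from scipy.spatial.transform import Rotation as Rot
def ci(n):
    c=manip.camera_info(n); return c
def proj(n,P):
    c=ci(n); P=np.atleast_2d(P); X=P@np.array(c['R']).T+np.array(c['t'])
    s=X[:,:2]/X[:,2:]; r2=(s**2).sum(1,keepdims=True); s=s*(1+c['k1']*r2)
    return s*[c['fx'],c['fy']]+[c['cx'],c['cy']]
def ray(n,px):
    c=ci(n); d=(np.array(px,float)-[c['cx'],c['cy']])/[c['fx'],c['fy']]; s=d.copy()
    for _ in range(20): s=d/(1+c['k1']*(s@s))
    R=np.array(c['R']); return -R.T@np.array(c['t']), R.T@np.array([s[0],s[1],1])
def atz(n,px,z):
    o,d=ray(n,px); return o+d*(z-o[2])/d[2]
def tri(pa,pb):
    (o1,d1),(o2,d2)=ray('top',pa),ray('scene',pb)
    A=np.c_[d1,-d2]; k=np.linalg.lstsq(A,o2-o1,rcond=None)[0]
    a,b=o1+k[0]*d1,o2+k[1]*d2; return (a+b)/2, np.linalg.norm(a-b)
def crop(n,x0,y0,w,h,f,out,im=None):
    im=manip.get_image(n) if im is None else im
    c=cv2.resize(im[y0:y0+h,x0:x0+w],None,fx=f,fy=f,interpolation=cv2.INTER_CUBIC); cv2.imwrite(out,c)
E
python3 - <<'E'
from h import *
t=cv2.imread('pics/top0.png'); s=cv2.imread('pics/scene0.png')
crop('top',170,155,130,75,6,'pics/c1.png',t)
crop('top',370,145,110,85,7,'pics/c2.png',t)
a=cv2.resize(s[175:245,190:300],None,fx=7,fy=7,interpolation=2);cv2.imwrite('pics/c3.png',a)
a=cv2.resize(s[210:300,355:455],None,fx=6,fy=6,interpolation=2);cv2.imwrite('pics/c4.png',a)
E
```

```text
(no output)
```

View pics/c1.png

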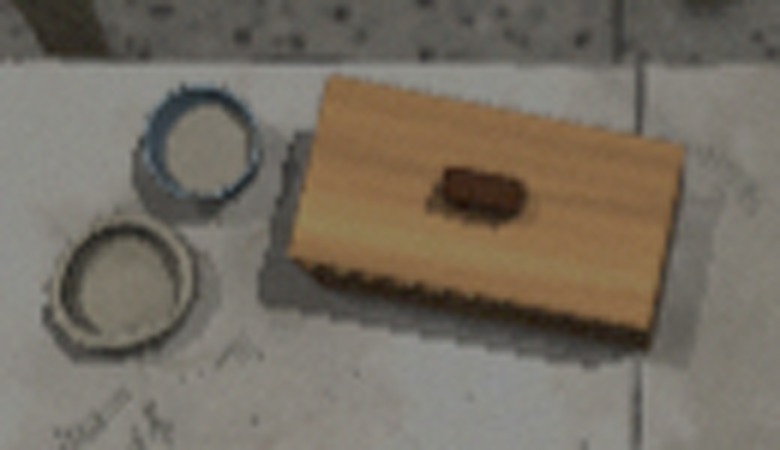

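View pics/c2.png

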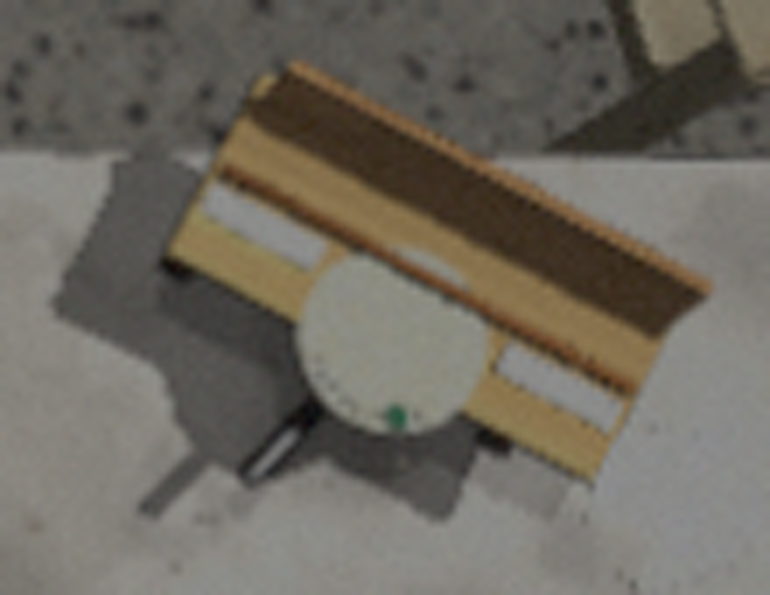

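View pics/c3.png

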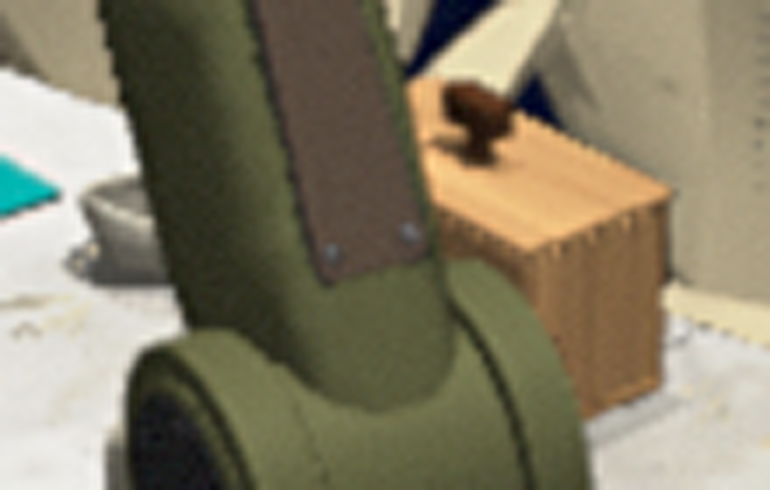

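View pics/c4.png

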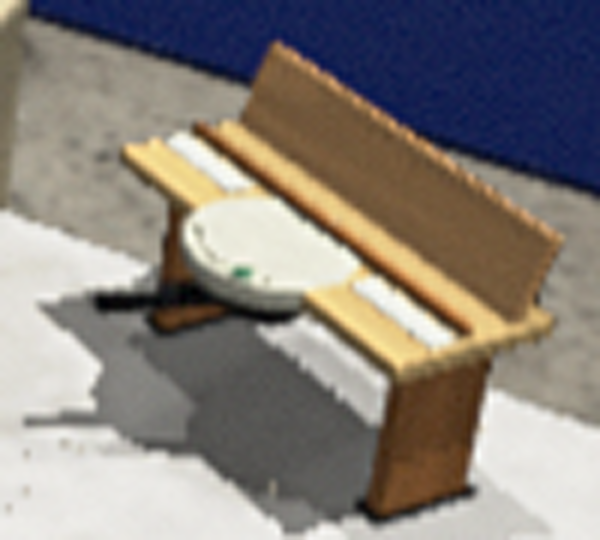

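The crops confirm the choices. The wooden lid has its knob centre at c1 (484,193). The blue cup's rim is at c1 (202,143), which is about (203.5,179) in the full image. In c2 the nose centre is at about (393,340) and the green dot at (397,416), with the handle pointing down-left. Next I'll fit the stand and lid poses.

```bash
cat > fit.py <<'E'
from h import *
from scipy.optimize import least_squares
def up(p,x0,y0,f): return (np.array(p,float)+.5)/f-.5+[x0,y0]
def fitpose(obs,init):
    # obs: (cam, px, local xyz)
    def res(q):
        R=np.array([[np.cos(q[2]),-np.sin(q[2])],[np.sin(q[2]),np.cos(q[2])]])
        r=[]
        for n,px,P in obs:
            xy=R@np.array(P[:2])+q[:2]; r.append(proj(n,[xy[0],xy[1],P[2]])[0]-px)
        return np.concatenate(r)
    s=least_squares(res,init,loss='soft_l1',f_scale=1); return s.x,res(s.x).reshape(-1,2)
E
cat > m1.py <<'E'
from fit import *
t=lambda p:up(p,370,145,7); s=lambda p:up(p,355,210,6)
m=1e-3
o=[('top',t((170,257)),(-45*m,112*m,112*m)),('top',t((590,478)),(-45*m,-112*m,112*m)),
('top',t((655,338)),(28*m,-108*m,112*m)),
('top',t((712,290)),(52.6*m,-108*m,161.7*m)),
('top',t((292,63)),(52.6*m,108*m,161.7*m)),
('top',t((630,395)),(-1*m,-108*m,112*m)),
('scene',s((123,150)),(-45*m,112*m,112*m)),('scene',s((395,375)),(-45*m,-112*m,112*m)),('scene',s((554,318)),(55*m,-112*m,112*m)),
('scene',s((275,42)),(45*m,108*m,159*m))]
x,r=fitpose(o,[.65,-.3,-.5]);print('stand',x,np.degrees(x[2]));print(r.round(2))
g=atz('top',t((397,416)),.112);c,sn=np.cos(x[2]),np.sin(x[2])
d=(g-np.array([x[0],x[1],0]))[:2];l=np.array([c*d[0]+sn*d[1],-sn*d[0]+c*d[1]])+[.03,0];print('dot rel axis',l,np.arctan2(-l[1],-l[0]))
g=atz('top',t((250,480)),.09);d=(g-np.array([x[0],x[1],0]))[:2];l=np.array([c*d[0]+sn*d[1],-sn*d[0]+c*d[1]])+[.03,0];print('handle tip',l,np.arctan2(-l[1],-l[0]))
t=lambda p:up(p,170,155,6); s=lambda p:up(p,190,175,7)
o=[('top',t((333,75)),(52*m,100.5*m,120*m)),('top',t((684,145)),(52*m,-100.5*m,120*m)),('top',t((650,328)),(-52*m,-100.5*m,120*m)),('top',t((290,258)),(-52*m,100.5*m,120*m)),
('scene',s((672,190)),(52*m,-100.5*m,120*m)),('scene',s((530,247)),(-52*m,-100.5*m,120*m)),('top',t((484,190)),(0,0,158*m))]
x,r=fitpose(o,[.65,.1,-.2]);print('lid',x);print(r.round(2))
print('cup',atz('top',t((202,143)),.066))
print('tealLid',atz('top',(132,205),.008),'bowl',atz('top',(190,203),.04))
E
python3 m1.py
```

```text
stand [ 0.45048321 -0.28425529 -0.49373986] -28.289209887762265
[[-0.55 -0.33]
 [ 0.53  0.79]
 [-0.13  0.76]
 [ 1.2  -1.33]
 [ 0.66 -1.03]
 [-0.4   0.31]
 [-1.18 -0.21]
 [ 0.1  -1.01]
 [ 0.68  0.45]
 [-1.4   0.31]]
dot rel axis [-0.03094857 -0.01720707] 0.5074298954225822
handle tip [-0.08598471  0.02539011] -0.28712670559543013
lid [ 0.43524185  0.30148176 -0.1840049 ]
[[-0.85 -0.23]
 [ 0.84 -0.36]
 [ 0.37  0.23]
 [-0.31  0.12]
 [ 0.39 -0.03]
 [-0.74  0.44]
 [ 0.02 -0.08]]
cup [0.47531733 0.46812425 0.066     ]
tealLid [0.38923977 0.72592403 0.008     ] bowl [0.39415141 0.51562004 0.04      ]
```

```bash
cat > plan.py <<'E'
# usage: plan.py x y z yawdeg [tiltdeg about horizontal axis perpendicular to tool x: +tilt leans tool top toward tool +x]
import sys
from h import *
def pose(x,y,z,yaw,tilt=0):
    a=np.radians(yaw); X=np.array([np.cos(a),np.sin(a),0]); Z=np.array([0,0,-1.]); Y=np.cross(Z,X)
    R=np.c_[X,Y,Z]; R=Rot.from_rotvec(np.radians(tilt)*np.cross([0,0,1.],X))*Rot.from_matrix(R)
    return np.array([x,y,z]),R
def cur(s=None):
    s=s or manip.observe(); q=s['tool_rot']; return np.array(s['tcp_pos']),Rot.from_quat([q[1],q[2],q[3],q[0]])
if __name__=='__main__':
    a=[float(v) for v in sys.argv[1:]]; p,R=pose(*a[:5]); s=manip.observe(); p0,R0=cur(s)
    d=R0.inv().apply(p-p0); w=(R0.inv()*R).as_rotvec()
    X=R0.as_matrix()[:,0]
    n=int(max(np.ceil(np.linalg.norm(d)/.04),np.ceil(np.linalg.norm(w)/.14),1))
    print('t',round(s['clock'],2),'tcp',p0.round(4),'yaw',np.degrees(np.arctan2(X[1],X[0])).round(2),'w',round(s['width'],3),'F',np.round(s['force'],1),'q',np.round(s['joint_pos'],2))
    print('total shift first(mm)',(d*1e3).round(1),'then turn',w.round(4))
    # screw: n equal rows
    r=Rot.from_rotvec(w/n); M=np.zeros((3,3)); A=np.eye(3)
    for i in range(n): M+=A; A=A@r.as_matrix()
    t=np.linalg.solve(M,d); print('equal rows n=',n,'shift',t.round(5),'turn',(w/n).round(4))
    # translation straight + turn: rows list max drift
E
python3 - <<'E'
from h import *
t=cv2.imread('pics/top0.png')
print(atz('top',(313,239),0),atz('top',(248,256),0),atz('top',(275,256),0),proj('top',[[.45,.03,0]]))
crop('top',220,150,190,130,4,'pics/c5.png',t)
E
python3 plan.py .435 .301 .30 -10.5
python3 plan.py .30 .50 .30 45
```

```text
[0.27677669 0.09187238 0.        ] [0.21609898 0.31656879 0.        ] [0.2169715  0.22318605 0.        ] [[330.58655568 189.81465414]]
t 0.1 tcp [0.1599 0.6037 0.2305] yaw 75.17 w 1.002 F [-0.1 -0.2 -0.4] q [-1.21  0.51 -0.24  1.5   0.13  1.15 -0.15]
total shift first(mm) [-222.4  343.4  -69.1] then turn [1.2000e-03 1.2000e-03 1.4952e+00]
equal rows n= 11 shift [ 0.00429  0.04064 -0.00631] turn [1.000e-04 1.000e-04 1.359e-01]
t 0.1 tcp [0.1599 0.6037 0.2305] yaw 75.17 w 1.002 F [-0.1 -0.2 -0.4] q [-1.21  0.51 -0.24  1.5   0.13  1.15 -0.15]
total shift first(mm) [-64.5 162.  -69.4] then turn [5.000e-04 1.500e-03 5.266e-01]
equal rows n= 5 shift [-0.00591  0.03476 -0.01389] turn [1.000e-04 3.000e-04 1.053e-01]
```

View pics/c5.png

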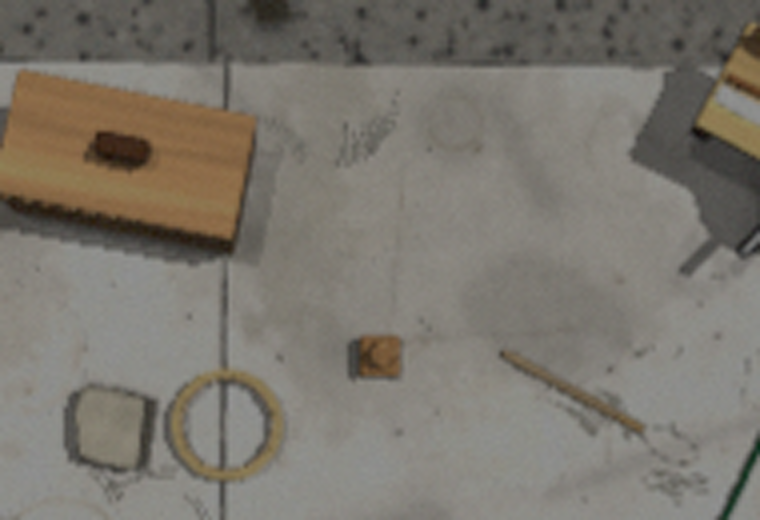

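The area around c5 (440,150), world (0.43, 0.03), is clear apart from flat stains, so the lid can go there. I'll move towards the lid knob now.

```bash
R='python3 -m pendant'; python3 -m pendant '[{"tx":0.004,"ty":0.04,"tz":-0.01,"rz":0.13},{"tx":0.004,"ty":0.04,"tz":-0.01,"rz":0.13},{"tx":0.004,"ty":0.04,"tz":-0.01,"rz":0.13},{"tx":0.004,"ty":0.04,"tz":-0.01,"rz":0.13},{"tx":0.004,"ty":0.04,"tz":-0.01,"rz":0.13}]'; python3 plan.py .435 .301 .28 -10.5
```

```text
t 0.1 tcp [0.1599 0.6037 0.2305] yaw 75.17 w 1.002 F [-0.1 -0.2 -0.4] q [-1.21  0.51 -0.24  1.5   0.13  1.15 -0.15]
total shift first(mm) [-222.3  343.4  -49.1] then turn [1.2000e-03 1.2000e-03 1.4952e+00]
equal rows n= 11 shift [ 0.00429  0.04063 -0.00449] turn [1.000e-04 1.000e-04 1.359e-01]schema error: expected keys tx, ty, tz, rx, ry, rz, gripper
```

```bash
python3 -m pendant '[{"tx":0.004,"ty":0.04,"tz":-0.01,"rx":0,"ry":0,"rz":0.13,"gripper":-1},{"tx":0.004,"ty":0.04,"tz":-0.01,"rx":0,"ry":0,"rz":0.13,"gripper":-1},{"tx":0.004,"ty":0.04,"tz":-0.01,"rx":0,"ry":0,"rz":0.13,"gripper":-1},{"tx":0.004,"ty":0.04,"tz":-0.01,"rx":0,"ry":0,"rz":0.13,"gripper":-1},{"tx":0.004,"ty":0.04,"tz":-0.01,"rx":0,"ry":0,"rz":0.13,"gripper":-1}]'; python3 plan.py .435 .301 .28 -10.5
```

```text
clock: 0.6
tcp_pos: [0.3419, 0.5229, 0.2809]
tool_rot: [0.0, 0.947, 0.322, -0.0]
force: [-0.3, 0.1, -0.5]
width: 1.001
t 0.6 tcp [0.3419 0.5229 0.2809] yaw 37.62 w 1.001 F [-0.3  0.1 -0.5] q [-1.    0.47 -0.05  1.42  0.02  1.26 -0.4 ]
total shift first(mm) [-61.7 232.6   1.1] then turn [7.000e-04 7.000e-04 8.398e-01]
equal rows n= 7 shift [0.00355 0.0352  0.00014] turn [1.0e-04 1.0e-04 1.2e-01]
```

```bash
python3 -m pendant '[{"tx":0.0035,"ty":0.035,"tz":0,"rx":0,"ry":0,"rz":0.12,"gripper":-1},{"tx":0.0035,"ty":0.035,"tz":0,"rx":0,"ry":0,"rz":0.12,"gripper":-1},{"tx":0.0035,"ty":0.035,"tz":0,"rx":0,"ry":0,"rz":0.12,"gripper":-1},{"tx":0.0035,"ty":0.035,"tz":0,"rx":0,"ry":0,"rz":0.12,"gripper":-1},{"tx":0.0035,"ty":0.035,"tz":0,"rx":0,"ry":0,"rz":0.12,"gripper":-1}]'; python3 -m pendant '[{"tx":0.0035,"ty":0.035,"tz":0,"rx":0,"ry":0,"rz":0.12,"gripper":-1},{"tx":0.0035,"ty":0.035,"tz":0,"rx":0,"ry":0,"rz":0.12,"gripper":-1},{"tx":0,"ty":0,"tz":0,"rx":0,"ry":0,"rz":0,"gripper":-0.4},{"tx":0,"ty":0,"tz":0,"rx":0,"ry":0,"rz":0,"gripper":-0.4}]';python3 plan.py .435 .301 .127 -10.5
```

```text
clock: 1.1
tcp_pos: [0.4276, 0.3719, 0.2807]
tool_rot: [0.0, 1.0, 0.028, -0.0]
force: [-0.4, 0.4, 0.6]
width: 0.999
clock: 1.5
tcp_pos: [0.434, 0.3031, 0.2814]
tool_rot: [-0.0, 0.996, -0.089, -0.0]
force: [0.5, 0.2, -0.9]
width: 0.706
t 1.5 tcp [0.434  0.3031 0.2814] yaw -10.23 w 0.706 F [ 0.5  0.2 -0.9] q [-0.8   0.32  0.2   1.67 -0.07  1.16 -0.76]
total shift first(mm) [  1.4   1.9 154.4] then turn [-0.0001  0.0002  0.0047]
equal rows n= 4 shift [0.00036 0.00047 0.03859] turn [-0.      0.0001  0.0012]
```

```bash
python3 - <<'E'
from h import *
t=manip.get_image('top'); s=manip.get_image('scene')
a=cv2.resize(t[140:230,160:310],None,fx=5,fy=5,interpolation=2);cv2.imwrite('pics/d1.png',a)
a=cv2.resize(s[120:250,190:320],None,fx=4,fy=4,interpolation=2);cv2.imwrite('pics/d2.png',a)
E
```

```text
(no output)
```

View pics/d1.png

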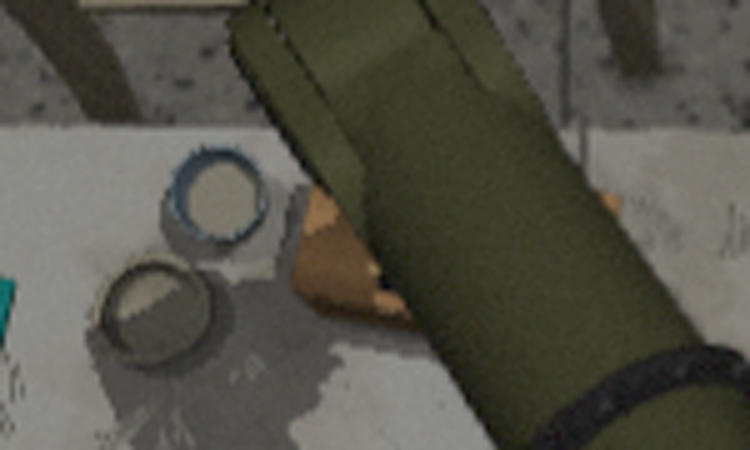

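View pics/d2.png

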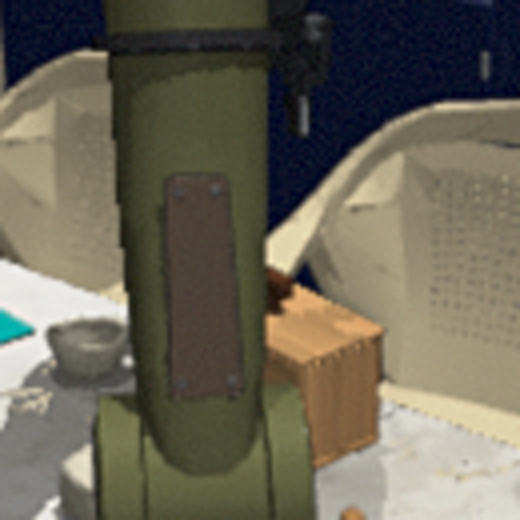

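The arm hides the knob in both views, but the box and cup haven't moved. I'll descend on the measured pose.

```bash
python3 -m pendant '[{"tx":0.001,"ty":0.002,"tz":0.04,"rx":0,"ry":0,"rz":0.005,"gripper":-0.4},{"tx":0,"ty":0,"tz":0.04,"rx":0,"ry":0,"rz":0,"gripper":-0.4},{"tx":0,"ty":0,"tz":0.035,"rx":0,"ry":0,"rz":0,"gripper":-0.4},{"tx":0,"ty":0,"tz":0.02,"rx":0,"ry":0,"rz":0,"gripper":-0.4},{"tx":0,"ty":0,"tz":0.015,"rx":0,"ry":0,"rz":0,"gripper":-0.4}]';python3 plan.py .435 .301 .127 -10.5
```

```text
clock: 2.1
tcp_pos: [0.4334, 0.3025, 0.129]
tool_rot: [0.001, 0.996, -0.09, -0.001]
force: [0.1, -0.3, 1.3]
width: 0.701
t 2.1 tcp [0.4334 0.3025 0.129 ] yaw -10.31 w 0.701 F [ 0.1 -0.3  1.3] q [-0.77  0.47  0.17  1.9  -0.11  0.78 -0.72]
total shift first(mm) [1.8 1.2 2. ] then turn [0.0016 0.0022 0.0033]
equal rows n= 1 shift [0.00181 0.00118 0.00204] turn [0.0016 0.0022 0.0033]
```

```bash
python3 -m pendant '[{"tx":0.0015,"ty":0.001,"tz":0.001,"rx":0,"ry":0,"rz":0.003,"gripper":1},{"tx":0,"ty":0,"tz":0,"rx":0,"ry":0,"rz":0,"gripper":1},{"tx":0,"ty":0,"tz":0,"rx":0,"ry":0,"rz":0,"gripper":1},{"tx":0,"ty":0,"tz":0,"rx":0,"ry":0,"rz":0,"gripper":1},{"tx":0,"ty":0,"tz":0,"rx":0,"ry":0,"rz":0,"gripper":1}]' 40; python3 -m pendant '[{"tx":0,"ty":0,"tz":0,"rx":0,"ry":0,"rz":0,"gripper":1},{"tx":0,"ty":0,"tz":0,"rx":0,"ry":0,"rz":0,"gripper":1},{"tx":0,"ty":0,"tz":-0.01,"rx":0,"ry":0,"rz":0,"gripper":1},{"tx":0,"ty":0,"tz":-0.02,"rx":0,"ry":0,"rz":0,"gripper":1},{"tx":0,"ty":0,"tz":-0.03,"rx":0,"ry":0,"rz":0,"gripper":1}]'; python3 plan.py .435 .301 .24 -10.5
```

```text
clock: 2.6
tcp_pos: [0.4362, 0.3006, 0.1311]
tool_rot: [-0.001, 0.996, -0.093, 0.001]
force: [0.1, 0.2, 3.2]
width: 0.229
clock: 3.1
tcp_pos: [0.4349, 0.2994, 0.19]
tool_rot: [0.001, 0.996, -0.093, -0.001]
force: [1.0, 0.6, -1.1]
width: 0.23
t 3.1 tcp [0.4349 0.2994 0.19  ] yaw -10.67 w 0.23 F [ 1.   0.6 -1.1] q [-0.78  0.4   0.19  1.82 -0.09  0.93 -0.74]
total shift first(mm) [ -0.3  -1.5 -50. ] then turn [ 0.003   0.0024 -0.0029]
equal rows n= 2 shift [-0.00014 -0.00076 -0.025  ] turn [ 0.0015  0.0012 -0.0015]
```

The knob is gripped: width 0.229 × 85 mm ≈ 19.5 mm. I'll carry it sideways.

```bash
python3 -m pendant '[{"tx":0,"ty":0,"tz":-0.03,"rx":0,"ry":0,"rz":0,"gripper":1},{"tx":0.005,"ty":0.035,"tz":0,"rx":0,"ry":0,"rz":0,"gripper":1},{"tx":0.008,"ty":0.04,"tz":0,"rx":0,"ry":0,"rz":0,"gripper":1},{"tx":0.008,"ty":0.04,"tz":0,"rx":0,"ry":0,"rz":0,"gripper":1},{"tx":0.008,"ty":0.04,"tz":0,"rx":0,"ry":0,"rz":0,"gripper":1}]';  python3 -m pendant '[{"tx":0.008,"ty":0.04,"tz":0,"rx":0,"ry":0,"rz":0,"gripper":1},{"tx":0.008,"ty":0.04,"tz":0,"rx":0,"ry":0,"rz":0,"gripper":1},{"tx":0.005,"ty":0.03,"tz":0.0,"rx":0,"ry":0,"rz":0,"gripper":1},{"tx":0,"ty":0,"tz":0.02,"rx":0,"ry":0,"rz":0,"gripper":1},{"tx":0,"ty":0,"tz":0.03,"rx":0,"ry":0,"rz":0,"gripper":1}]';python3 plan.py .43 .03 .017 -10.5
```

```text
clock: 3.6
tcp_pos: [0.4353, 0.1408, 0.2208]
tool_rot: [0.0, 0.996, -0.093, 0.0]
force: [0.7, -0.1, -0.7]
width: 0.222
clock: 4.1
tcp_pos: [0.4372, 0.0292, 0.1715]
tool_rot: [-0.001, 0.996, -0.094, 0.002]
force: [0.4, 1.2, -2.4]
width: 0.227
t 4.1 tcp [0.4372 0.0292 0.1715] yaw -10.82 w 0.227 F [ 0.4  1.2 -2.4] q [-0.34  0.3   0.29  2.06 -0.12  0.79 -0.17]
total shift first(mm) [ -7.8   0.8 154.5] then turn [-0.0014 -0.0041 -0.0057]
equal rows n= 4 shift [-0.0019   0.00017  0.03862] turn [-0.0004 -0.001  -0.0014]
```

```bash
python3 -m pendant '[{"tx":0,"ty":0,"tz":0.04,"rx":0,"ry":-0.002,"rz":0,"gripper":1},{"tx":0,"ty":0,"tz":0.04,"rx":0,"ry":0,"rz":0,"gripper":1},{"tx":0,"ty":0,"tz":0.035,"rx":0,"ry":0,"rz":0,"gripper":1},{"tx":0,"ty":0,"tz":0.025,"rx":0,"ry":0,"rz":0,"gripper":1},{"tx":0,"ty":0,"tz":0.005,"rx":0,"ry":0,"rz":0,"gripper":1}]';  python3 -m pendant '[{"tx":0.0,"ty":0.0,"tz":0.004,"rx":0,"ry":0,"rz":0,"gripper":1},{"tx":0.0,"ty":0.0,"tz":0.002,"rx":0,"ry":0,"rz":0,"gripper":1},{"tx":0,"ty":0,"tz":0,"rx":0,"ry":0,"rz":0,"gripper":1}]';python3 plan.py .43 .03 .017 -10.5
```

```text
clock: 4.6
tcp_pos: [0.4344, 0.0304, 0.0234]
tool_rot: [0.0, 0.996, -0.093, -0.003]
force: [-0.2, 0.4, -0.7]
width: 0.228
clock: 4.9
tcp_pos: [0.4365, 0.0306, 0.0202]
tool_rot: [-0.0, 0.996, -0.093, -0.0]
force: [-0.0, 0.3, -1.5]
width: 0.224
t 4.9 tcp [0.4365 0.0306 0.0202] yaw -10.66 w 0.224 F [-0.   0.3 -1.5] q [-0.24  0.56  0.17  2.23 -0.25  0.37 -0.05]
total shift first(mm) [-6.3  1.8  3.2] then turn [-0.0006  0.0003 -0.0027]
equal rows n= 1 shift [-0.00629  0.00183  0.00321] turn [-0.0006  0.0003 -0.0027]
```

Still about 1.5 N of hanging weight. I'll go down until the force changes.

```bash
for i in 1 ; do python3 -m pendant '[{"tx":0.0,"ty":0.0,"tz":0.001,"rx":0,"ry":0,"rz":0,"gripper":1},{"tx":0.0,"ty":0.0,"tz":0.001,"rx":0,"ry":0,"rz":0,"gripper":1},{"tx":0,"ty":0,"tz":0.0,"rx":0,"ry":0,"rz":0,"gripper":1}]'; done;  python3 -m pendant '[{"tx":0.0,"ty":0.0,"tz":0.001,"rx":0,"ry":0,"rz":0,"gripper":1},{"tx":0.0,"ty":0.0,"tz":0,"rx":0,"ry":0,"rz":0,"gripper":1}]'
```

```text
clock: 5.2
tcp_pos: [0.4365, 0.0307, 0.019]
tool_rot: [-0.001, 0.996, -0.093, 0.0]
force: [-3.0, 0.6, 17.5]
width: 0.226
clock: 5.4
tcp_pos: [0.4365, 0.0307, 0.0189]
tool_rot: [-0.001, 0.996, -0.093, 0.001]
force: [-5.9, 0.7, 35.7]
width: 0.225
```

```bash
python3 -m pendant '[{"tx":0.0,"ty":0.0,"tz":-0.002,"rx":0,"ry":0,"rz":0,"gripper":1},{"tx":0.0,"ty":0.0,"tz":0,"rx":0,"ry":0,"rz":0,"gripper":-0.4},{"tx":0.0,"ty":0.0,"tz":0,"rx":0,"ry":0,"rz":0,"gripper":-0.4},{"tx":0.0,"ty":0.0,"tz":0,"rx":0,"ry":0,"rz":0,"gripper":-0.4},{"tx":0.0,"ty":0.0,"tz":0,"rx":0,"ry":0,"rz":0,"gripper":-0.4}]'; python3 -m pendant '[{"tx":0.0,"ty":0.0,"tz":-0.01,"rx":0,"ry":0,"rz":0,"gripper":-0.4},{"tx":0.0,"ty":0.0,"tz":-0.03,"rx":0,"ry":0,"rz":0,"gripper":-0.4},{"tx":0.0,"ty":0.0,"tz":-0.04,"rx":0,"ry":0,"rz":0,"gripper":-0.4},{"tx":0.0,"ty":0.0,"tz":-0.04,"rx":0,"ry":0,"rz":0,"gripper":-0.4},{"tx":0.0,"ty":0.0,"tz":-0.04,"rx":0,"ry":0,"rz":0,"gripper":-0.4}]'
python3 - <<'E'
from h import *
t=manip.get_image('top'); s=manip.get_image('scene')
cv2.imwrite('pics/e0t.png',t);cv2.imwrite('pics/e0s.png',s)
a=cv2.resize(t[140:240,160:310],None,fx=5,fy=5,interpolation=2);cv2.imwrite('pics/e1.png',a)
a=cv2.resize(s[150:260,200:320],None,fx=5,fy=5,interpolation=2);cv2.imwrite('pics/e2.png',a)
E
```

```text
clock: 5.9
tcp_pos: [0.4358, 0.0306, 0.0181]
tool_rot: [-0.0, 0.996, -0.093, -0.001]
force: [-0.7, -0.4, -0.3]
width: 0.701
clock: 6.4
tcp_pos: [0.4356, 0.0302, 0.1805]
tool_rot: [0.0, 0.996, -0.093, -0.001]
force: [0.6, 1.6, -0.3]
width: 0.702
```

View pics/e0t.png

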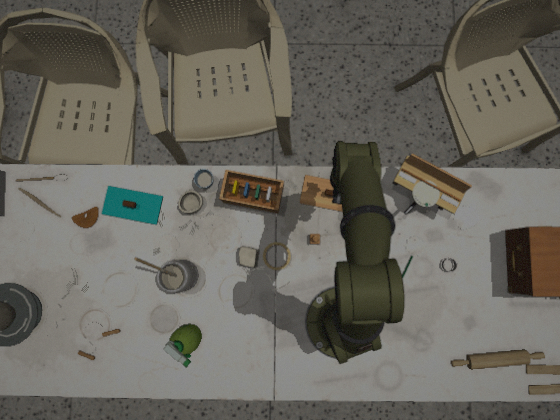

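View pics/e1.png

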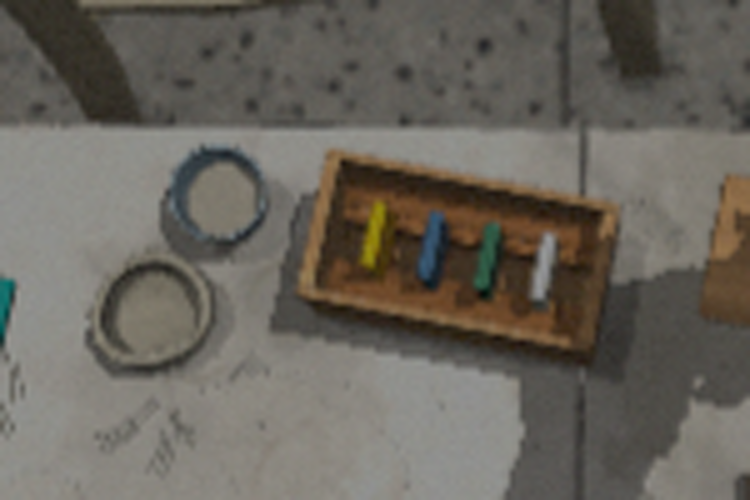

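View pics/e2.png

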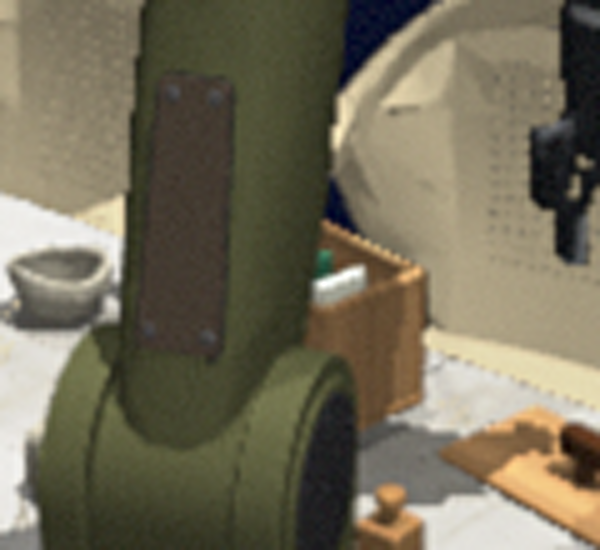

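There are four tiles in the box, all glazed end up: yellow e1 (376,236), blue (432,248), green (488,258), white (544,268). The lid lies on the table at about full-image (322,193). Next I'll fit the box pose.

```bash
cat > m2.py <<'E'
from fit import *
t=lambda p:up(p,160,140,5); s=lambda p:up(p,200,150,5)
m=1e-3
o=[('top',t((332,150)),(50*m,98.5*m,112*m)),('top',t((621,206)),(50*m,-98.5*m,112*m)),('top',t((591,352)),(-50*m,-98.5*m,112*m)),('top',t((299,295)),(-50*m,98.5*m,112*m)),
('scene',s((427,270)),(50*m,-98.5*m,112*m))]
x,r=fitpose(o,[.435,.3,-.184]);print('box',x);print(r.round(2))
c,sn=np.cos(x[2]),np.sin(x[2])
for nm,p,y in (('Y',(378,233),57),('B',(434,246),19),('G',(490,256),-19),('W',(545,266),-57)):
    g=atz('top',t(p),.108);d=(g-np.array([x[0],x[1],0]))[:2];l=np.array([c*d[0]+sn*d[1],-sn*d[0]+c*d[1]]);print(nm,g.round(4),'boxframe',l.round(4),'expected y',y)
E
python3 m2.py
```

```text
box [ 0.43127928  0.29995733 -0.18550212]
[[-0.53 -0.41]
 [ 0.36 -0.27]
 [ 0.45  0.28]
 [-0.3   0.11]
 [-0.16  0.52]]
Y [0.4428 0.3546 0.108 ] boxframe [0.0012 0.0559] expected y 57
B [0.4344 0.3177 0.108 ] boxframe [-0.0002  0.018 ] expected y 19
G [0.4281 0.2808 0.108 ] boxframe [ 0.0004 -0.0194] expected y -19
W [0.4218 0.2446 0.108 ] boxframe [ 0.0009 -0.0562] expected y -57
```

The box is at (0.432, 0.300) with yaw −10.6°, and the tiles match their slots to within 1–2 mm. I'll fetch the white tile first, from slot −57 at world (0.4215, 0.244).

```bash
python3 plan.py .4215 .244 .20 79.4; python3 plan.py .43 .14 .20 35
```

```text
t 6.5 tcp [0.4386 0.0303 0.1834] yaw -10.68 w 0.701 F [ 1.2  0.3 -0. ] q [-0.36  0.28  0.31  2.04 -0.12  0.82 -0.17]
total shift first(mm) [ -56.3 -206.8  -16.4] then turn [ 0.0025 -0.0072 -1.5723]
equal rows n= 12 shift [ 0.00871 -0.01782 -0.00134] turn [ 0.0002 -0.0006 -0.131 ]
t 6.5 tcp [0.4386 0.0303 0.1834] yaw -10.68 w 0.701 F [ 1.2  0.3 -0. ] q [-0.36  0.28  0.31  2.04 -0.12  0.82 -0.17]
total shift first(mm) [ -28.7 -106.2  -16.5] then turn [-4.000e-04 -7.000e-03 -7.973e-01]
equal rows n= 6 shift [ 0.00128 -0.01877 -0.00275] turn [-1.000e-04 -1.200e-03 -1.329e-01]
```

```bash
python3 -m pendant '[{"tx":0.009,"ty":-0.018,"tz":-0.005,"rx":0,"ry":0,"rz":-0.13,"gripper":0.45},{"tx":0.009,"ty":-0.018,"tz":-0.005,"rx":0,"ry":0,"rz":-0.13,"gripper":0.45},{"tx":0.009,"ty":-0.018,"tz":-0.005,"rx":0,"ry":0,"rz":-0.13,"gripper":0.45},{"tx":0.009,"ty":-0.018,"tz":0,"rx":0,"ry":0,"rz":-0.13,"gripper":0.45},{"tx":0.009,"ty":-0.018,"tz":0,"rx":0,"ry":0,"rz":-0.13,"gripper":0.45}]'; python3 -m pendant '[{"tx":0.009,"ty":-0.018,"tz":0,"rx":0,"ry":0,"rz":-0.13,"gripper":0.45},{"tx":0.009,"ty":-0.018,"tz":0,"rx":0,"ry":0,"rz":-0.13,"gripper":0.45},{"tx":0.009,"ty":-0.018,"tz":0,"rx":0,"ry":0,"rz":-0.13,"gripper":0.45},{"tx":0.009,"ty":-0.018,"tz":0,"rx":0,"ry":0,"rz":-0.13,"gripper":0.45},{"tx":0.009,"ty":-0.018,"tz":0,"rx":0,"ry":0,"rz":-0.13,"gripper":0.45}]';python3 plan.py .4215 .244 .20 79.4
```

```text
clock: 7.0
tcp_pos: [0.4738, 0.1225, 0.1932]
tool_rot: [-0.0, 0.973, 0.232, -0.001]
force: [-0.6, -0.2, 0.3]
width: 0.276
clock: 7.5
tcp_pos: [0.4477, 0.2181, 0.1931]
tool_rot: [-0.001, 0.847, 0.531, -0.001]
force: [0.1, 1.0, -0.5]
width: 0.276
t 7.5 tcp [0.4477 0.2181 0.1931] yaw 64.13 w 0.276 F [ 0.1  1.  -0.5] q [-0.45  0.35 -0.06  1.88  0.03  0.91  0.59]
total shift first(mm) [ 11.9 -34.9  -6.9] then turn [-0.0025  0.0011 -0.2666]
equal rows n= 2 shift [ 0.0071  -0.01705 -0.00344] turn [-0.0012  0.0006 -0.1333]
```

```bash
python3 -m pendant '[{"tx":0.007,"ty":-0.017,"tz":0,"rx":0,"ry":0,"rz":-0.133,"gripper":0.45},{"tx":0.007,"ty":-0.017,"tz":0,"rx":0,"ry":0,"rz":-0.133,"gripper":0.45},{"tx":0,"ty":0,"tz":0,"rx":0,"ry":0,"rz":0,"gripper":0.45}]';python3 plan.py .4215 .244 .13 79.4
```

```text
clock: 7.8
tcp_pos: [0.4201, 0.2448, 0.1932]
tool_rot: [-0.001, 0.769, 0.639, -0.001]
force: [0.6, 0.2, -0.3]
width: 0.27
t 7.8 tcp [0.4201 0.2448 0.1932] yaw 79.42 w 0.27 F [ 0.6  0.2 -0.3] q [-0.47  0.33 -0.14  1.91  0.06  0.9   0.75]
total shift first(mm) [-0.5  1.8 63.2] then turn [-0.0038  0.0003  0.0004]
equal rows n= 2 shift [-0.00027  0.00087  0.03161] turn [-0.0019  0.0001  0.0002]
```

```bash
python3 - <<'E'
from h import *
print([np.array(manip.observe()['tcp_pos']).round(4) for _ in range(1)])
t=manip.get_image('top')
print(np.array(manip.observe()['tcp_pos']).round(4))
E
```

```text
[array([0.4201, 0.2448, 0.1932])]
[0.4214 0.2436 0.1933]
```

```bash
python3 -m pendant '[{"tx":0,"ty":0.0005,"tz":0.04,"rx":0,"ry":0,"rz":0,"gripper":0.45},{"tx":0,"ty":0,"tz":0.03,"rx":0,"ry":0,"rz":0,"gripper":0.45},{"tx":0,"ty":0,"tz":0.02,"rx":0,"ry":0,"rz":0,"gripper":0.45},{"tx":0,"ty":0,"tz":0.015,"rx":0,"ry":0,"rz":0,"gripper":0.45},{"tx":0,"ty":0,"tz":0.015,"rx":0,"ry":0,"rz":0,"gripper":0.45}]';python3 plan.py .4215 .244 .072 79.4
```

```text
clock: 8.35
tcp_pos: [0.4233, 0.242, 0.0727]
tool_rot: [-0.0, 0.773, 0.635, -0.001]
force: [-12.9, -5.2, 119.1]
width: 0.279
t 8.35 tcp [0.4233 0.242  0.0727] yaw 78.78 w 0.279 F [-12.9  -5.2 119.1] q [-0.49  0.5  -0.11  2.06  0.1   0.59  0.7 ]
total shift first(mm) [ 1.6 -2.1  0.7] then turn [-0.0018  0.0014 -0.0108]
equal rows n= 1 shift [ 0.00161 -0.00212  0.00067] turn [-0.0018  0.0014 -0.0108]
```

A 119 N push is just under the limit, so I'm backing off at once.

```bash
python3 -m pendant '[{"tx":0,"ty":0,"tz":-0.01,"rx":0,"ry":0,"rz":0,"gripper":0.45}]'; python3 -m pendant '[{"tx":0,"ty":0,"tz":0,"rx":0,"ry":0,"rz":0,"gripper":0.45}]'; python3 - <<'E'
from h import *
t=manip.get_image('top'); s=manip.get_image('scene')
a=cv2.resize(t[140:240,160:310],None,fx=5,fy=5,interpolation=2);cv2.imwrite('pics/f1.png',a)
a=cv2.resize(s[150:260,200:320],None,fx=5,fy=5,interpolation=2);cv2.imwrite('pics/f2.png',a)
E
```

```text
clock: 8.45
tcp_pos: [0.4228, 0.2418, 0.0819]
tool_rot: [-0.0, 0.773, 0.635, -0.002]
force: [-0.5, -0.2, -0.1]
width: 0.271
clock: 8.55
tcp_pos: [0.4237, 0.2425, 0.0839]
tool_rot: [-0.0, 0.773, 0.635, -0.0]
force: [0.6, 0.7, 0.5]
width: 0.276
```

View pics/f1.png

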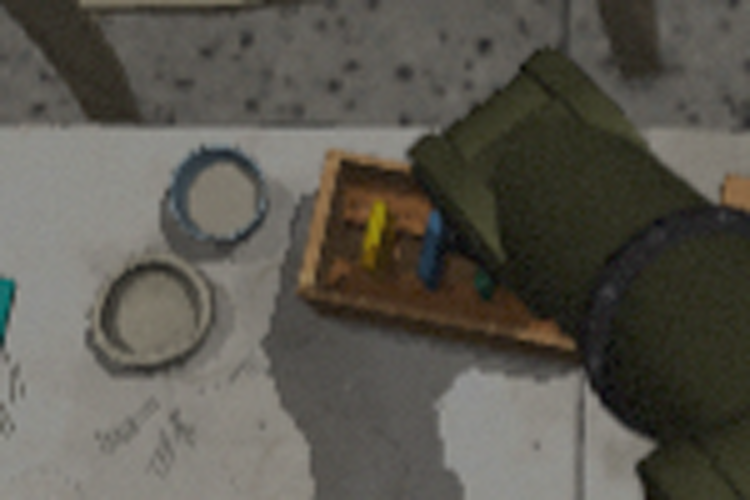

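View pics/f2.png

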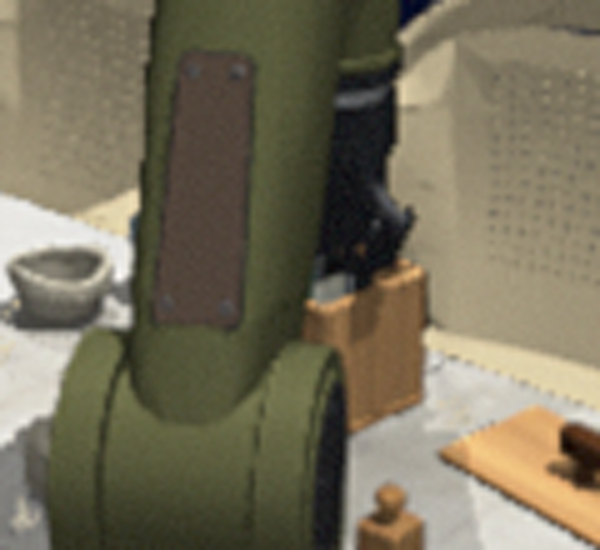

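The knuckle of the outer finger seems to have landed on the box's end wall, at f2 (370,280). At z ≈ 0.083 there is no contact and the pads already overlap the tile by about 25 mm, so I'll grip here.

```bash
python3 -m pendant '[{"tx":0,"ty":0,"tz":0,"rx":0,"ry":0,"rz":0,"gripper":1},{"tx":0,"ty":0,"tz":0,"rx":0,"ry":0,"rz":0,"gripper":1},{"tx":0,"ty":0,"tz":0,"rx":0,"ry":0,"rz":0,"gripper":1},{"tx":0,"ty":0,"tz":0,"rx":0,"ry":0,"rz":0,"gripper":1},{"tx":0,"ty":0,"tz":0,"rx":0,"ry":0,"rz":0,"gripper":1}]' 40;python3 plan.py .4215 .244 .083 79.4
```

```text
clock: 9.15
tcp_pos: [0.4233, 0.2451, 0.0835]
tool_rot: [-0.001, 0.771, 0.637, 0.001]
force: [0.9, 5.2, -2.3]
width: 0.096
t 9.15 tcp [0.4233 0.2451 0.0835] yaw 79.1 w 0.096 F [ 0.9  5.2 -2.3] q [-0.49  0.48 -0.12  2.05  0.09  0.62  0.71]
total shift first(mm) [-1.5 -1.6  0.5] then turn [-0.0006 -0.003  -0.0053]
equal rows n= 1 shift [-0.00146 -0.00158  0.00052] turn [-0.0006 -0.003  -0.0053]
```

```bash
python3 -m pendant '[{"tx":0,"ty":0,"tz":-0.015,"rx":0,"ry":0,"rz":0,"gripper":1},{"tx":0,"ty":0,"tz":-0.03,"rx":0,"ry":0,"rz":0,"gripper":1},{"tx":0,"ty":0,"tz":-0.035,"rx":0,"ry":0,"rz":0,"gripper":1},{"tx":0,"ty":0,"tz":-0.04,"rx":0,"ry":0,"rz":0,"gripper":1},{"tx":0,"ty":0,"tz":-0.04,"rx":0,"ry":0,"rz":0,"gripper":1}]' 40;python3 -m pendant '[{"tx":0,"ty":0,"tz":-0.04,"rx":0,"ry":0,"rz":0,"gripper":1},{"tx":0,"ty":0,"tz":0,"rx":0,"ry":0,"rz":0,"gripper":1}]'
cat > tgt.py <<'E'
# tgt.py ys s gap up : TCP pose at the stand for slot ys(mm), TCP s mm up the tile, gap mm off the backstop, up mm along slope -> x y z
import sys
from h import *
S=[.4505,-.2843,-.4937]
def tgt(ys,s,gap,upm,th=20):
    a=np.radians(th);b=np.radians(20)
    x=28-gap+4.5*-np.cos(a)+(s+upm)*np.sin(a); z=112+4.5*np.sin(a)+(s+upm)*np.cos(a)
    c,n=np.cos(S[2]),np.sin(S[2]); x/=1e3;y=ys/1e3
    return S[0]+c*x-n*y,S[1]+n*x+c*y,z/1e3
if __name__=='__main__': print(*np.round(tgt(*[float(v) for v in sys.argv[1:]]),4))
E
python3 tgt.py -81 75 3 60; python3 tgt.py -81 75 3 2; python3 plan.py $(python3 tgt.py -81 75 3 60) -28.3 20;python3 plan.py .47 0 .30 25
python3 -c "
from h import *
s=manip.get_image('scene');cv2.imwrite('pics/g.png',cv2.resize(s[100:270,200:370],None,fx=4,fy=4,interpolation=2)[:600])"
```

```text
clock: 9.65
tcp_pos: [0.4223, 0.2427, 0.2445]
tool_rot: [-0.001, 0.772, 0.636, -0.001]
force: [0.6, 0.4, -0.5]
width: 0.097
clock: 9.85
tcp_pos: [0.4248, 0.2443, 0.2882]
tool_rot: [-0.0, 0.772, 0.636, 0.004]
force: [0.2, 0.3, -1.3]
width: 0.096
0.4711 -0.3874 0.2404
0.4536 -0.378 0.1859
t 9.85 tcp [0.4248 0.2443 0.2882] yaw 79.01 w 0.096 F [ 0.2  0.3 -1.3] q [-0.46  0.24 -0.14  1.75  0.04  1.14  0.76]
total shift first(mm) [-611.5  165.7   45.1] then turn [ 0.3244 -0.2482  1.8521]
equal rows n= 16 shift [-0.01884  0.04203  0.00367] turn [ 0.0203 -0.0155  0.1158]
t 9.85 tcp [0.4248 0.2443 0.2882] yaw 79.01 w 0.096 F [ 0.2  0.3 -1.3] q [-0.46  0.24 -0.14  1.75  0.04  1.14  0.76]
total shift first(mm) [-231.1   91.   -12.7] then turn [ 0.0015 -0.0073  0.9426]
equal rows n= 7 shift [-0.02619  0.02586 -0.00172] turn [ 0.0002 -0.001   0.1347]
```

View pics/g.png

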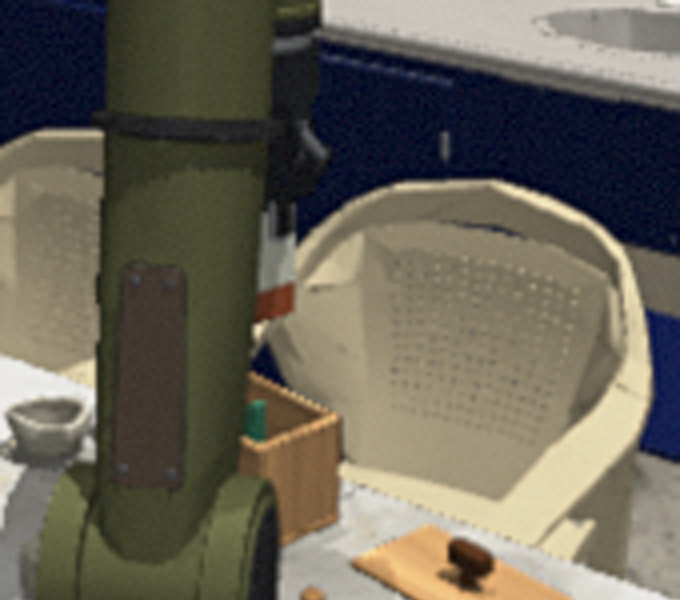

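The white tile is held glaze up, at g (280,260). I'll move to above the stand, slot y = −81.

```bash
A='x'; python3 -m pendant '[{"tx":-0.019,"ty":0.042,"tz":0,"rx":0.02,"ry":-0.0155,"rz":0.116,"gripper":1},{"tx":-0.019,"ty":0.042,"tz":0,"rx":0.02,"ry":-0.0155,"rz":0.116,"gripper":1},{"tx":-0.019,"ty":0.042,"tz":0,"rx":0.02,"ry":-0.0155,"rz":0.116,"gripper":1},{"tx":-0.019,"ty":0.042,"tz":0,"rx":0.02,"ry":-0.0155,"rz":0.116,"gripper":1},{"tx":-0.019,"ty":0.042,"tz":0,"rx":0.02,"ry":-0.0155,"rz":0.116,"gripper":1}]';python3 -m pendant '[{"tx":-0.019,"ty":0.042,"tz":0,"rx":0.02,"ry":-0.0155,"rz":0.116,"gripper":1},{"tx":-0.019,"ty":0.042,"tz":0,"rx":0.02,"ry":-0.0155,"rz":0.116,"gripper":1},{"tx":-0.019,"ty":0.042,"tz":0,"rx":0.02,"ry":-0.0155,"rz":0.116,"gripper":1},{"tx":-0.019,"ty":0.042,"tz":0,"rx":0.02,"ry":-0.0155,"rz":0.116,"gripper":1},{"tx":-0.019,"ty":0.042,"tz":0,"rx":0.02,"ry":-0.0155,"rz":0.116,"gripper":1}]'; python3 plan.py $(python3 tgt.py -81 75 3 60) -28.3 20
```

```text
clock: 10.4
tcp_pos: [0.5736, 0.0715, 0.2771]
tool_rot: [-0.015, 0.92, 0.386, -0.064]
force: [1.1, 0.6, -1.1]
width: 0.099
clock: 10.9
tcp_pos: [0.6045, -0.1539, 0.2741]
tool_rot: [-0.027, 0.987, 0.104, -0.119]
force: [1.4, -0.8, -1.8]
width: 0.094
t 10.9 tcp [ 0.6045 -0.1539  0.2741] yaw 12.54 w 0.094 F [ 1.4 -0.8 -1.8] q [ 0.08  0.64  0.24  1.18 -0.1   1.58  0.51]
total shift first(mm) [-168.3  204.3   58.2] then turn [ 0.1274 -0.0842  0.6863]
equal rows n= 7 shift [-0.0145   0.036    0.00738] turn [ 0.0182 -0.012   0.098 ]
```

```bash
python3 -m pendant '[{"tx":-0.0145,"ty":0.036,"tz":0.002,"rx":0.018,"ry":-0.012,"rz":0.098,"gripper":1},{"tx":-0.0145,"ty":0.036,"tz":0.002,"rx":0.018,"ry":-0.012,"rz":0.098,"gripper":1},{"tx":-0.0145,"ty":0.036,"tz":0.002,"rx":0.018,"ry":-0.012,"rz":0.098,"gripper":1},{"tx":-0.0145,"ty":0.036,"tz":0.002,"rx":0.018,"ry":-0.012,"rz":0.098,"gripper":1},{"tx":-0.0145,"ty":0.036,"tz":0.002,"rx":0.018,"ry":-0.012,"rz":0.098,"gripper":1}]'; python3 plan.py $(python3 tgt.py -81 75 3 60) -28.3 20
```

```text
clock: 11.4
tcp_pos: [0.533, -0.3325, 0.2723]
tool_rot: [-0.039, 0.977, -0.143, -0.156]
force: [0.2, 0.0, -0.9]
width: 0.101
t 11.4 tcp [ 0.533  -0.3325  0.2723] yaw -16.39 w 0.101 F [ 0.2  0.  -0.9] q [ 0.33  0.71  0.38  1.09 -0.16  1.69  0.38]
total shift first(mm) [-31.5  71.5  41.8] then turn [ 0.0363 -0.0243  0.1967]
equal rows n= 3 shift [-0.00883  0.02469  0.01374] turn [ 0.0121 -0.0081  0.0656]
```

```bash
python3 -m pendant '[{"tx":-0.009,"ty":0.0245,"tz":0.007,"rx":0.012,"ry":-0.008,"rz":0.066,"gripper":1},{"tx":-0.009,"ty":0.0245,"tz":0.007,"rx":0.012,"ry":-0.008,"rz":0.066,"gripper":1},{"tx":-0.009,"ty":0.0245,"tz":0.007,"rx":0.012,"ry":-0.008,"rz":0.066,"gripper":1},{"tx":0,"ty":0,"tz":0,"rx":0,"ry":0,"rz":0,"gripper":1}]'; python3 plan.py $(python3 tgt.py -81 75 3 60) -28.3 20
python3 -c "
from h import *
t=manip.get_image('top')
s=manip.get_image('scene');cv2.imwrite('pics/g1.png',np.hstack([cv2.resize(s[140:300,340:470],None,fx=3.5,fy=3.5,interpolation=2)[:560,:],cv2.resize(t[130:290,370:470],None,fx=3.5,fy=3.5,interpolation=2)[:560]])[:,:800])"
```

```text
clock: 11.8
tcp_pos: [0.4734, -0.392, 0.2599]
tool_rot: [-0.041, 0.954, -0.244, -0.169]
force: [0.3, 0.1, -0.3]
width: 0.097
t 11.8 tcp [ 0.4734 -0.392   0.2599] yaw -28.75 w 0.097 F [ 0.3  0.1 -0.3] q [ 0.43  0.72  0.44  1.14 -0.17  1.67  0.32]
total shift first(mm) [ 2.7 -3.  19.8] then turn [ 0.0013  0.001  -0.0073]
equal rows n= 1 shift [ 0.00268 -0.00301  0.01977] turn [ 0.0013  0.001  -0.0073]
```

View pics/g1.png

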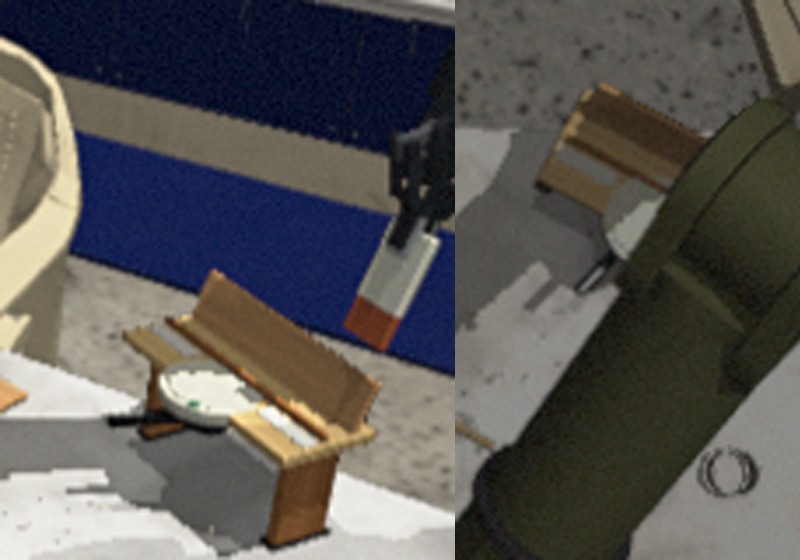

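The tile hangs tilted above the right end of the stand, with its bottom edge at g1 (345,325)–(388,348). I'll check the held tile's projection against those pixels.

```bash
cat > chk.py <<'E'
from h import *
from plan import *
p,R=cur()
for s in (75,-25):
  for x in (-4.5,4.5):
    for y in (-22,22):
      P=p+R.apply(np.array([x,y,s])/1e3); print(s,x,y,P.round(4),proj('scene',P).round(1),((proj('scene',P)[0]-[340,140]+.5)*3.5).round(0))
E
python3 chk.py
```

```text
75 -4.5 -22 [ 0.4616 -0.3552  0.1914] [[435.9 231.7]] [338. 323.]
75 -4.5 22 [ 0.4408 -0.394   0.1914] [[446.8 238.8]] [376. 348.]
75 4.5 -22 [ 0.469  -0.3592  0.1884] [[438. 232.]] [345. 324.]
75 4.5 22 [ 0.4482 -0.398   0.1883] [[448.9 239.1]] [383. 349.]
-25 -4.5 -22 [ 0.4915 -0.3714  0.2855] [[450.9 200.9]] [390. 215.]
-25 -4.5 22 [ 0.4707 -0.4101  0.2854] [[462.4 207.3]] [430. 237.]
-25 4.5 -22 [ 0.499  -0.3754  0.2824] [[452.9 201.3]] [397. 216.]
-25 4.5 22 [ 0.4782 -0.4141  0.2824] [[464.5 207.7]] [438. 239.]
```

```bash
python3 plan.py $(python3 tgt.py -81 75 4 8) -28.3 20
```

```text
t 11.9 tcp [ 0.4774 -0.3887  0.2604] yaw -28.19 w 0.096 F [ 1.7  0.8 -0.4] q [ 0.42  0.72  0.43  1.14 -0.18  1.67  0.32]
total shift first(mm) [-0.1  1.8 73.3] then turn [-0.0001 -0.0016  0.0018]
equal rows n= 2 shift [-2.000e-05  8.900e-04  3.666e-02] turn [-0.     -0.0008  0.0009]
```

```bash
python3 -m pendant '[{"tx":0,"ty":0,"tz":0.03,"rx":0,"ry":0,"rz":0,"gripper":1},{"tx":0,"ty":0,"tz":0.025,"rx":0,"ry":0,"rz":0,"gripper":1},{"tx":0,"ty":0,"tz":0.015,"rx":0,"ry":0,"rz":0,"gripper":1},{"tx":0,"ty":0,"tz":0,"rx":0,"ry":0,"rz":0,"gripper":1}]'; python3 plan.py $(python3 tgt.py -81 75 4 0) -28.3 20
python3 -c "
from h import *
s=manip.get_image('scene');cv2.imwrite('pics/g2.png',cv2.resize(s[180:290,360:470],None,fx=5,fy=5,interpolation=2))"
```

```text
clock: 12.3
tcp_pos: [0.4573, -0.3749, 0.1938]
tool_rot: [-0.043, 0.956, -0.238, -0.168]
force: [-0.3, 0.5, -0.9]
width: 0.093
t 12.3 tcp [ 0.4573 -0.3749  0.1938] yaw -27.94 w 0.093 F [-0.3  0.5 -0.9] q [ 0.41  0.72  0.42  1.32 -0.18  1.49  0.34]
total shift first(mm) [ 0.   4.5 10.4] then turn [-0.0003  0.0002  0.0059]
equal rows n= 1 shift [3.00e-05 4.48e-03 1.04e-02] turn [-0.0003  0.0002  0.0059]
```

View pics/g2.png

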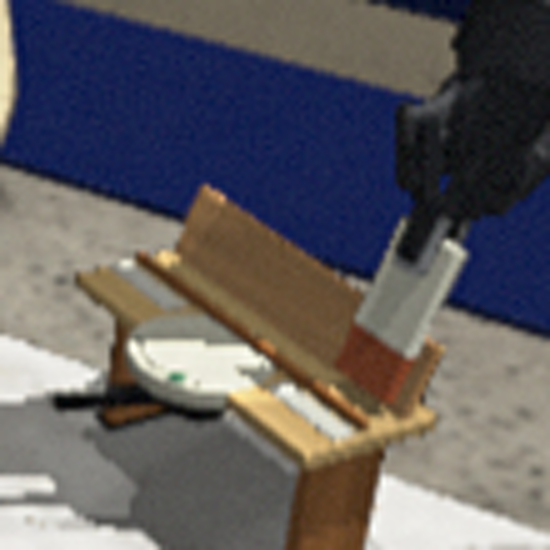

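The tile's bottom is between lip and backstop, with its lower-right corner at g2 (395,405). Lowering gently.

```bash
python3 -m pendant '[{"tx":0,"ty":0.002,"tz":0.005,"rx":0,"ry":0,"rz":0.003,"gripper":1},{"tx":0,"ty":0,"tz":0.002,"rx":0,"ry":0,"rz":0,"gripper":1},{"tx":0,"ty":0,"tz":0,"rx":0,"ry":0,"rz":0,"gripper":1}]'; python3 -m pendant '[{"tx":0,"ty":0,"tz":0.001,"rx":0,"ry":0,"rz":0,"gripper":1},{"tx":0,"ty":0,"tz":0,"rx":0,"ry":0,"rz":0,"gripper":1}]';python3 -m pendant '[{"tx":0,"ty":0,"tz":0.001,"rx":0,"ry":0,"rz":0,"gripper":1},{"tx":0,"ty":0,"tz":0,"rx":0,"ry":0,"rz":0,"gripper":1}]'
```

```text
clock: 12.65
tcp_pos: [0.4546, -0.3781, 0.1899]
tool_rot: [-0.041, 0.955, -0.241, -0.166]
force: [-0.2, 0.4, -0.7]
width: 0.098
clock: 12.85
tcp_pos: [0.4543, -0.3778, 0.189]
tool_rot: [-0.042, 0.955, -0.241, -0.166]
force: [0.2, -0.3, -1.1]
width: 0.097
clock: 13.05
tcp_pos: [0.4539, -0.3776, 0.1878]
tool_rot: [-0.042, 0.955, -0.241, -0.166]
force: [0.4, 0.2, -0.8]
width: 0.095
```

```bash
python3 -m pendant '[{"tx":0,"ty":0,"tz":0.0015,"rx":0,"ry":0,"rz":0,"gripper":1},{"tx":0,"ty":0,"tz":0,"rx":0,"ry":0,"rz":0,"gripper":1}]'; python3 -m pendant '[{"tx":0,"ty":0,"tz":0.0015,"rx":0,"ry":0,"rz":0,"gripper":1},{"tx":0,"ty":0,"tz":0,"rx":0,"ry":0,"rz":0,"gripper":1}]';python3 plan.py $(python3 tgt.py -81 75 4 0) -28.3 20
```

```text
clock: 13.25
tcp_pos: [0.4534, -0.3773, 0.1863]
tool_rot: [-0.042, 0.955, -0.241, -0.166]
force: [-0.5, -0.4, -1.5]
width: 0.094
clock: 13.45
tcp_pos: [0.453, -0.3771, 0.1849]
tool_rot: [-0.042, 0.955, -0.241, -0.166]
force: [-0.7, -0.4, -1.0]
width: 0.095
t 13.45 tcp [ 0.453  -0.3771  0.1849] yaw -28.27 w 0.095 F [-0.7 -0.4 -1. ] q [ 0.41  0.72  0.43  1.35 -0.18  1.46  0.34]
total shift first(mm) [-0.4  0.5  1.1] then turn [ 0.0007 -0.0045  0.0005]
equal rows n= 1 shift [-0.00036  0.00049  0.00109] turn [ 0.0007 -0.0045  0.0005]
```

```bash
python3 -m pendant '[{"tx":0,"ty":0,"tz":0.0015,"rx":0,"ry":0,"rz":0,"gripper":1},{"tx":0,"ty":0,"tz":0,"rx":0,"ry":0,"rz":0,"gripper":1}]'; python3 -m pendant '[{"tx":0,"ty":0,"tz":0.001,"rx":0,"ry":0,"rz":0,"gripper":1},{"tx":0,"ty":0,"tz":0,"rx":0,"ry":0,"rz":0,"gripper":1}]'
```

```text
clock: 13.65
tcp_pos: [0.453, -0.3772, 0.1846]
tool_rot: [-0.041, 0.956, -0.241, -0.165]
force: [1.6, 0.1, 5.4]
width: 0.094
clock: 13.85
tcp_pos: [0.4531, -0.3773, 0.1844]
tool_rot: [-0.041, 0.956, -0.24, -0.165]
force: [1.8, -0.2, 9.8]
width: 0.094
```

Touching the deck. Releasing.

```bash
python3 -m pendant '[{"tx":0,"ty":0,"tz":-0.0015,"rx":0,"ry":0,"rz":0,"gripper":0.8},{"tx":0,"ty":0,"tz":0,"rx":0,"ry":0,"rz":0,"gripper":0.6},{"tx":0,"ty":0,"tz":0,"rx":0,"ry":0,"rz":0,"gripper":0.4},{"tx":0,"ty":0,"tz":0,"rx":0,"ry":0,"rz":0,"gripper":0.4},{"tx":0,"ty":0,"tz":0,"rx":0,"ry":0,"rz":0,"gripper":0.4}]'
python3 -c "
from h import *
s=manip.get_image('scene');cv2.imwrite('pics/g3.png',cv2.resize(s[180:290,360:470],None,fx=5,fy=5,interpolation=2))"
```

```text
clock: 14.35
tcp_pos: [0.4526, -0.3769, 0.1839]
tool_rot: [-0.042, 0.955, -0.241, -0.166]
force: [-0.0, 1.0, -0.1]
width: 0.301
```

View pics/g3.png

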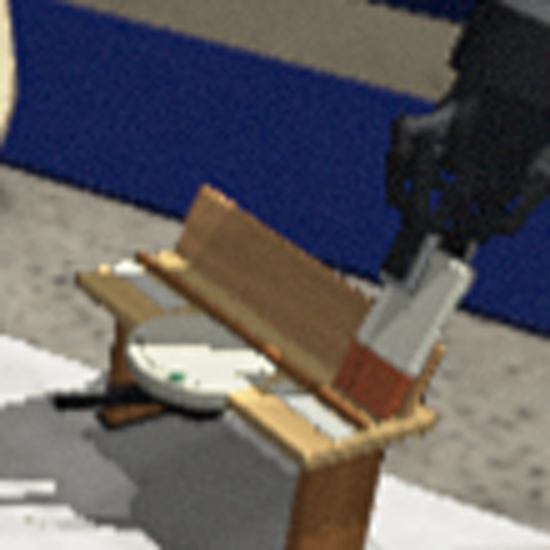

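The white tile leans against the backstop at g3 (405,345). Retreating and going back for green.

```bash
python3 -m pendant '[{"tx":0,"ty":0,"tz":-0.02,"rx":0,"ry":0,"rz":0,"gripper":0.4},{"tx":0,"ty":0,"tz":-0.04,"rx":0,"ry":0,"rz":0,"gripper":0.4},{"tx":0,"ty":0,"tz":-0.04,"rx":0,"ry":0,"rz":0,"gripper":0.4}]'; python3 plan.py .4285 .2813 .21 79.4
```

```text
clock: 14.7
tcp_pos: [0.4824, -0.3926, 0.2791]
tool_rot: [-0.042, 0.955, -0.241, -0.167]
force: [0.9, -1.2, -0.7]
width: 0.297
t 14.7 tcp [ 0.4824 -0.3926  0.2791] yaw -28.27 w 0.297 F [ 0.9 -1.2 -0.7] q [ 0.43  0.72  0.43  1.08 -0.18  1.72  0.32]
total shift first(mm) [-321.5 -568.1  189.2] then turn [-0.3246  0.2377 -1.8579]
equal rows n= 17 shift [ 0.01519 -0.04338  0.0039 ] turn [-0.0191  0.014  -0.1093]
```

```bash
python3 -m pendant '[{"tx":0.015,"ty":-0.043,"tz":0.004,"rx":-0.019,"ry":0.014,"rz":-0.109,"gripper":0.4},{"tx":0.015,"ty":-0.043,"tz":0.004,"rx":-0.019,"ry":0.014,"rz":-0.109,"gripper":0.4},{"tx":0.015,"ty":-0.043,"tz":0.004,"rx":-0.019,"ry":0.014,"rz":-0.109,"gripper":0.4},{"tx":0.015,"ty":-0.043,"tz":0.004,"rx":-0.019,"ry":0.014,"rz":-0.109,"gripper":0.4},{"tx":0.015,"ty":-0.043,"tz":0.004,"rx":-0.019,"ry":0.014,"rz":-0.109,"gripper":0.4}]'; python3 -m pendant '[{"tx":0.015,"ty":-0.043,"tz":0.004,"rx":-0.019,"ry":0.014,"rz":-0.109,"gripper":0.4},{"tx":0.015,"ty":-0.043,"tz":0.004,"rx":-0.019,"ry":0.014,"rz":-0.109,"gripper":0.4},{"tx":0.015,"ty":-0.043,"tz":0.004,"rx":-0.019,"ry":0.014,"rz":-0.109,"gripper":0.4},{"tx":0.015,"ty":-0.043,"tz":0.004,"rx":-0.019,"ry":0.014,"rz":-0.109,"gripper":0.4},{"tx":0.015,"ty":-0.043,"tz":0.004,"rx":-0.019,"ry":0.014,"rz":-0.109,"gripper":0.4}]'; python3 plan.py .4285 .2813 .21 79.4
```

```text
clock: 15.2
tcp_pos: [0.6032, -0.2029, 0.2423]
tool_rot: [-0.032, 0.991, 0.034, -0.127]
force: [0.8, -0.2, 0.4]
width: 0.302
clock: 15.7
tcp_pos: [0.6093, 0.0227, 0.2253]
tool_rot: [-0.019, 0.949, 0.305, -0.077]
force: [0.8, -0.4, 0.0]
width: 0.298
t 15.7 tcp [0.6093 0.0227 0.2253] yaw 35.92 w 0.298 F [ 0.8 -0.4  0. ] q [-0.14  0.58  0.12  1.4  -0.06  1.33  0.6 ]
total shift first(mm) [   7.3 -313.2   40.9] then turn [-0.1315  0.0971 -0.763 ]
equal rows n= 8 shift [ 0.01387 -0.03785  0.00304] turn [-0.0164  0.0121 -0.0954]
```

```bash
python3 -m pendant '[{"tx":0.014,"ty":-0.038,"tz":0.003,"rx":-0.0165,"ry":0.012,"rz":-0.0955,"gripper":0.45},{"tx":0.014,"ty":-0.038,"tz":0.003,"rx":-0.0165,"ry":0.012,"rz":-0.0955,"gripper":0.45},{"tx":0.014,"ty":-0.038,"tz":0.003,"rx":-0.0165,"ry":0.012,"rz":-0.0955,"gripper":0.45},{"tx":0.014,"ty":-0.038,"tz":0.003,"rx":-0.0165,"ry":0.012,"rz":-0.0955,"gripper":0.45},{"tx":0.014,"ty":-0.038,"tz":0.003,"rx":-0.0165,"ry":0.012,"rz":-0.0955,"gripper":0.45}]'; python3 -m pendant '[{"tx":0.014,"ty":-0.038,"tz":0.003,"rx":-0.0165,"ry":0.012,"rz":-0.0955,"gripper":0.45},{"tx":0.014,"ty":-0.038,"tz":0.003,"rx":-0.0165,"ry":0.012,"rz":-0.0955,"gripper":0.45},{"tx":0.014,"ty":-0.038,"tz":0.003,"rx":-0.0165,"ry":0.012,"rz":-0.0955,"gripper":0.45},{"tx":0,"ty":0,"tz":0,"rx":0,"ry":0,"rz":0,"gripper":0.45}]'; python3 plan.py .4285 .2813 .13 79.4
```

```text
clock: 16.2
tcp_pos: [0.5189, 0.2022, 0.2174]
tool_rot: [-0.007, 0.852, 0.522, -0.03]
force: [0.7, 0.2, 0.2]
width: 0.272
clock: 16.6
tcp_pos: [0.4241, 0.2853, 0.2109]
tool_rot: [-0.001, 0.767, 0.642, -0.001]
force: [0.2, 0.8, 0.1]
width: 0.278
t 16.6 tcp [0.4241 0.2853 0.2109] yaw 79.82 w 0.278 F [0.2 0.8 0.1] q [-0.54  0.35 -0.13  1.83  0.05  0.97  0.7 ]
total shift first(mm) [-3.1  5.3 80.8] then turn [-0.0032  0.0004  0.0072]
equal rows n= 3 shift [-0.00104  0.00174  0.02695] turn [-0.0011  0.0001  0.0024]
```

```bash
python3 -m pendant '[{"tx":-0.0025,"ty":0.0045,"tz":0.03,"rx":0,"ry":0,"rz":0.005,"gripper":0.45},{"tx":0,"ty":0,"tz":0.02,"rx":0,"ry":0,"rz":0,"gripper":0.45},{"tx":0,"ty":0,"tz":0,"rx":0,"ry":0,"rz":0,"gripper":0.45}]'; for i in 1 2 3; do python3 plan.py .4285 .2813 .085 79.4 |head -2; python3 -c "from h import *
manip.get_image('top')"; done
```

```text
clock: 16.9
tcp_pos: [0.4323, 0.2766, 0.1586]
tool_rot: [0.0, 0.773, 0.635, -0.003]
force: [0.1, -0.1, 0.3]
width: 0.275
t 16.9 tcp [0.4323 0.2766 0.1586] yaw 78.84 w 0.275 F [ 0.1 -0.1  0.3] q [-0.53  0.41 -0.12  1.89  0.06  0.85  0.69]
total shift first(mm) [ 4.2 -4.4 73.6] then turn [-0.0038  0.0054 -0.0098]
t 16.95 tcp [0.433  0.2773 0.1601] yaw 78.84 w 0.273 F [-0.1 -0.   0.4] q [-0.53  0.41 -0.12  1.89  0.06  0.85  0.69]
total shift first(mm) [ 3.3 -5.  75.1] then turn [-0.0024  0.0038 -0.0097]
t 17.0 tcp [0.4336 0.2778 0.161 ] yaw 78.85 w 0.274 F [ 0.2 -0.6  0.5] q [-0.53  0.41 -0.12  1.89  0.06  0.85  0.69]
total shift first(mm) [ 2.6 -5.6 76. ] then turn [-0.001   0.0023 -0.0096]
```

```bash
python3 -m pendant '[{"tx":0.002,"ty":-0.0045,"tz":0,"rx":0,"ry":0,"rz":-0.008,"gripper":0.45},{"tx":0,"ty":0,"tz":0,"rx":0,"ry":0,"rz":0,"gripper":0.45},{"tx":0,"ty":0,"tz":0,"rx":0,"ry":0,"rz":0,"gripper":0.45}]'; for i in 1 2 3; do python3 plan.py .4285 .2813 .085 79.4 |head -2; python3 -m pendant '[{"tx":0,"ty":0,"tz":0,"rx":0,"ry":0,"rz":0,"gripper":0.45}]' >/dev/null; done
```

```text
clock: 17.35
tcp_pos: [0.4294, 0.2812, 0.1614]
tool_rot: [0.0, 0.77, 0.639, -0.0]
force: [0.2, 0.9, 0.1]
width: 0.279
t 17.35 tcp [0.4294 0.2812 0.1614] yaw 79.37 w 0.279 F [0.2 0.9 0.1] q [-0.54  0.41 -0.12  1.89  0.07  0.85  0.69]
total shift first(mm) [-0.  -0.9 76.4] then turn [ 0.0001  0.0009 -0.0005]
t 17.45 tcp [0.4295 0.281  0.1611] yaw 79.35 w 0.276 F [-1.1 -0.4  0.1] q [-0.54  0.41 -0.12  1.89  0.07  0.85  0.69]
total shift first(mm) [ 0.2 -1.  76.1] then turn [-0.0001  0.0013 -0.0009]
t 17.55 tcp [0.4294 0.2809 0.1609] yaw 79.34 w 0.276 F [-0.5  0.2  0.5] q [-0.54  0.41 -0.12  1.89  0.07  0.85  0.69]
total shift first(mm) [ 0.3 -1.  75.9] then turn [-0.0005  0.0016 -0.001 ]
```

```bash
python3 -m pendant '[{"tx":0,"ty":-0.001,"tz":0.03,"rx":0,"ry":0,"rz":0,"gripper":0.45},{"tx":0,"ty":0,"tz":0.015,"rx":0,"ry":0,"rz":0,"gripper":0.45},{"tx":0,"ty":0,"tz":0,"rx":0,"ry":0,"rz":0,"gripper":0.45}]'; python3 -m pendant '[{"tx":0,"ty":0,"tz":0.015,"rx":0,"ry":0,"rz":0,"gripper":0.45},{"tx":0,"ty":0,"tz":0.014,"rx":0,"ry":0,"rz":0,"gripper":0.45},{"tx":0,"ty":0,"tz":0,"rx":0,"ry":0,"rz":0,"gripper":0.45}]'; python3 plan.py .4285 .2813 .085 79.4 |head -2
```

```text
clock: 17.95
tcp_pos: [0.4272, 0.2802, 0.114]
tool_rot: [0.0, 0.77, 0.638, -0.003]
force: [0.7, -0.2, 0.4]
width: 0.276
clock: 18.25
tcp_pos: [0.4279, 0.2806, 0.0862]
tool_rot: [0.0, 0.77, 0.638, -0.002]
force: [-0.4, -0.8, 0.6]
width: 0.277
t 18.25 tcp [0.4279 0.2806 0.0862] yaw 79.34 w 0.277 F [-0.4 -0.8  0.6] q [-0.55  0.51 -0.11  1.98  0.09  0.66  0.67]
total shift first(mm) [0.8 0.5 1.2] then turn [-0.0019  0.0031 -0.001 ]
```

```bash
python3 -m pendant '[{"tx":0.0005,"ty":0,"tz":0.001,"rx":0,"ry":0,"rz":0,"gripper":1},{"tx":0,"ty":0,"tz":0,"rx":0,"ry":0,"rz":0,"gripper":1},{"tx":0,"ty":0,"tz":0,"rx":0,"ry":0,"rz":0,"gripper":1},{"tx":0,"ty":0,"tz":0,"rx":0,"ry":0,"rz":0,"gripper":1},{"tx":0,"ty":0,"tz":0,"rx":0,"ry":0,"rz":0,"gripper":1}]' 40; python3 plan.py .4285 .2813 .085 79.4 |head -2;python3 -m pendant '[{"tx":0,"ty":0,"tz":-0.015,"rx":0,"ry":0,"rz":0,"gripper":1},{"tx":0,"ty":0,"tz":-0.03,"rx":0,"ry":0,"rz":0,"gripper":1},{"tx":0,"ty":0,"tz":-0.035,"rx":0,"ry":0,"rz":0,"gripper":1},{"tx":0,"ty":0,"tz":-0.04,"rx":0,"ry":0,"rz":0,"gripper":1},{"tx":0,"ty":0,"tz":-0.04,"rx":0,"ry":0,"rz":0,"gripper":1}]';python3 -m pendant '[{"tx":0,"ty":0,"tz":-0.04,"rx":0,"ry":0,"rz":0,"gripper":1},{"tx":0,"ty":0,"tz":0,"rx":0,"ry":0,"rz":0,"gripper":1}]'; python3 plan.py $(python3 tgt.py -27 77 4 60) -28.3 20
```

```text
clock: 18.75
tcp_pos: [0.4291, 0.2828, 0.0866]
tool_rot: [0.0, 0.77, 0.639, 0.001]
force: [0.3, 4.7, 2.4]
width: 0.101
t 18.75 tcp [0.4291 0.2828 0.0866] yaw 79.38 w 0.101 F [0.3 4.7 2.4] q [-0.55  0.51 -0.11  1.98  0.09  0.66  0.66]
total shift first(mm) [-1.6 -0.3  1.6] then turn [ 0.001  -0.0009 -0.0004]
clock: 19.25
tcp_pos: [0.4277, 0.2799, 0.2467]
tool_rot: [0.001, 0.77, 0.638, -0.003]
force: [1.7, 1.4, -0.8]
width: 0.095
clock: 19.45
tcp_pos: [0.4301, 0.2818, 0.2906]
tool_rot: [0.001, 0.77, 0.638, 0.002]
force: [0.3, -0.2, -1.1]
width: 0.101
t 19.45 tcp [0.4301 0.2818 0.2906] yaw 79.28 w 0.101 F [ 0.3 -0.2 -1.1] q [-0.53  0.28 -0.13  1.69  0.04  1.17  0.71]
total shift first(mm) [-598.4  180.6   47.7] then turn [ 0.3284 -0.2458  1.8561]
equal rows n= 16 shift [-0.01732  0.04208  0.00351] turn [ 0.0205 -0.0154  0.116 ]
```

```bash
python3 -m pendant '[{"tx":-0.0175,"ty":0.042,"tz":0.001,"rx":0.0205,"ry":-0.0155,"rz":0.116,"gripper":1},{"tx":-0.0175,"ty":0.042,"tz":0.001,"rx":0.0205,"ry":-0.0155,"rz":0.116,"gripper":1},{"tx":-0.0175,"ty":0.042,"tz":0.001,"rx":0.0205,"ry":-0.0155,"rz":0.116,"gripper":1},{"tx":-0.0175,"ty":0.042,"tz":0.001,"rx":0.0205,"ry":-0.0155,"rz":0.116,"gripper":1},{"tx":-0.0175,"ty":0.042,"tz":0.001,"rx":0.0205,"ry":-0.0155,"rz":0.116,"gripper":1}]';python3 -m pendant '[{"tx":-0.0175,"ty":0.042,"tz":0.001,"rx":0.0205,"ry":-0.0155,"rz":0.116,"gripper":1},{"tx":-0.0175,"ty":0.042,"tz":0.001,"rx":0.0205,"ry":-0.0155,"rz":0.116,"gripper":1},{"tx":-0.0175,"ty":0.042,"tz":0.001,"rx":0.0205,"ry":-0.0155,"rz":0.116,"gripper":1},{"tx":-0.0175,"ty":0.042,"tz":0.001,"rx":0.0205,"ry":-0.0155,"rz":0.116,"gripper":1},{"tx":-0.0175,"ty":0.042,"tz":0.001,"rx":0.0205,"ry":-0.0155,"rz":0.116,"gripper":1}]'; python3 plan.py $(python3 tgt.py -27 78 4 75) -28.3 20
```

```text
clock: 19.95
tcp_pos: [0.5826, 0.1166, 0.2754]
tool_rot: [-0.014, 0.919, 0.388, -0.064]
force: [1.2, 0.6, -1.2]
width: 0.098
clock: 20.45
tcp_pos: [0.6195, -0.1045, 0.2664]
tool_rot: [-0.027, 0.987, 0.106, -0.121]
force: [-0.3, 0.0, -0.8]
width: 0.096
t 20.45 tcp [ 0.6195 -0.1045  0.2664] yaw 12.77 w 0.096 F [-0.3  0.  -0.8] q [ 0.01  0.65  0.24  1.18 -0.12  1.58  0.45]
total shift first(mm) [-161.2  208.8   31. ] then turn [ 0.1283 -0.0812  0.6899]
equal rows n= 7 shift [-0.01343  0.03617  0.00339] turn [ 0.0183 -0.0116  0.0986]
```

```bash
python3 -m pendant '[{"tx":-0.0135,"ty":0.036,"tz":0,"rx":0.018,"ry":-0.0115,"rz":0.0985,"gripper":1},{"tx":-0.0135,"ty":0.036,"tz":0,"rx":0.018,"ry":-0.0115,"rz":0.0985,"gripper":1},{"tx":-0.0135,"ty":0.036,"tz":0,"rx":0.018,"ry":-0.0115,"rz":0.0985,"gripper":1},{"tx":-0.0135,"ty":0.036,"tz":0,"rx":0.018,"ry":-0.0115,"rz":0.0985,"gripper":1},{"tx":-0.0135,"ty":0.036,"tz":0,"rx":0.018,"ry":-0.0115,"rz":0.0985,"gripper":1}]';python3 -m pendant '[{"tx":-0.0135,"ty":0.036,"tz":0,"rx":0.018,"ry":-0.0115,"rz":0.0985,"gripper":1},{"tx":-0.0135,"ty":0.036,"tz":0,"rx":0.018,"ry":-0.0115,"rz":0.0985,"gripper":1},{"tx":0,"ty":0,"tz":0,"rx":0,"ry":0,"rz":0,"gripper":1},{"tx":0,"ty":0,"tz":0,"rx":0,"ry":0,"rz":0,"gripper":1}]'; python3 plan.py $(python3 tgt.py -27 78 4 10) -28.3 20
```

```text
clock: 20.95
tcp_pos: [0.5559, -0.2836, 0.273]
tool_rot: [-0.038, 0.977, -0.143, -0.156]
force: [0.4, 0.9, -0.3]
width: 0.093
clock: 21.35
tcp_pos: [0.5078, -0.3427, 0.2806]
tool_rot: [-0.042, 0.955, -0.239, -0.167]
force: [1.1, 1.3, -0.4]
width: 0.094
t 21.35 tcp [ 0.5078 -0.3427  0.2806] yaw -28.13 w 0.094 F [ 1.1  1.3 -0.4] q [ 0.35  0.7   0.43  1.11 -0.2   1.72  0.25]
total shift first(mm) [ 2.1  2.8 89. ] then turn [ 0.0003 -0.0027  0.0028]
equal rows n= 3 shift [0.00072 0.00092 0.02967] turn [ 0.0001 -0.0009  0.0009]
```

```bash
python3 -m pendant '[{"tx":0.002,"ty":0.003,"tz":0.03,"rx":0,"ry":-0.002,"rz":0.003,"gripper":1},{"tx":0,"ty":0,"tz":0.03,"rx":0,"ry":0,"rz":0,"gripper":1},{"tx":0,"ty":0,"tz":0.02,"rx":0,"ry":0,"rz":0,"gripper":1},{"tx":0,"ty":0,"tz":0.008,"rx":0,"ry":0,"rz":0,"gripper":1},{"tx":0,"ty":0,"tz":0,"rx":0,"ry":0,"rz":0,"gripper":1}]'; python3 plan.py $(python3 tgt.py -27 78 4 0) -28.3 20
python3 -c "
from h import *
s=manip.get_image('scene');cv2.imwrite('pics/g4.png',cv2.resize(s[180:290,360:470],None,fx=5,fy=5,interpolation=2))"
```

```text
clock: 21.85
tcp_pos: [0.4837, -0.3295, 0.1969]
tool_rot: [-0.042, 0.956, -0.238, -0.168]
force: [-0.2, -0.1, 0.1]
width: 0.095
t 21.85 tcp [ 0.4837 -0.3295  0.1969] yaw -27.98 w 0.095 F [-0.2 -0.1  0.1] q [ 0.33  0.71  0.42  1.34 -0.2   1.49  0.27]
total shift first(mm) [-0.5  2.9 10.9] then turn [ 0.0007 -0.0006  0.0052]
equal rows n= 1 shift [-0.00054  0.00292  0.01094] turn [ 0.0007 -0.0006  0.0052]
```

View pics/g4.png

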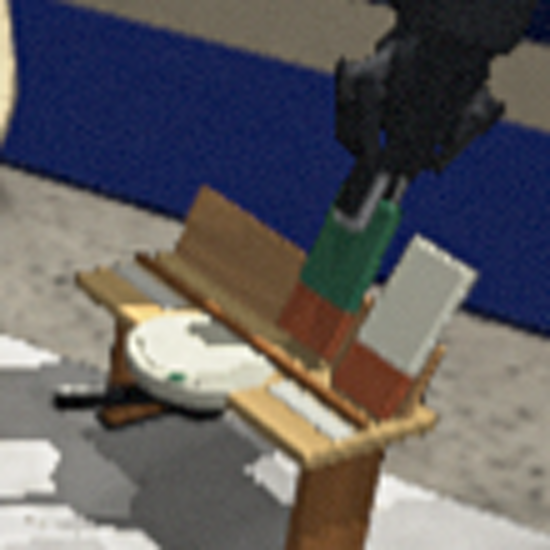

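White still leans well at g4 (410,330). Green is above its slot, with its bottom edge at (280,325)–(330,360). Lowering.

```bash
python3 -m pendant '[{"tx":0,"ty":0.001,"tz":0.006,"rx":0,"ry":0,"rz":0.004,"gripper":1},{"tx":0,"ty":0,"tz":0.003,"rx":0,"ry":0,"rz":0,"gripper":1},{"tx":0,"ty":0,"tz":0,"rx":0,"ry":0,"rz":0,"gripper":1}]'; python3 -m pendant '[{"tx":0,"ty":0,"tz":0.0015,"rx":0,"ry":0,"rz":0,"gripper":1},{"tx":0,"ty":0,"tz":0,"rx":0,"ry":0,"rz":0,"gripper":1}]';python3 -m pendant '[{"tx":0,"ty":0,"tz":0.001,"rx":0,"ry":0,"rz":0,"gripper":1},{"tx":0,"ty":0,"tz":0,"rx":0,"ry":0,"rz":0,"gripper":1}]'
```

```text
clock: 22.2
tcp_pos: [0.4805, -0.3304, 0.1893]
tool_rot: [-0.042, 0.955, -0.241, -0.167]
force: [-0.2, 0.3, -0.8]
width: 0.096
clock: 22.4
tcp_pos: [0.4801, -0.3302, 0.188]
tool_rot: [-0.042, 0.955, -0.241, -0.167]
force: [-0.2, -1.0, -0.2]
width: 0.097
clock: 22.6
tcp_pos: [0.4801, -0.3302, 0.1876]
tool_rot: [-0.041, 0.955, -0.241, -0.166]
force: [0.0, -0.1, 3.2]
width: 0.097
```

Contact. Release and retreat.

```bash
python3 -m pendant '[{"tx":0,"ty":0,"tz":0,"rx":0,"ry":0,"rz":0,"gripper":0.8},{"tx":0,"ty":0,"tz":0,"rx":0,"ry":0,"rz":0,"gripper":0.6},{"tx":0,"ty":0,"tz":0,"rx":0,"ry":0,"rz":0,"gripper":0.4},{"tx":0,"ty":0,"tz":0,"rx":0,"ry":0,"rz":0,"gripper":0.4},{"tx":0,"ty":0,"tz":0,"rx":0,"ry":0,"rz":0,"gripper":0.4}]'; python3 -m pendant '[{"tx":0,"ty":0,"tz":-0.02,"rx":0,"ry":0,"rz":0,"gripper":0.4},{"tx":0,"ty":0,"tz":-0.04,"rx":0,"ry":0,"rz":0,"gripper":0.4},{"tx":0,"ty":0,"tz":-0.04,"rx":0,"ry":0,"rz":0,"gripper":0.4}]'; python3 plan.py .4358 .3200 .21 79.4
python3 -c "
from h import *
s=manip.get_image('scene');cv2.imwrite('pics/g5.png',cv2.resize(s[180:290,360:470],None,fx=5,fy=5,interpolation=2))"
```

```text
clock: 23.1
tcp_pos: [0.4797, -0.3299, 0.1868]
tool_rot: [-0.042, 0.955, -0.241, -0.167]
force: [0.5, 0.8, -0.7]
width: 0.302
clock: 23.4
tcp_pos: [0.5096, -0.3457, 0.282]
tool_rot: [-0.042, 0.955, -0.241, -0.168]
force: [0.2, -0.9, -0.2]
width: 0.302
t 23.4 tcp [ 0.5096 -0.3457  0.282 ] yaw -28.34 w 0.302 F [ 0.2 -0.9 -0.2] q [ 0.35  0.71  0.43  1.09 -0.2   1.73  0.25]
total shift first(mm) [-333.7 -551.1  196.9] then turn [-0.3255  0.2391 -1.8588]
equal rows n= 17 shift [ 0.01376 -0.04337  0.00433] turn [-0.0191  0.0141 -0.1093]
```

View pics/g5.png

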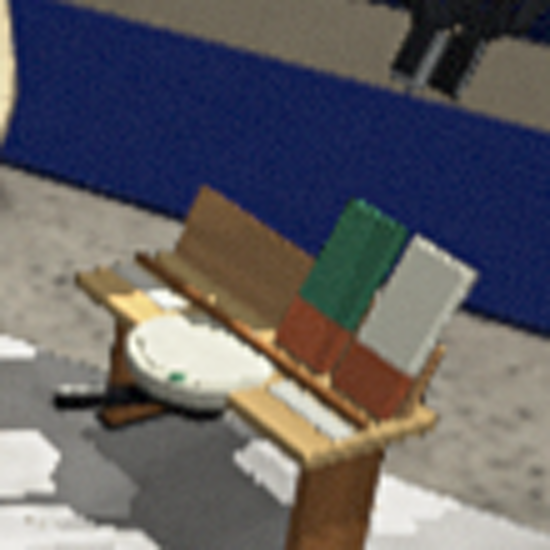

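Green and white both lean on the backstop, green at g5 (340,285). Blue is next.

```bash
python3 -m pendant '[{"tx":0.014,"ty":-0.043,"tz":0.004,"rx":-0.019,"ry":0.014,"rz":-0.109,"gripper":0.45},{"tx":0.014,"ty":-0.043,"tz":0.004,"rx":-0.019,"ry":0.014,"rz":-0.109,"gripper":0.45},{"tx":0.014,"ty":-0.043,"tz":0.004,"rx":-0.019,"ry":0.014,"rz":-0.109,"gripper":0.45},{"tx":0.014,"ty":-0.043,"tz":0.004,"rx":-0.019,"ry":0.014,"rz":-0.109,"gripper":0.45},{"tx":0.014,"ty":-0.043,"tz":0.004,"rx":-0.019,"ry":0.014,"rz":-0.109,"gripper":0.45}]'; python3 -m pendant '[{"tx":0.014,"ty":-0.043,"tz":0.004,"rx":-0.019,"ry":0.014,"rz":-0.109,"gripper":0.45},{"tx":0.014,"ty":-0.043,"tz":0.004,"rx":-0.019,"ry":0.014,"rz":-0.109,"gripper":0.45},{"tx":0.014,"ty":-0.043,"tz":0.004,"rx":-0.019,"ry":0.014,"rz":-0.109,"gripper":0.45},{"tx":0.014,"ty":-0.043,"tz":0.004,"rx":-0.019,"ry":0.014,"rz":-0.109,"gripper":0.45},{"tx":0.014,"ty":-0.043,"tz":0.004,"rx":-0.019,"ry":0.014,"rz":-0.109,"gripper":0.45}]'; python3 plan.py .4358 .3200 .21 79.4
```

```text
clock: 23.95
tcp_pos: [0.6259, -0.1549, 0.2466]
tool_rot: [-0.032, 0.991, 0.034, -0.128]
force: [1.5, -0.1, 0.3]
width: 0.275
clock: 24.45
tcp_pos: [0.6276, 0.0693, 0.2305]
tool_rot: [-0.019, 0.949, 0.304, -0.078]
force: [0.9, 0.7, 0.1]
width: 0.275
t 24.45 tcp [0.6276 0.0693 0.2305] yaw 35.87 w 0.275 F [0.9 0.7 0.1] q [-0.21  0.61  0.13  1.32 -0.08  1.38  0.54]
total shift first(mm) [  -5.6 -312.5   48.3] then turn [-0.1329  0.0978 -0.7639]
equal rows n= 8 shift [ 0.01225 -0.03838  0.00387] turn [-0.0166  0.0122 -0.0955]
```

```bash
python3 -m pendant '[{"tx":0.0125,"ty":-0.038,"tz":0.003,"rx":-0.0165,"ry":0.012,"rz":-0.0955,"gripper":0.45},{"tx":0.0125,"ty":-0.038,"tz":0.003,"rx":-0.0165,"ry":0.012,"rz":-0.0955,"gripper":0.45},{"tx":0.0125,"ty":-0.038,"tz":0.003,"rx":-0.0165,"ry":0.012,"rz":-0.0955,"gripper":0.45},{"tx":0.0125,"ty":-0.038,"tz":0.003,"rx":-0.0165,"ry":0.012,"rz":-0.0955,"gripper":0.45},{"tx":0.0125,"ty":-0.038,"tz":0.003,"rx":-0.0165,"ry":0.012,"rz":-0.0955,"gripper":0.45}]'; python3 -m pendant '[{"tx":0.0125,"ty":-0.038,"tz":0.003,"rx":-0.0165,"ry":0.012,"rz":-0.0955,"gripper":0.45},{"tx":0.0125,"ty":-0.038,"tz":0.003,"rx":-0.0165,"ry":0.012,"rz":-0.0955,"gripper":0.45},{"tx":0.012,"ty":-0.037,"tz":0.003,"rx":-0.0165,"ry":0.012,"rz":-0.095,"gripper":0.45},{"tx":0,"ty":0,"tz":0,"rx":0,"ry":0,"rz":0,"gripper":0.45},{"tx":0,"ty":0,"tz":0,"rx":0,"ry":0,"rz":0,"gripper":0.45}]'; python3 -m pendant '[{"tx":0,"ty":0,"tz":0,"rx":0,"ry":0,"rz":0,"gripper":0.45},{"tx":0,"ty":0,"tz":0,"rx":0,"ry":0,"rz":0,"gripper":0.45}]'; python3 plan.py .4358 .3200 .0855 79.4|head -2
```

```text
clock: 24.95
tcp_pos: [0.5323, 0.2435, 0.2236]
tool_rot: [-0.008, 0.852, 0.522, -0.03]
force: [0.0, -0.5, -0.6]
width: 0.273
clock: 25.45
tcp_pos: [0.4414, 0.3184, 0.2176]
tool_rot: [-0.0, 0.771, 0.637, -0.001]
force: [-0.1, -0.0, 0.5]
width: 0.278
clock: 25.65
tcp_pos: [0.4433, 0.317, 0.2171]
tool_rot: [0.0, 0.772, 0.636, -0.001]
force: [-0.4, -0.5, 0.1]
width: 0.275
t 25.65 tcp [0.4433 0.317  0.2171] yaw 78.93 w 0.275 F [-0.4 -0.5  0.1] q [-0.59  0.39 -0.1   1.73  0.05  1.02  0.66]
total shift first(mm) [  1.8  -7.8 131.7] then turn [-0.0017  0.0023 -0.0082]
```

```bash
python3 -m pendant '[{"tx":0.0015,"ty":-0.0075,"tz":0.03,"rx":0,"ry":0,"rz":-0.008,"gripper":0.45},{"tx":0,"ty":0,"tz":0.03,"rx":0,"ry":0,"rz":0,"gripper":0.45},{"tx":0,"ty":0,"tz":0,"rx":0,"ry":0,"rz":0,"gripper":0.45},{"tx":0,"ty":0,"tz":0,"rx":0,"ry":0,"rz":0,"gripper":0.45},{"tx":0,"ty":0,"tz":0,"rx":0,"ry":0,"rz":0,"gripper":0.45}]'; python3 plan.py .4358 .3200 .0855 79.4|head -2
```

```text
clock: 26.15
tcp_pos: [0.4361, 0.321, 0.1586]
tool_rot: [-0.0, 0.769, 0.639, -0.0]
force: [0.8, 0.2, 0.2]
width: 0.275
t 26.15 tcp [0.4361 0.321  0.1586] yaw 79.48 w 0.275 F [0.8 0.2 0.2] q [-0.61  0.45 -0.11  1.83  0.06  0.87  0.65]
total shift first(mm) [-1.  -0.1 73.1] then turn [-0.0007  0.0004  0.0014]
```

```bash
python3 -m pendant '[{"tx":-0.001,"ty":0,"tz":0.03,"rx":0,"ry":0,"rz":0,"gripper":0.45},{"tx":0,"ty":0,"tz":0.015,"rx":0,"ry":0,"rz":0,"gripper":0.45},{"tx":0,"ty":0,"tz":0,"rx":0,"ry":0,"rz":0,"gripper":0.45}]'; python3 -m pendant '[{"tx":0,"ty":0,"tz":0.015,"rx":0,"ry":0,"rz":0,"gripper":0.45},{"tx":0,"ty":0,"tz":0.013,"rx":0,"ry":0,"rz":0,"gripper":0.45},{"tx":0,"ty":0,"tz":0,"rx":0,"ry":0,"rz":0,"gripper":0.45}]'; python3 plan.py .4358 .32 .085 79.4 |head -2
```

```text
clock: 26.45
tcp_pos: [0.4345, 0.3193, 0.1118]
tool_rot: [-0.0, 0.769, 0.64, -0.002]
force: [-0.2, 0.1, -0.3]
width: 0.277
clock: 26.75
tcp_pos: [0.4349, 0.3198, 0.0847]
tool_rot: [-0.0, 0.769, 0.64, -0.001]
force: [-1.3, -0.1, -0.2]
width: 0.275
t 26.75 tcp [0.4349 0.3198 0.0847] yaw 79.54 w 0.275 F [-1.3 -0.1 -0.2] q [-0.62  0.54 -0.1   1.91  0.08  0.69  0.63]
total shift first(mm) [ 0.4  0.9 -0.3] then turn [-0.0021  0.0019  0.0024]
```

```bash
python3 -m pendant '[{"tx":0.0,"ty":0,"tz":0,"rx":0,"ry":0,"rz":0,"gripper":1},{"tx":0,"ty":0,"tz":0,"rx":0,"ry":0,"rz":0,"gripper":1},{"tx":0,"ty":0,"tz":0,"rx":0,"ry":0,"rz":0,"gripper":1},{"tx":0,"ty":0,"tz":0,"rx":0,"ry":0,"rz":0,"gripper":1},{"tx":0,"ty":0,"tz":0,"rx":0,"ry":0,"rz":0,"gripper":1}]' 40; python3 plan.py .4358 .32 .085 79.4 |head -2;python3 -m pendant '[{"tx":0,"ty":0,"tz":-0.015,"rx":0,"ry":0,"rz":0,"gripper":1},{"tx":0,"ty":0,"tz":-0.03,"rx":0,"ry":0,"rz":0,"gripper":1},{"tx":0,"ty":0,"tz":-0.035,"rx":0,"ry":0,"rz":0,"gripper":1},{"tx":0,"ty":0,"tz":-0.04,"rx":0,"ry":0,"rz":0,"gripper":1},{"tx":0,"ty":0,"tz":-0.04,"rx":0,"ry":0,"rz":0,"gripper":1}]';python3 -m pendant '[{"tx":0,"ty":0,"tz":-0.04,"rx":0,"ry":0,"rz":0,"gripper":1},{"tx":0,"ty":0,"tz":0,"rx":0,"ry":0,"rz":0,"gripper":1}]'; python3 plan.py $(python3 tgt.py 27 78 4 75) -28.3 20
```

```text
clock: 27.25
tcp_pos: [0.4355, 0.3209, 0.0857]
tool_rot: [-0.0, 0.769, 0.64, 0.0]
force: [0.0, 2.5, 6.9]
width: 0.094
t 27.25 tcp [0.4355 0.3209 0.0857] yaw 79.56 w 0.094 F [0.  2.5 6.9] q [-0.62  0.54 -0.1   1.91  0.08  0.69  0.63]
total shift first(mm) [-0.9  0.5  0.7] then turn [-0.0001 -0.001   0.0028]
clock: 27.75
tcp_pos: [0.4344, 0.3191, 0.2458]
tool_rot: [-0.0, 0.769, 0.64, -0.002]
force: [-1.0, 0.8, -0.7]
width: 0.095
clock: 27.95
tcp_pos: [0.4368, 0.321, 0.2899]
tool_rot: [0.0, 0.769, 0.64, 0.003]
force: [0.5, 0.1, -0.9]
width: 0.091
t 27.95 tcp [0.4368 0.321  0.2899] yaw 79.52 w 0.091 F [ 0.5  0.1 -0.9] q [-0.6   0.33 -0.11  1.63  0.04  1.18  0.67]
total shift first(mm) [-589.2  200.4   30.7] then turn [ 0.3265 -0.2461  1.8607]
equal rows n= 16 shift [-0.01589  0.04241  0.0022 ] turn [ 0.0204 -0.0154  0.1163]
```

```bash
python3 -m pendant '[{"tx":-0.016,"ty":0.0425,"tz":0.001,"rx":0.0205,"ry":-0.0155,"rz":0.116,"gripper":1},{"tx":-0.016,"ty":0.0425,"tz":0.001,"rx":0.0205,"ry":-0.0155,"rz":0.116,"gripper":1},{"tx":-0.016,"ty":0.0425,"tz":0.001,"rx":0.0205,"ry":-0.0155,"rz":0.116,"gripper":1},{"tx":-0.016,"ty":0.0425,"tz":0.001,"rx":0.0205,"ry":-0.0155,"rz":0.116,"gripper":1},{"tx":-0.016,"ty":0.0425,"tz":0.001,"rx":0.0205,"ry":-0.0155,"rz":0.116,"gripper":1}]';python3 -m pendant '[{"tx":-0.016,"ty":0.0425,"tz":0.001,"rx":0.0205,"ry":-0.0155,"rz":0.116,"gripper":1},{"tx":-0.016,"ty":0.0425,"tz":0.001,"rx":0.0205,"ry":-0.0155,"rz":0.116,"gripper":1},{"tx":-0.016,"ty":0.0425,"tz":0.001,"rx":0.0205,"ry":-0.0155,"rz":0.116,"gripper":1},{"tx":-0.016,"ty":0.0425,"tz":0.001,"rx":0.0205,"ry":-0.0155,"rz":0.116,"gripper":1},{"tx":-0.016,"ty":0.0425,"tz":0.001,"rx":0.0205,"ry":-0.0155,"rz":0.116,"gripper":1}]'; python3 plan.py $(python3 tgt.py 27 78 4 75) -28.3 20
```

```text
clock: 28.45
tcp_pos: [0.5954, 0.1619, 0.2737]
tool_rot: [-0.014, 0.918, 0.39, -0.064]
force: [0.4, 0.4, -0.4]
width: 0.095
clock: 28.95
tcp_pos: [0.6407, -0.0575, 0.2631]
tool_rot: [-0.027, 0.986, 0.108, -0.121]
force: [1.2, 0.2, -0.6]
width: 0.099
t 28.95 tcp [ 0.6407 -0.0575  0.2631] yaw 13.02 w 0.099 F [ 1.2  0.2 -0.6] q [-0.05  0.68  0.24  1.13 -0.14  1.6   0.39]
total shift first(mm) [-158.5  208.4   26.9] then turn [ 0.129  -0.0813  0.6941]
equal rows n= 7 shift [-0.01304  0.03599  0.00278] turn [ 0.0184 -0.0116  0.0992]
```

```bash
python3 -m pendant '[{"tx":-0.013,"ty":0.036,"tz":0,"rx":0.0185,"ry":-0.0115,"rz":0.099,"gripper":1},{"tx":-0.013,"ty":0.036,"tz":0,"rx":0.0185,"ry":-0.0115,"rz":0.099,"gripper":1},{"tx":-0.013,"ty":0.036,"tz":0,"rx":0.0185,"ry":-0.0115,"rz":0.099,"gripper":1},{"tx":-0.013,"ty":0.036,"tz":0,"rx":0.0185,"ry":-0.0115,"rz":0.099,"gripper":1},{"tx":-0.013,"ty":0.036,"tz":0,"rx":0.0185,"ry":-0.0115,"rz":0.099,"gripper":1}]';python3 -m pendant '[{"tx":-0.013,"ty":0.036,"tz":0,"rx":0.018,"ry":-0.0115,"rz":0.099,"gripper":1},{"tx":-0.013,"ty":0.033,"tz":0,"rx":0.018,"ry":-0.0115,"rz":0.099,"gripper":1},{"tx":0,"ty":0,"tz":0,"rx":0,"ry":0,"rz":0,"gripper":1},{"tx":0,"ty":0,"tz":0,"rx":0,"ry":0,"rz":0,"gripper":1},{"tx":0,"ty":0,"tz":0,"rx":0,"ry":0,"rz":0,"gripper":1}]'; python3 plan.py $(python3 tgt.py 27 78 4 10) -28.3 20
```

```text
clock: 29.45
tcp_pos: [0.5799, -0.2369, 0.2691]
tool_rot: [-0.039, 0.977, -0.142, -0.156]
force: [0.0, -0.5, -1.1]
width: 0.096
clock: 29.95
tcp_pos: [0.5355, -0.2912, 0.2761]
tool_rot: [-0.043, 0.956, -0.237, -0.167]
force: [0.1, -0.0, -1.5]
width: 0.098
t 29.95 tcp [ 0.5355 -0.2912  0.2761] yaw -27.78 w 0.098 F [ 0.1 -0.  -1.5] q [ 0.27  0.7   0.43  1.12 -0.22  1.71  0.17]
total shift first(mm) [ 0.5  7.3 84.8] then turn [-0.0005 -0.0021  0.0085]
equal rows n= 3 shift [0.00021 0.00242 0.02826] turn [-0.0002 -0.0007  0.0028]
```

```bash
python3 -m pendant '[{"tx":0.0005,"ty":0.005,"tz":0.03,"rx":0,"ry":-0.002,"rz":0.008,"gripper":1},{"tx":0,"ty":0,"tz":0.03,"rx":0,"ry":0,"rz":0,"gripper":1},{"tx":0,"ty":0,"tz":0.02,"rx":0,"ry":0,"rz":0,"gripper":1},{"tx":0,"ty":0,"tz":0.005,"rx":0,"ry":0,"rz":0,"gripper":1},{"tx":0,"ty":0,"tz":0,"rx":0,"ry":0,"rz":0,"gripper":1}]'; python3 plan.py $(python3 tgt.py 27 78 4 0) -28.3 20
python3 -c "
from h import *
s=manip.get_image('scene');cv2.imwrite('pics/g6.png',cv2.resize(s[180:290,360:470],None,fx=5,fy=5,interpolation=2))"
```

```text
clock: 30.45
tcp_pos: [0.5081, -0.2821, 0.1963]
tool_rot: [-0.042, 0.955, -0.241, -0.169]
force: [0.8, -0.4, -0.6]
width: 0.095
t 30.45 tcp [ 0.5081 -0.2821  0.1963] yaw -28.28 w 0.095 F [ 0.8 -0.4 -0.6] q [ 0.25  0.7   0.42  1.35 -0.22  1.49  0.19]
total shift first(mm) [ 0.2  2.2 10. ] then turn [0.0003 0.0002 0.0004]
equal rows n= 1 shift [0.0002  0.00223 0.01002] turn [0.0003 0.0002 0.0004]
```

View pics/g6.png

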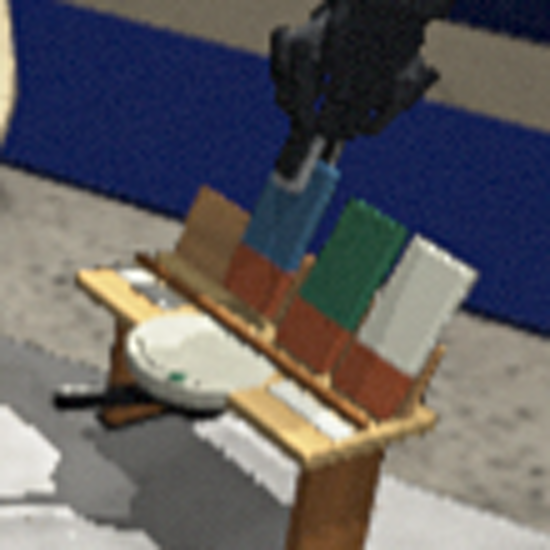

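Blue hovers at g6 (280,235), well placed between green and the free left end. Lowering.

```bash
python3 -m pendant '[{"tx":0,"ty":0.001,"tz":0.006,"rx":0,"ry":0,"rz":0,"gripper":1},{"tx":0,"ty":0,"tz":0.002,"rx":0,"ry":0,"rz":0,"gripper":1},{"tx":0,"ty":0,"tz":0,"rx":0,"ry":0,"rz":0,"gripper":1}]'; python3 -m pendant '[{"tx":0,"ty":0,"tz":0.001,"rx":0,"ry":0,"rz":0,"gripper":1},{"tx":0,"ty":0,"tz":0,"rx":0,"ry":0,"rz":0,"gripper":1}]';python3 -m pendant '[{"tx":0,"ty":0,"tz":0.001,"rx":0,"ry":0,"rz":0,"gripper":1},{"tx":0,"ty":0,"tz":0,"rx":0,"ry":0,"rz":0,"gripper":1}]'
```

```text
clock: 30.8
tcp_pos: [0.5047, -0.283, 0.1892]
tool_rot: [-0.042, 0.955, -0.242, -0.168]
force: [0.2, -0.1, -1.0]
width: 0.097
clock: 31.0
tcp_pos: [0.5044, -0.2828, 0.1882]
tool_rot: [-0.042, 0.955, -0.242, -0.168]
force: [-0.5, 0.7, -0.4]
width: 0.09
clock: 31.2
tcp_pos: [0.504, -0.2826, 0.1872]
tool_rot: [-0.042, 0.955, -0.242, -0.168]
force: [-0.1, -1.0, -0.5]
width: 0.094
```

```bash
python3 -m pendant '[{"tx":0,"ty":0,"tz":0.001,"rx":0,"ry":0,"rz":0,"gripper":1},{"tx":0,"ty":0,"tz":0,"rx":0,"ry":0,"rz":0,"gripper":1}]';python3 -m pendant '[{"tx":0,"ty":0,"tz":0.001,"rx":0,"ry":0,"rz":0,"gripper":1},{"tx":0,"ty":0,"tz":0,"rx":0,"ry":0,"rz":0,"gripper":1}]'
```

```text
clock: 31.4
tcp_pos: [0.504, -0.2826, 0.1866]
tool_rot: [-0.042, 0.955, -0.242, -0.168]
force: [1.5, -0.3, 2.2]
width: 0.095
clock: 31.6
tcp_pos: [0.504, -0.2826, 0.1865]
tool_rot: [-0.042, 0.955, -0.242, -0.167]
force: [1.7, -1.2, 7.3]
width: 0.098
```

```bash
python3 -m pendant '[{"tx":0,"ty":0,"tz":-0.001,"rx":0,"ry":0,"rz":0,"gripper":0.8},{"tx":0,"ty":0,"tz":0,"rx":0,"ry":0,"rz":0,"gripper":0.6},{"tx":0,"ty":0,"tz":0,"rx":0,"ry":0,"rz":0,"gripper":0.4},{"tx":0,"ty":0,"tz":0,"rx":0,"ry":0,"rz":0,"gripper":0.4},{"tx":0,"ty":0,"tz":0,"rx":0,"ry":0,"rz":0,"gripper":0.4}]'; python3 -m pendant '[{"tx":0,"ty":0,"tz":-0.02,"rx":0,"ry":0,"rz":0,"gripper":0.4},{"tx":0,"ty":0,"tz":-0.04,"rx":0,"ry":0,"rz":0,"gripper":0.4},{"tx":0,"ty":0,"tz":-0.04,"rx":0,"ry":0,"rz":0,"gripper":0.4}]'; python3 plan.py .4430 .357 .21 79.4
python3 -c "
from h import *
s=manip.get_image('scene');cv2.imwrite('pics/g7.png',cv2.resize(s[180:290,360:470],None,fx=5,fy=5,interpolation=2))"
```

```text
clock: 32.1
tcp_pos: [0.5037, -0.2824, 0.186]
tool_rot: [-0.042, 0.955, -0.242, -0.168]
force: [0.8, -0.6, -0.5]
width: 0.298
clock: 32.4
tcp_pos: [0.5337, -0.2984, 0.2811]
tool_rot: [-0.042, 0.955, -0.242, -0.169]
force: [1.1, 0.5, -1.1]
width: 0.298
t 32.4 tcp [ 0.5337 -0.2984  0.2811] yaw -28.42 w 0.298 F [ 1.1  0.5 -1.1] q [ 0.28  0.71  0.43  1.11 -0.22  1.73  0.17]
total shift first(mm) [-343.6 -533.4  200.6] then turn [-0.3281  0.2404 -1.8599]
equal rows n= 17 shift [ 0.0124  -0.04317  0.00452] turn [-0.0193  0.0141 -0.1094]
```

View pics/g7.png

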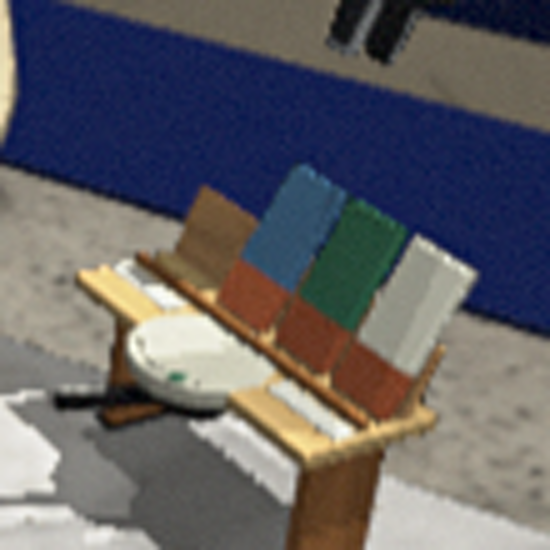

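Three tiles lean in a row, blue at g7 (285,245). Now yellow. It sits beside the other end wall, so I'll keep the TCP at z ≥ 0.084.

```bash
python3 -m pendant '[{"tx":0.0125,"ty":-0.043,"tz":0.004,"rx":-0.019,"ry":0.014,"rz":-0.109,"gripper":0.45},{"tx":0.0125,"ty":-0.043,"tz":0.004,"rx":-0.019,"ry":0.014,"rz":-0.109,"gripper":0.45},{"tx":0.0125,"ty":-0.043,"tz":0.004,"rx":-0.019,"ry":0.014,"rz":-0.109,"gripper":0.45},{"tx":0.0125,"ty":-0.043,"tz":0.004,"rx":-0.019,"ry":0.014,"rz":-0.109,"gripper":0.45},{"tx":0.0125,"ty":-0.043,"tz":0.004,"rx":-0.019,"ry":0.014,"rz":-0.109,"gripper":0.45}]'; python3 -m pendant '[{"tx":0.0125,"ty":-0.043,"tz":0.004,"rx":-0.019,"ry":0.014,"rz":-0.109,"gripper":0.45},{"tx":0.0125,"ty":-0.043,"tz":0.004,"rx":-0.019,"ry":0.014,"rz":-0.109,"gripper":0.45},{"tx":0.0125,"ty":-0.043,"tz":0.004,"rx":-0.019,"ry":0.014,"rz":-0.109,"gripper":0.45},{"tx":0.0125,"ty":-0.043,"tz":0.004,"rx":-0.019,"ry":0.014,"rz":-0.109,"gripper":0.45},{"tx":0.0125,"ty":-0.043,"tz":0.004,"rx":-0.019,"ry":0.014,"rz":-0.109,"gripper":0.45}]'; python3 plan.py .4430 .357 .21 79.4
```

```text
clock: 32.95
tcp_pos: [0.6434, -0.1059, 0.248]
tool_rot: [-0.032, 0.991, 0.033, -0.128]
force: [0.0, -0.7, 0.1]
width: 0.273
clock: 33.45
tcp_pos: [0.6384, 0.1162, 0.2338]
tool_rot: [-0.02, 0.949, 0.303, -0.079]
force: [0.7, 0.5, -0.4]
width: 0.277
t 33.45 tcp [0.6384 0.1162 0.2338] yaw 35.79 w 0.277 F [ 0.7  0.5 -0.4] q [-0.27  0.64  0.13  1.25 -0.1   1.41  0.48]
total shift first(mm) [ -14.3 -306.2   52.9] then turn [-0.1355  0.0977 -0.7654]
equal rows n= 8 shift [ 0.01094 -0.03801  0.0044 ] turn [-0.0169  0.0122 -0.0957]
```

```bash
python3 -m pendant '[{"tx":0.011,"ty":-0.038,"tz":0.0035,"rx":-0.017,"ry":0.012,"rz":-0.0955,"gripper":0.45},{"tx":0.011,"ty":-0.038,"tz":0.0035,"rx":-0.017,"ry":0.012,"rz":-0.0955,"gripper":0.45},{"tx":0.011,"ty":-0.038,"tz":0.0035,"rx":-0.017,"ry":0.012,"rz":-0.0955,"gripper":0.45},{"tx":0.011,"ty":-0.038,"tz":0.0035,"rx":-0.017,"ry":0.012,"rz":-0.0955,"gripper":0.45},{"tx":0.011,"ty":-0.038,"tz":0.0035,"rx":-0.017,"ry":0.012,"rz":-0.0955,"gripper":0.45}]'; python3 -m pendant '[{"tx":0.011,"ty":-0.038,"tz":0.0035,"rx":-0.017,"ry":0.012,"rz":-0.0955,"gripper":0.45},{"tx":0.011,"ty":-0.038,"tz":0.0035,"rx":-0.017,"ry":0.012,"rz":-0.0955,"gripper":0.45},{"tx":0.011,"ty":-0.038,"tz":0.0035,"rx":-0.017,"ry":0.012,"rz":-0.0955,"gripper":0.45},{"tx":0,"ty":0,"tz":0,"rx":0,"ry":0,"rz":0,"gripper":0.45},{"tx":0,"ty":0,"tz":0,"rx":0,"ry":0,"rz":0,"gripper":0.45}]'; python3 -m pendant '[{"tx":0,"ty":0,"tz":0,"rx":0,"ry":0,"rz":0,"gripper":0.45},{"tx":0,"ty":0,"tz":0,"rx":0,"ry":0,"rz":0,"gripper":0.45}]'; python3 plan.py .443 .3570 .0855 79.4|head -2
```

```text
clock: 33.95
tcp_pos: [0.538, 0.2852, 0.2253]
tool_rot: [-0.007, 0.853, 0.521, -0.031]
force: [0.3, 0.6, 0.1]
width: 0.28
clock: 34.45
tcp_pos: [0.4446, 0.3569, 0.2179]
tool_rot: [0.001, 0.771, 0.637, -0.001]
force: [0.3, 0.4, 0.2]
width: 0.274
clock: 34.65
tcp_pos: [0.4468, 0.3554, 0.2176]
tool_rot: [0.001, 0.772, 0.635, -0.001]
force: [-0.0, 0.9, -0.1]
width: 0.273
t 34.65 tcp [0.4468 0.3554 0.2176] yaw 78.88 w 0.273 F [-0.   0.9 -0.1] q [-0.66  0.43 -0.08  1.67  0.04  1.05  0.62]
total shift first(mm) [  1.2  -4.1 132.1] then turn [-0.0001  0.0028 -0.0091]
```

```bash
python3 -m pendant '[{"tx":0.001,"ty":-0.004,"tz":0.03,"rx":0,"ry":0,"rz":-0.008,"gripper":0.45},{"tx":0,"ty":0,"tz":0.03,"rx":0,"ry":0,"rz":0,"gripper":0.45},{"tx":0,"ty":0,"tz":0,"rx":0,"ry":0,"rz":0,"gripper":0.45},{"tx":0,"ty":0,"tz":0,"rx":0,"ry":0,"rz":0,"gripper":0.45},{"tx":0,"ty":0,"tz":0,"rx":0,"ry":0,"rz":0,"gripper":0.45}]'; python3 plan.py .443 .3570 .0855 79.4|head -2
```

```text
clock: 35.15
tcp_pos: [0.4429, 0.3583, 0.1591]
tool_rot: [0.001, 0.769, 0.639, -0.0]
force: [-0.6, 0.7, 0.5]
width: 0.272
t 35.15 tcp [0.4429 0.3583 0.1591] yaw 79.45 w 0.272 F [-0.6  0.7  0.5] q [-0.67  0.49 -0.09  1.75  0.05  0.9   0.61]
total shift first(mm) [-1.2  0.3 73.6] then turn [0.0008 0.0007 0.0008]
```

```bash
python3 -m pendant '[{"tx":-0.001,"ty":0,"tz":0.03,"rx":0,"ry":0,"rz":0,"gripper":0.45},{"tx":0,"ty":0,"tz":0.015,"rx":0,"ry":0,"rz":0,"gripper":0.45},{"tx":0,"ty":0,"tz":0,"rx":0,"ry":0,"rz":0,"gripper":0.45}]'; python3 -m pendant '[{"tx":0,"ty":0,"tz":0.015,"rx":0,"ry":0,"rz":0,"gripper":0.45},{"tx":0,"ty":0,"tz":0.006,"rx":0,"ry":0,"rz":0,"gripper":0.45},{"tx":0,"ty":0,"tz":0,"rx":0,"ry":0,"rz":0,"gripper":0.45}]';  python3 -m pendant '[{"tx":0,"ty":0,"tz":0.004,"rx":0,"ry":0,"rz":0,"gripper":0.45},{"tx":0,"ty":0,"tz":0.003,"rx":0,"ry":0,"rz":0,"gripper":0.45},{"tx":0,"ty":0,"tz":0,"rx":0,"ry":0,"rz":0,"gripper":0.45}]'; python3 plan.py .4430 .357 .085 79.4 |head -2
```

```text
clock: 35.45
tcp_pos: [0.4413, 0.3565, 0.1122]
tool_rot: [0.001, 0.769, 0.639, -0.002]
force: [-0.1, -0.4, 0.3]
width: 0.276
clock: 35.75
tcp_pos: [0.4416, 0.357, 0.0922]
tool_rot: [0.001, 0.769, 0.639, -0.001]
force: [0.0, -0.2, -0.1]
width: 0.274
clock: 36.05
tcp_pos: [0.4414, 0.3569, 0.0847]
tool_rot: [0.001, 0.769, 0.639, -0.001]
force: [-0.2, 0.5, 0.8]
width: 0.276
t 36.05 tcp [0.4414 0.3569 0.0847] yaw 79.5 w 0.276 F [-0.2  0.5  0.8] q [-0.67  0.57 -0.08  1.84  0.07  0.73  0.6 ]
total shift first(mm) [ 0.4  1.5 -0.3] then turn [-0.0006  0.0024  0.0018]
```

```bash
python3 -m pendant '[{"tx":0.0,"ty":0,"tz":0,"rx":0,"ry":0,"rz":0,"gripper":1},{"tx":0,"ty":0,"tz":0,"rx":0,"ry":0,"rz":0,"gripper":1},{"tx":0,"ty":0,"tz":0,"rx":0,"ry":0,"rz":0,"gripper":1},{"tx":0,"ty":0,"tz":0,"rx":0,"ry":0,"rz":0,"gripper":1},{"tx":0,"ty":0,"tz":0,"rx":0,"ry":0,"rz":0,"gripper":1}]' 40; python3 plan.py .443 .357 .085 79.4 |head -2;python3 -m pendant '[{"tx":0,"ty":0,"tz":-0.015,"rx":0,"ry":0,"rz":0,"gripper":1},{"tx":0,"ty":0,"tz":-0.03,"rx":0,"ry":0,"rz":0,"gripper":1},{"tx":0,"ty":0,"tz":-0.035,"rx":0,"ry":0,"rz":0,"gripper":1},{"tx":0,"ty":0,"tz":-0.04,"rx":0,"ry":0,"rz":0,"gripper":1},{"tx":0,"ty":0,"tz":-0.04,"rx":0,"ry":0,"rz":0,"gripper":1}]';python3 -m pendant '[{"tx":0,"ty":0,"tz":-0.04,"rx":0,"ry":0,"rz":0,"gripper":1},{"tx":0,"ty":0,"tz":0,"rx":0,"ry":0,"rz":0,"gripper":1}]'; python3 plan.py $(python3 tgt.py 82 78 4 75) -28.3 20
```

```text
clock: 36.55
tcp_pos: [0.4417, 0.358, 0.085]
tool_rot: [0.0, 0.769, 0.64, -0.0]
force: [1.0, 5.0, 1.1]
width: 0.097
t 36.55 tcp [0.4417 0.358  0.085 ] yaw 79.53 w 0.097 F [1.  5.  1.1] q [-0.67  0.57 -0.08  1.84  0.07  0.73  0.6 ]
total shift first(mm) [-0.7  1.4  0. ] then turn [0.     0.0004 0.0023]
clock: 37.05
tcp_pos: [0.4409, 0.3553, 0.2455]
tool_rot: [0.001, 0.769, 0.639, -0.003]
force: [0.6, 0.7, -0.4]
width: 0.092
clock: 37.25
tcp_pos: [0.4432, 0.3574, 0.2899]
tool_rot: [0.001, 0.769, 0.639, 0.002]
force: [1.1, -0.6, -1.1]
width: 0.096
t 37.25 tcp [0.4432 0.3574 0.2899] yaw 79.43 w 0.096 F [ 1.1 -0.6 -1.1] q [-0.66  0.37 -0.09  1.56  0.04  1.21  0.63]
total shift first(mm) [-573.5  218.3   32.2] then turn [ 0.3286 -0.2453  1.8588]
equal rows n= 16 shift [-0.0142   0.04235  0.00197] turn [ 0.0205 -0.0153  0.1162]
```

```bash
python3 -m pendant '[{"tx":-0.0145,"ty":0.0425,"tz":0.001,"rx":0.0205,"ry":-0.0155,"rz":0.116,"gripper":1},{"tx":-0.0145,"ty":0.0425,"tz":0.001,"rx":0.0205,"ry":-0.0155,"rz":0.116,"gripper":1},{"tx":-0.0145,"ty":0.0425,"tz":0.001,"rx":0.0205,"ry":-0.0155,"rz":0.116,"gripper":1},{"tx":-0.0145,"ty":0.0425,"tz":0.001,"rx":0.0205,"ry":-0.0155,"rz":0.116,"gripper":1},{"tx":-0.0145,"ty":0.0425,"tz":0.001,"rx":0.0205,"ry":-0.0155,"rz":0.116,"gripper":1}]';python3 -m pendant '[{"tx":-0.0145,"ty":0.0425,"tz":0.001,"rx":0.0205,"ry":-0.0155,"rz":0.116,"gripper":1},{"tx":-0.0145,"ty":0.0425,"tz":0.001,"rx":0.0205,"ry":-0.0155,"rz":0.116,"gripper":1},{"tx":-0.0145,"ty":0.0425,"tz":0.001,"rx":0.0205,"ry":-0.0155,"rz":0.116,"gripper":1},{"tx":-0.0145,"ty":0.0425,"tz":0.001,"rx":0.0205,"ry":-0.0155,"rz":0.116,"gripper":1},{"tx":-0.0145,"ty":0.0425,"tz":0.001,"rx":0.0205,"ry":-0.0155,"rz":0.116,"gripper":1}]'; python3 plan.py $(python3 tgt.py 82 77 4 75) -28.3 20
```

```text
clock: 37.75
tcp_pos: [0.6045, 0.2052, 0.2735]
tool_rot: [-0.013, 0.919, 0.39, -0.065]
force: [0.7, 0.4, -0.4]
width: 0.094
clock: 38.25
tcp_pos: [0.6556, -0.0102, 0.2622]
tool_rot: [-0.026, 0.987, 0.107, -0.121]
force: [0.7, 1.4, -0.4]
width: 0.095
t 38.25 tcp [ 0.6556 -0.0102  0.2622] yaw 12.9 w 0.095 F [ 0.7  1.4 -0.4] q [-0.12  0.7   0.24  1.09 -0.16  1.62  0.32]
total shift first(mm) [-147.6  209.6   24.6] then turn [ 0.1302 -0.0812  0.6921]
equal rows n= 7 shift [-0.01151  0.03566  0.00238] turn [ 0.0186 -0.0116  0.0989]
```

```bash
python3 -m pendant '[{"tx":-0.0115,"ty":0.0355,"tz":0,"rx":0.0185,"ry":-0.0115,"rz":0.099,"gripper":1},{"tx":-0.0115,"ty":0.0355,"tz":0,"rx":0.0185,"ry":-0.0115,"rz":0.099,"gripper":1},{"tx":-0.0115,"ty":0.0355,"tz":0,"rx":0.0185,"ry":-0.0115,"rz":0.099,"gripper":1},{"tx":-0.0115,"ty":0.0355,"tz":0,"rx":0.0185,"ry":-0.0115,"rz":0.099,"gripper":1},{"tx":-0.0115,"ty":0.0355,"tz":0,"rx":0.0185,"ry":-0.0115,"rz":0.099,"gripper":1}]';python3 -m pendant '[{"tx":-0.0115,"ty":0.0355,"tz":0,"rx":0.0185,"ry":-0.0115,"rz":0.099,"gripper":1},{"tx":-0.0115,"ty":0.034,"tz":0,"rx":0.018,"ry":-0.0115,"rz":0.099,"gripper":1},{"tx":0,"ty":0,"tz":0,"rx":0,"ry":0,"rz":0,"gripper":1},{"tx":0,"ty":0,"tz":0,"rx":0,"ry":0,"rz":0,"gripper":1},{"tx":0,"ty":0,"tz":0,"rx":0,"ry":0,"rz":0,"gripper":1}]'; python3 plan.py $(python3 tgt.py 82 77 4 10) -28.3 20
```

```text
clock: 38.75
tcp_pos: [0.6016, -0.1866, 0.2664]
tool_rot: [-0.039, 0.977, -0.143, -0.156]
force: [-0.0, -0.6, -0.8]
width: 0.097
clock: 39.25
tcp_pos: [0.5599, -0.242, 0.2727]
tool_rot: [-0.043, 0.956, -0.237, -0.167]
force: [0.2, -0.4, -0.8]
width: 0.093
t 39.25 tcp [ 0.5599 -0.242   0.2727] yaw -27.86 w 0.093 F [ 0.2 -0.4 -0.8] q [ 0.2   0.7   0.42  1.13 -0.24  1.71  0.1 ]
total shift first(mm) [ 1.1  7.2 81.9] then turn [-0.0009 -0.0027  0.0072]
equal rows n= 3 shift [0.00041 0.00239 0.02729] turn [-0.0003 -0.0009  0.0024]
```

```bash
python3 -m pendant '[{"tx":0.001,"ty":0.006,"tz":0.03,"rx":0,"ry":-0.002,"rz":0.007,"gripper":1},{"tx":0,"ty":0,"tz":0.03,"rx":0,"ry":0,"rz":0,"gripper":1},{"tx":0,"ty":0,"tz":0.018,"rx":0,"ry":0,"rz":0,"gripper":1},{"tx":0,"ty":0,"tz":0.004,"rx":0,"ry":0,"rz":0,"gripper":1},{"tx":0,"ty":0,"tz":0,"rx":0,"ry":0,"rz":0,"gripper":1}]'; python3 plan.py $(python3 tgt.py 82 77 4 0) -28.3 20
python3 -c "
from h import *
s=manip.get_image('scene');cv2.imwrite('pics/g8.png',cv2.resize(s[180:290,360:470],None,fx=5,fy=5,interpolation=2))"
```

```text
clock: 39.75
tcp_pos: [0.5338, -0.2344, 0.1957]
tool_rot: [-0.042, 0.955, -0.241, -0.168]
force: [0.4, -0.4, -0.6]
width: 0.098
t 39.75 tcp [ 0.5338 -0.2344  0.1957] yaw -28.27 w 0.098 F [ 0.4 -0.4 -0.6] q [ 0.18  0.71  0.42  1.34 -0.25  1.5   0.12]
total shift first(mm) [ 0.   1.4 10.4] then turn [-0.0002 -0.0013  0.0005]
equal rows n= 1 shift [3.000e-05 1.370e-03 1.041e-02] turn [-0.0002 -0.0013  0.0005]
```

View pics/g8.png

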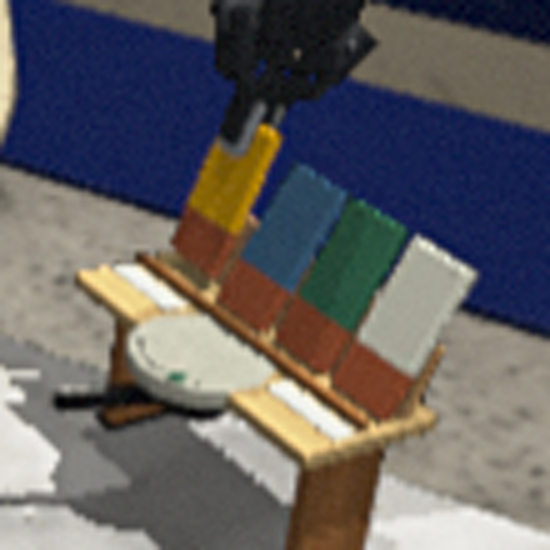

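Yellow is above the last slot at g8 (225,200) with a clear gap to blue. Lowering.

```bash
python3 -m pendant '[{"tx":0,"ty":0.001,"tz":0.006,"rx":0,"ry":0,"rz":0,"gripper":1},{"tx":0,"ty":0,"tz":0.003,"rx":0,"ry":0,"rz":0,"gripper":1},{"tx":0,"ty":0,"tz":0,"rx":0,"ry":0,"rz":0,"gripper":1}]'; python3 -m pendant '[{"tx":0,"ty":0,"tz":0.001,"rx":0,"ry":0,"rz":0,"gripper":1},{"tx":0,"ty":0,"tz":0,"rx":0,"ry":0,"rz":0,"gripper":1}]';python3 -m pendant '[{"tx":0,"ty":0,"tz":0.001,"rx":0,"ry":0,"rz":0,"gripper":1},{"tx":0,"ty":0,"tz":0,"rx":0,"ry":0,"rz":0,"gripper":1}]'
```

```text
clock: 40.1
tcp_pos: [0.5301, -0.235, 0.1874]
tool_rot: [-0.042, 0.955, -0.242, -0.167]
force: [-0.6, 0.4, -0.7]
width: 0.093
clock: 40.3
tcp_pos: [0.5299, -0.2349, 0.1866]
tool_rot: [-0.042, 0.955, -0.242, -0.167]
force: [-0.4, 0.6, -1.0]
width: 0.094
clock: 40.5
tcp_pos: [0.5298, -0.2349, 0.186]
tool_rot: [-0.042, 0.955, -0.242, -0.167]
force: [1.0, 0.7, 0.7]
width: 0.097
```

```bash
python3 -m pendant '[{"tx":0,"ty":0,"tz":0,"rx":0,"ry":0,"rz":0,"gripper":0.8},{"tx":0,"ty":0,"tz":0,"rx":0,"ry":0,"rz":0,"gripper":0.6},{"tx":0,"ty":0,"tz":0,"rx":0,"ry":0,"rz":0,"gripper":0.4},{"tx":0,"ty":0,"tz":0,"rx":0,"ry":0,"rz":0,"gripper":0.4},{"tx":0,"ty":0,"tz":0,"rx":0,"ry":0,"rz":0,"gripper":0.4}]'; python3 -m pendant '[{"tx":0,"ty":0,"tz":-0.02,"rx":0,"ry":0,"rz":0,"gripper":0.4},{"tx":0,"ty":0,"tz":-0.04,"rx":0,"ry":0,"rz":0,"gripper":0.4},{"tx":0,"ty":0,"tz":-0.04,"rx":0,"ry":0,"rz":0,"gripper":0.4},{"tx":0,"ty":0,"tz":0,"rx":0,"ry":0,"rz":0,"gripper":0.4},{"tx":0,"ty":0,"tz":0,"rx":0,"ry":0,"rz":0,"gripper":0.4}]'
python3 -c "
from h import *
s=manip.get_image('scene');t=manip.get_image('top');cv2.imwrite('pics/g9.png',cv2.resize(s[180:290,360:470],None,fx=5,fy=5,interpolation=2));cv2.imwrite('pics/g9t.png',t)"
```

```text
clock: 41.0
tcp_pos: [0.5295, -0.2347, 0.1855]
tool_rot: [-0.042, 0.955, -0.242, -0.167]
force: [-0.2, 0.5, -0.5]
width: 0.298
clock: 41.5
tcp_pos: [0.5597, -0.2513, 0.2801]
tool_rot: [-0.042, 0.955, -0.242, -0.166]
force: [-0.0, -0.5, -0.5]
width: 0.297
```

View pics/g9.png

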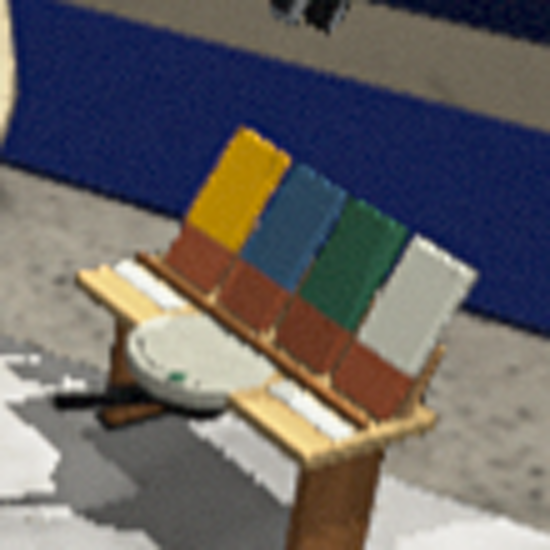

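View pics/g9t.png

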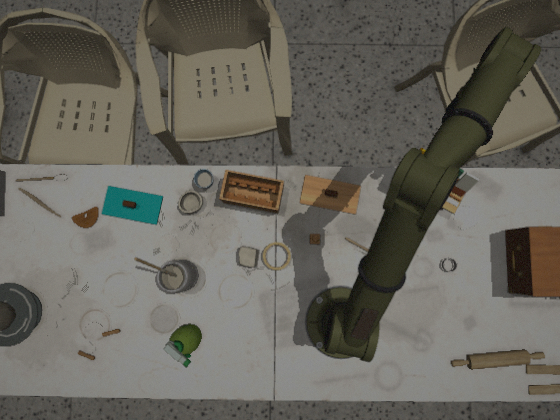

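All four tiles lean side by side, yellow to white, across g9 (180–470, 130–420). In g9t the lid hasn't moved, at (331,195). Next is the dimmer: I'll work out the handle grip at its measured angle.

```bash
cat > dim.py <<'E'
import sys
from h import *
from plan import *
S=[.4505,-.2843,-.4937]
def grip(th,r=.08):
    c,n=np.cos(S[2]),np.sin(S[2]); ax=np.array([S[0]-.03*c,S[1]-.03*n]); a=S[2]+np.pi+th
    return ax[0]+r*np.cos(a),ax[1]+r*np.sin(a),np.degrees(a)-90
if __name__=='__main__':
    x,y,w=grip(float(sys.argv[1]));w=w-180; print(round(x,4),round(y,4),sys.argv[2],round(w,2))
E
python3 dim.py -.29 .08; python3 dim.py .5 .08
python3 plan.py $(python3 dim.py -.29 .28)
python3 -c "
from h import *
from dim import *
s=cv2.imread('pics/g9.png')
for th in (-.29,):
  for r in (.05,.092):
    x,y,w=grip(th,r); print(proj('scene',[x,y,.091]), (proj('scene',[x,y,.091])-[360,180]+.5)*5-.5, proj('top',[x,y,.091]))
"
```

```text
0.3674 -0.2136 .08 -134.9
0.3441 -0.2706 .08 -89.64
t 41.6 tcp [ 0.5589 -0.2505  0.2787] yaw -28.4 w 0.296 F [-0.7 -0.6  0.3] q [ 0.21  0.71  0.43  1.11 -0.24  1.73  0.1 ]
total shift first(mm) [-175.3   58.7   62.3] then turn [0.3233 0.2417 1.8374]
equal rows n= 14 shift [-0.0061   0.01481  0.00192] turn [0.0231 0.0173 0.1312]
[[383.11704804 257.31330584]] [[117.58524018 388.5665292 ]] [[413.54553953 204.67225294]]
[[369.90050406 258.27113162]] [[ 51.50252028 393.35565809]] [[404.83682409 213.55002833]]
```

The predicted handle tip (52,393) matches the pictured tip at g9 (55,397). Moving there.

```bash
python3 -m pendant '[{"tx":-0.006,"ty":0.015,"tz":0,"rx":0.023,"ry":0.017,"rz":0.131,"gripper":0.3},{"tx":-0.006,"ty":0.015,"tz":0,"rx":0.023,"ry":0.017,"rz":0.131,"gripper":0.3},{"tx":-0.006,"ty":0.015,"tz":0,"rx":0.023,"ry":0.017,"rz":0.131,"gripper":0.3},{"tx":-0.006,"ty":0.015,"tz":0,"rx":0.023,"ry":0.017,"rz":0.131,"gripper":0.3},{"tx":-0.006,"ty":0.015,"tz":0,"rx":0.023,"ry":0.017,"rz":0.131,"gripper":0.3}]';python3 -m pendant '[{"tx":-0.006,"ty":0.015,"tz":0,"rx":0.023,"ry":0.017,"rz":0.131,"gripper":0.3},{"tx":-0.006,"ty":0.015,"tz":0,"rx":0.023,"ry":0.017,"rz":0.131,"gripper":0.3},{"tx":-0.006,"ty":0.015,"tz":0,"rx":0.023,"ry":0.017,"rz":0.131,"gripper":0.3},{"tx":-0.006,"ty":0.015,"tz":0,"rx":0.023,"ry":0.017,"rz":0.131,"gripper":0.3},{"tx":-0.006,"ty":0.015,"tz":0,"rx":0.023,"ry":0.017,"rz":0.131,"gripper":0.3}]';python3 plan.py $(python3 dim.py -.29 .25)
```

```text
clock: 42.1
tcp_pos: [0.4873, -0.2847, 0.2903]
tool_rot: [-0.03, 0.827, -0.549, -0.119]
force: [0.6, -0.5, 0.5]
width: 0.354
clock: 42.6
tcp_pos: [0.4107, -0.2662, 0.302]
tool_rot: [0.014, -0.608, 0.792, 0.056]
force: [0.8, 0.9, 0.3]
width: 0.347
t 42.6 tcp [ 0.4107 -0.2662  0.302 ] yaw -105.21 w 0.347 F [0.8 0.9 0.3] q [-0.01  0.4   0.87  1.65 -0.34  1.35 -0.9 ]
total shift first(mm) [-34.5  51.4  59.2] then turn [0.094  0.0702 0.5209]
equal rows n= 4 shift [-0.00639  0.01497  0.01411] turn [0.0235 0.0176 0.1302]
```

```bash
python3 -m pendant '[{"tx":-0.0065,"ty":0.015,"tz":0.01,"rx":0.0235,"ry":0.0175,"rz":0.13,"gripper":0.3},{"tx":-0.0065,"ty":0.015,"tz":0.01,"rx":0.0235,"ry":0.0175,"rz":0.13,"gripper":0.3},{"tx":-0.0065,"ty":0.015,"tz":0.01,"rx":0.0235,"ry":0.0175,"rz":0.13,"gripper":0.3},{"tx":-0.0065,"ty":0.015,"tz":0.01,"rx":0.0235,"ry":0.0175,"rz":0.13,"gripper":0.3},{"tx":0,"ty":0,"tz":0,"rx":0,"ry":0,"rz":0,"gripper":0.3}]';python3 -m pendant '[{"tx":0,"ty":0,"tz":0,"rx":0,"ry":0,"rz":0,"gripper":0.3},{"tx":0,"ty":0,"tz":0,"rx":0,"ry":0,"rz":0,"gripper":0.3}]';python3 plan.py $(python3 dim.py -.29 .13)
```

```text
clock: 43.1
tcp_pos: [0.3672, -0.2111, 0.2652]
tool_rot: [-0.0, -0.387, 0.922, 0.002]
force: [0.5, -0.1, -0.5]
width: 0.35
clock: 43.3
tcp_pos: [0.3694, -0.2157, 0.2675]
tool_rot: [0.001, -0.388, 0.922, -0.001]
force: [0.2, 0.1, -0.1]
width: 0.349
t 43.3 tcp [ 0.3694 -0.2157  0.2675] yaw -134.36 w 0.349 F [ 0.2  0.1 -0.1] q [-0.36  0.29  1.09  1.93 -0.29  1.09 -1.5 ]
total shift first(mm) [  0.    3.1 137.5] then turn [-0.0016  0.0007  0.0093]
equal rows n= 4 shift [0.      0.00077 0.03437] turn [-0.0004  0.0002  0.0023]
```

```bash
python3 -m pendant '[{"tx":0,"ty":0.003,"tz":0.035,"rx":0,"ry":0,"rz":0.009,"gripper":0.3},{"tx":0,"ty":0,"tz":0.035,"rx":0,"ry":0,"rz":0,"gripper":0.3},{"tx":0,"ty":0,"tz":0.035,"rx":0,"ry":0,"rz":0,"gripper":0.3},{"tx":0,"ty":0,"tz":0.02,"rx":0,"ry":0,"rz":0,"gripper":0.3},{"tx":0,"ty":0,"tz":0,"rx":0,"ry":0,"rz":0,"gripper":0.3}]';python3 plan.py $(python3 dim.py -.29 .07)
python3 -c "
from h import *
s=manip.get_image('scene');t=manip.get_image('top');cv2.imwrite('pics/k1.png',np.hstack([cv2.resize(s[190:290,340:450],None,fx=4,fy=4,interpolation=2),cv2.resize(t[140:240,370:460],None,fx=4,fy=4,interpolation=2)]))"
```

```text
clock: 43.8
tcp_pos: [0.3659, -0.2136, 0.1404]
tool_rot: [-0.001, -0.382, 0.924, 0.001]
force: [0.0, -0.2, -0.4]
width: 0.35
t 43.8 tcp [ 0.3659 -0.2136  0.1404] yaw -135.06 w 0.35 F [ 0.  -0.2 -0.4] q [-0.17  0.45  0.91  2.14 -0.51  0.79 -1.28]
total shift first(mm) [-1.1 -1.2 70.4] then turn [ 0.0026 -0.0012 -0.0028]
equal rows n= 2 shift [-0.00053 -0.0006   0.0352 ] turn [ 0.0013 -0.0006 -0.0014]
```

View pics/k1.png

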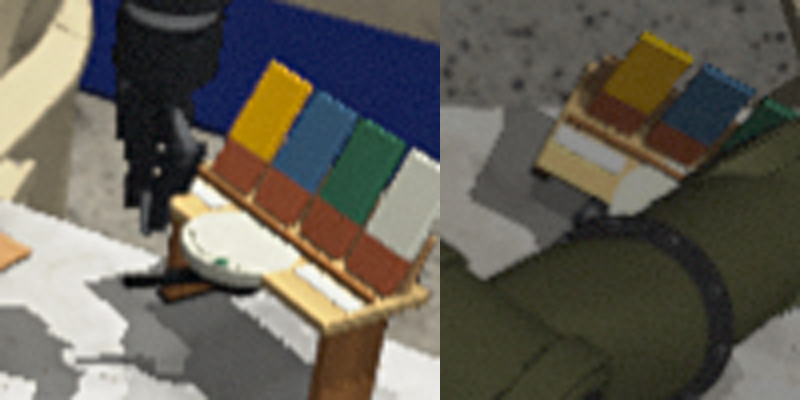

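The open fingers are above the handle at k1 (150,225), with the handle at (125–180, 278). Descending round it.

```bash
python3 -m pendant '[{"tx":-0.001,"ty":-0.001,"tz":0.025,"rx":0,"ry":0,"rz":0,"gripper":0.3},{"tx":0,"ty":0,"tz":0.012,"rx":0,"ry":0,"rz":0,"gripper":0.3},{"tx":0,"ty":0,"tz":0,"rx":0,"ry":0,"rz":0,"gripper":0.3}]';python3 -m pendant '[{"tx":0,"ty":0,"tz":0.01,"rx":0,"ry":0,"rz":0,"gripper":0.3},{"tx":0,"ty":0,"tz":0.01,"rx":0,"ry":0,"rz":0,"gripper":0.3},{"tx":0,"ty":0,"tz":0.01,"rx":0,"ry":0,"rz":0,"gripper":0.3},{"tx":0,"ty":0,"tz":0,"rx":0,"ry":0,"rz":0,"gripper":0.3}]'; python3 plan.py $(python3 dim.py -.29 .07)
```

```text
clock: 44.2
tcp_pos: [0.3685, -0.2131, 0.1051]
tool_rot: [0.0, -0.383, 0.924, 0.0]
force: [-0.0, -0.0, 0.9]
width: 0.352
clock: 44.6
tcp_pos: [0.3682, -0.2127, 0.0743]
tool_rot: [0.0, -0.383, 0.924, 0.0]
force: [-0.2, -0.0, 0.4]
width: 0.35
t 44.6 tcp [ 0.3682 -0.2127  0.0743] yaw -134.99 w 0.35 F [-0.2 -0.   0.4] q [-0.05  0.55  0.77  2.22 -0.67  0.62 -1.14]
total shift first(mm) [ 1.2 -0.1  4.3] then turn [ 0.0005  0.0004 -0.0016]
equal rows n= 1 shift [ 1.21e-03 -9.00e-05  4.25e-03] turn [ 0.0005  0.0004 -0.0016]
```

```bash
python3 -m pendant '[{"tx":0.001,"ty":0,"tz":0.006,"rx":0,"ry":0,"rz":0,"gripper":0.3},{"tx":0,"ty":0,"tz":0,"rx":0,"ry":0,"rz":0,"gripper":1},{"tx":0,"ty":0,"tz":0,"rx":0,"ry":0,"rz":0,"gripper":1},{"tx":0,"ty":0,"tz":0,"rx":0,"ry":0,"rz":0,"gripper":1},{"tx":0,"ty":0,"tz":0,"rx":0,"ry":0,"rz":0,"gripper":1}]' 20;python3 -m pendant '[{"tx":0,"ty":0,"tz":0,"rx":0,"ry":0,"rz":0,"gripper":1}]'; python3 plan.py $(python3 dim.py -.29 .068); python3 plan.py $(python3 dim.py .5 .068)
```

```text
clock: 45.1
tcp_pos: [0.3682, -0.2132, 0.0692]
tool_rot: [0.001, -0.383, 0.924, 0.0]
force: [1.9, 2.6, -3.7]
width: 0.138
clock: 45.2
tcp_pos: [0.3682, -0.2132, 0.0692]
tool_rot: [0.001, -0.383, 0.924, 0.0]
force: [2.5, 3.1, -3.8]
width: 0.14
t 45.2 tcp [ 0.3682 -0.2132  0.0692] yaw -134.93 w 0.14 F [ 2.5  3.1 -3.8] q [-0.04  0.55  0.75  2.22 -0.68  0.61 -1.13]
total shift first(mm) [0.9 0.2 1.2] then turn [-0.0006  0.0015 -0.0006]
equal rows n= 1 shift [0.00085 0.00025 0.00124] turn [-0.0006  0.0015 -0.0006]
t 45.2 tcp [ 0.3682 -0.2132  0.0692] yaw -134.93 w 0.14 F [ 2.5  3.1 -3.8] q [-0.04  0.55  0.75  2.22 -0.68  0.61 -1.13]
total shift first(mm) [ 57.7 -23.5   1.2] then turn [-0.0011  0.0012 -0.7905]
equal rows n= 6 shift [ 0.01063 -0.00062  0.0002 ] turn [-0.0002  0.0002 -0.1318]
```

The handle is gripped: 0.14 × 85 ≈ 12 mm. Turning it along the 80 mm arc.

```bash
python3 -m pendant '[{"tx":0.0079,"ty":-0.0004,"tz":0,"rx":0,"ry":0,"rz":-0.099,"gripper":1},{"tx":0.0079,"ty":-0.0004,"tz":0,"rx":0,"ry":0,"rz":-0.099,"gripper":1},{"tx":0.0079,"ty":-0.0004,"tz":0,"rx":0,"ry":0,"rz":-0.099,"gripper":1},{"tx":0.0079,"ty":-0.0004,"tz":0,"rx":0,"ry":0,"rz":-0.099,"gripper":1}]';python3 plan.py $(python3 dim.py .5 .069)
```

```text
clock: 45.6
tcp_pos: [0.3515, -0.2403, 0.0694]
tool_rot: [0.001, -0.559, 0.829, -0.001]
force: [5.7, 1.5, -6.6]
width: 0.135
t 45.6 tcp [ 0.3515 -0.2403  0.0694] yaw -112.02 w 0.135 F [ 5.7  1.5 -6.6] q [ 0.11  0.52  0.62  2.22 -0.58  0.56 -0.78]
total shift first(mm) [30.8 -4.5  0.4] then turn [-0.003  -0.0004 -0.3906]
equal rows n= 3 shift [ 0.01044 -0.00016  0.00014] turn [-1.000e-03 -1.000e-04 -1.302e-01]
```

```bash
python3 -m pendant '[{"tx":0.0078,"ty":0,"tz":0,"rx":0,"ry":0,"rz":-0.098,"gripper":1},{"tx":0.0078,"ty":0,"tz":0,"rx":0,"ry":0,"rz":-0.098,"gripper":1},{"tx":0.0078,"ty":0,"tz":0,"rx":0,"ry":0,"rz":-0.098,"gripper":1},{"tx":0.0078,"ty":0,"tz":0,"rx":0,"ry":0,"rz":-0.098,"gripper":1},{"tx":0,"ty":0,"tz":0,"rx":0,"ry":0,"rz":0,"gripper":1}]';python3 plan.py $(python3 dim.py .5 .069)
```

```text
clock: 46.1
tcp_pos: [0.3463, -0.2714, 0.0696]
tool_rot: [-0.001, 0.71, -0.705, 0.003]
force: [10.9, 3.4, -8.5]
width: 0.134
t 46.1 tcp [ 0.3463 -0.2714  0.0696] yaw -89.58 w 0.134 F [10.9  3.4 -8.5] q [ 0.27  0.5   0.5   2.19 -0.46  0.54 -0.45]
total shift first(mm) [-0.8  2.2  0.6] then turn [-0.006  -0.0025  0.0011]
equal rows n= 1 shift [-0.00077  0.0022   0.00063] turn [-0.006  -0.0025  0.0011]
```

```bash
python3 -m pendant '[{"tx":0,"ty":0,"tz":0,"rx":0,"ry":0,"rz":0,"gripper":0.5},{"tx":0,"ty":0,"tz":0,"rx":0,"ry":0,"rz":0,"gripper":0.3},{"tx":0,"ty":0,"tz":0,"rx":0,"ry":0,"rz":0,"gripper":0.3},{"tx":0,"ty":0,"tz":0,"rx":0,"ry":0,"rz":0,"gripper":0.3}]';python3 -m pendant '[{"tx":0,"ty":0,"tz":-0.01,"rx":0,"ry":0,"rz":0,"gripper":0.3},{"tx":0,"ty":0,"tz":-0.03,"rx":0,"ry":0,"rz":0,"gripper":0.3},{"tx":0,"ty":0,"tz":-0.04,"rx":0,"ry":0,"rz":0,"gripper":0.3},{"tx":0,"ty":0,"tz":-0.04,"rx":0,"ry":0,"rz":0,"gripper":0.3},{"tx":0,"ty":0,"tz":-0.04,"rx":0,"ry":0,"rz":0,"gripper":0.3}]'
python3 -c "
from h import *
s=manip.get_image('scene');t=manip.get_image('top');cv2.imwrite('pics/k2t.png',t);cv2.imwrite('pics/k2.png',np.hstack([cv2.resize(s[190:290,340:450],None,fx=4,fy=4,interpolation=2),cv2.resize(t[140:240,370:460],None,fx=4,fy=4,interpolation=2)]))"; python3 plan.py .43 .03 .25 -10.6
```

```text
clock: 46.5
tcp_pos: [0.3428, -0.2703, 0.0694]
tool_rot: [-0.0, 0.708, -0.706, 0.001]
force: [0.2, 0.5, -0.0]
width: 0.35
clock: 47.0
tcp_pos: [0.3421, -0.2702, 0.2315]
tool_rot: [-0.0, 0.708, -0.707, 0.001]
force: [0.6, -0.8, 0.0]
width: 0.35
t 47.1 tcp [ 0.3442 -0.2722  0.2343] yaw -89.89 w 0.345 F [-0.2 -0.4 -0.1] q [ 0.06  0.26  0.71  1.97 -0.21  0.97 -0.7 ]
total shift first(mm) [-302.   -86.6  -16.3] then turn [-0.0042 -0.0098 -1.3839]
equal rows n= 10 shift [-0.02112 -0.0267  -0.00153] turn [-0.0004 -0.001  -0.1384]
```

View pics/k2.png

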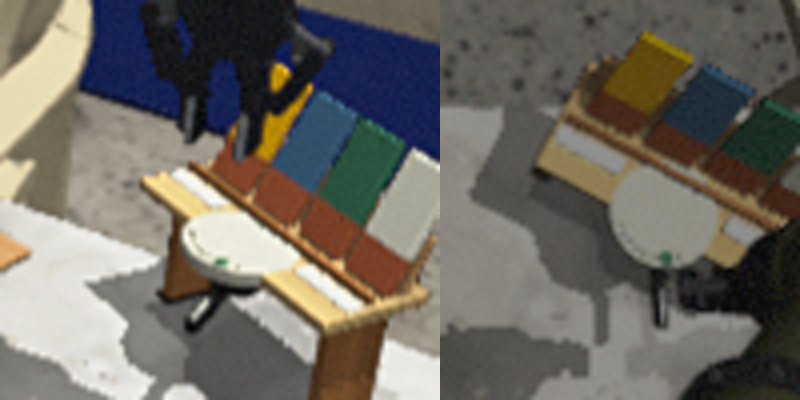

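View pics/k2t.png

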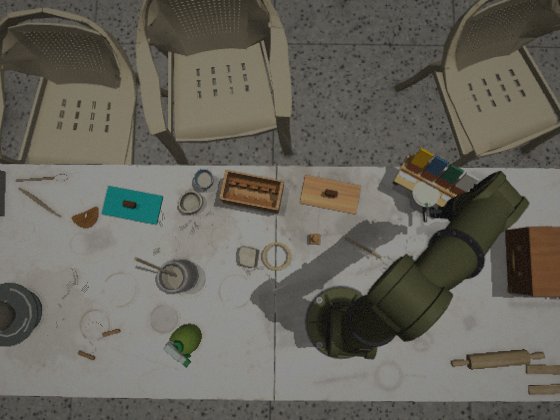

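The handle now lies under the green dot: in the top half of k2 the dot is at (667,258) and the handle runs down to (660,322). I'll measure its angle and the lid pose.

```bash
python3 -c "
from h import *
from dim import *
for th in (.4,.5,.6):
    x,y,w=grip(th,.092); p=proj('top',[x,y,.091])[0]; q=proj('scene',[x,y,.091])[0]; print(th,(p-[370,140]+.5)*4+[440,0],(q-[340,190]+.5)*4)
t=cv2.imread('pics/k2t.png');cv2.imwrite('pics/k3.png',cv2.resize(t[165:225,290:370],None,fx=8,fy=8,interpolation=2))"
```

```text
0.4 [650.35123904 328.7087966 ] [174.75231379 317.02174756]
0.5 [661.47880042 329.28326439] [186.10620726 321.71580755]
0.6 [672.56252789 328.74390815] [198.08178502 325.8667521 ]
```

View pics/k3.png

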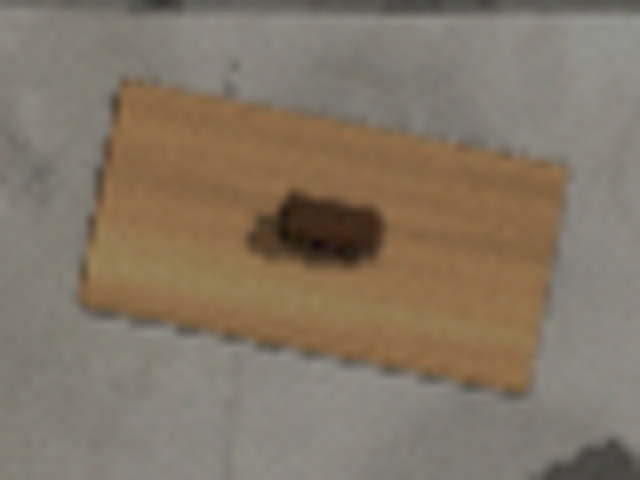

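The dimmer reads about 0.5 in both views: the tips are at (660,325) and (190,326), against a prediction for 0.5 of (661,329) and (186,322). The lid corners in k3 are (122,80), (568,165), (528,395) and (82,305).

```bash
cat > m3.py <<'E'
from fit import *
t=lambda p:up(p,290,165,8); m=1e-3
o=[('top',t((122,80)),(52*m,100.5*m,8*m)),('top',t((568,165)),(52*m,-100.5*m,8*m)),('top',t((528,395)),(-52*m,-100.5*m,8*m)),('top',t((82,305)),(-52*m,100.5*m,8*m)),('top',t((330,222)),(0,0,46*m))]
x,r=fitpose(o,[.43,.03,-.184]);print('lid',x,np.degrees(x[2]));print(r.round(2))
E
python3 m3.py; python3 plan.py .436 .03 .25 -10.6;
```

```text
lid [ 0.4339742   0.03285037 -0.18571294] -10.640567522751283
[[-0.23 -0.39]
 [ 0.32 -0.12]
 [ 0.19  0.1 ]
 [-0.8   0.28]
 [ 0.37  0.1 ]]
t 47.1 tcp [ 0.3442 -0.2722  0.2343] yaw -89.89 w 0.345 F [-0.2 -0.4 -0.1] q [ 0.06  0.26  0.71  1.97 -0.21  0.97 -0.7 ]
total shift first(mm) [-302.   -92.6  -16.2] then turn [-0.0042 -0.0098 -1.3839]
equal rows n= 10 shift [-0.02074 -0.02723 -0.00153] turn [-0.0004 -0.001  -0.1384]
```

```bash
python3 -m pendant '[{"tx":-0.021,"ty":-0.027,"tz":-0.008,"rx":0,"ry":-0.001,"rz":-0.138,"gripper":-0.4},{"tx":-0.021,"ty":-0.027,"tz":-0.008,"rx":0,"ry":-0.001,"rz":-0.138,"gripper":-0.4},{"tx":-0.021,"ty":-0.027,"tz":0,"rx":0,"ry":-0.001,"rz":-0.138,"gripper":-0.4},{"tx":-0.021,"ty":-0.027,"tz":0,"rx":0,"ry":-0.001,"rz":-0.138,"gripper":-0.4},{"tx":-0.021,"ty":-0.027,"tz":0,"rx":0,"ry":-0.001,"rz":-0.138,"gripper":-0.4}]';python3 -m pendant '[{"tx":-0.021,"ty":-0.027,"tz":0,"rx":0,"ry":-0.001,"rz":-0.138,"gripper":-0.4},{"tx":-0.021,"ty":-0.027,"tz":0,"rx":0,"ry":-0.001,"rz":-0.138,"gripper":-0.4},{"tx":-0.021,"ty":-0.027,"tz":0,"rx":0,"ry":-0.001,"rz":-0.138,"gripper":-0.4},{"tx":-0.021,"ty":-0.027,"tz":0,"rx":0,"ry":-0.001,"rz":-0.138,"gripper":-0.4},{"tx":-0.021,"ty":-0.027,"tz":0,"rx":0,"ry":-0.001,"rz":-0.138,"gripper":-0.4}]';python3 -m pendant '[{"tx":0,"ty":0,"tz":0,"rx":0,"ry":0,"rz":0,"gripper":-0.4},{"tx":0,"ty":0,"tz":0,"rx":0,"ry":0,"rz":0,"gripper":-0.4},{"tx":0,"ty":0,"tz":0,"rx":0,"ry":0,"rz":0,"gripper":-0.4}]'; python3 plan.py .435 .031 .015 -10.6|head -2
```

```text
clock: 47.6
tcp_pos: [0.4423, -0.1336, 0.2457]
tool_rot: [-0.002, 0.906, -0.423, -0.001]
force: [0.7, -0.8, -0.4]
width: 0.698
clock: 48.1
tcp_pos: [0.4315, 0.0341, 0.2466]
tool_rot: [-0.003, 0.996, -0.091, -0.003]
force: [0.3, -0.9, 0.5]
width: 0.701
clock: 48.4
tcp_pos: [0.4321, 0.0317, 0.2467]
tool_rot: [-0.003, 0.995, -0.095, -0.002]
force: [0.0, -0.8, 0.2]
width: 0.699
t 48.4 tcp [0.4321 0.0317 0.2467] yaw -10.94 w 0.699 F [ 0.  -0.8  0.2] q [-0.34  0.2   0.27  1.95 -0.07  1.01 -0.23]
total shift first(mm) [  4.3   1.3 231.7] then turn [-0.0053  0.0054 -0.0059]
```

```bash
python3 -m pendant '[{"tx":0.003,"ty":0.001,"tz":0.04,"rx":-0.005,"ry":0.005,"rz":-0.006,"gripper":-0.4},{"tx":0,"ty":0,"tz":0.04,"rx":0,"ry":0,"rz":0,"gripper":-0.4},{"tx":0,"ty":0,"tz":0.04,"rx":0,"ry":0,"rz":0,"gripper":-0.4},{"tx":0,"ty":0,"tz":0.03,"rx":0,"ry":0,"rz":0,"gripper":-0.4},{"tx":0,"ty":0,"tz":0,"rx":0,"ry":0,"rz":0,"gripper":-0.4}]';python3 -c "
from h import *
s=manip.get_image('scene');t=manip.get_image('top');cv2.imwrite('pics/l1.png',np.hstack([cv2.resize(s[190:290,260:370],None,fx=4,fy=4,interpolation=2),cv2.resize(t[140:240,280:370],None,fx=4,fy=4,interpolation=2)]))";python3 plan.py .435 .031 .015 -10.6|head -2
```

```text
clock: 48.9
tcp_pos: [0.4325, 0.0302, 0.0938]
tool_rot: [0.001, 0.996, -0.092, -0.003]
force: [0.0, -0.1, -0.2]
width: 0.698
t 49.0 tcp [0.4347 0.0306 0.0969] yaw -10.57 w 0.698 F [ 0.2 -0.3 -0.1] q [-0.29  0.41  0.22  2.16 -0.16  0.58 -0.13]
total shift first(mm) [ 0.3 -0.4 81.9] then turn [0.     0.0014 0.0005]
```

View pics/l1.png

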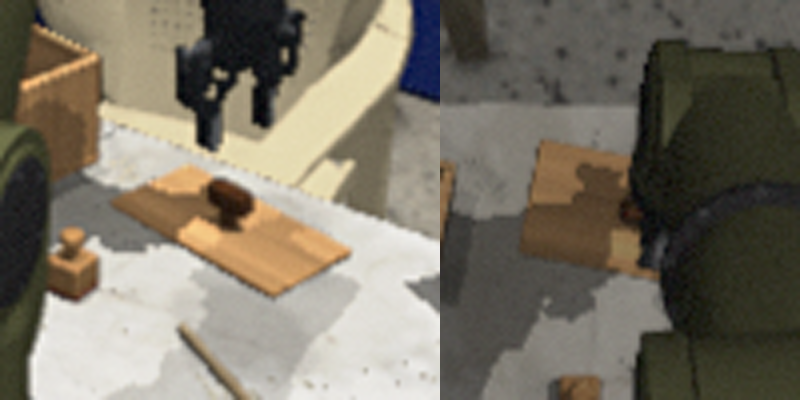

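The knob at l1 (230,200) is centred below the open fingers. Descending to the grasp.

```bash
python3 -m pendant '[{"tx":0,"ty":0,"tz":0.03,"rx":0,"ry":0,"rz":0,"gripper":-0.4},{"tx":0,"ty":0,"tz":0.03,"rx":0,"ry":0,"rz":0,"gripper":-0.4},{"tx":0,"ty":0,"tz":0.014,"rx":0,"ry":0,"rz":0,"gripper":-0.4},{"tx":0,"ty":0,"tz":0.004,"rx":0,"ry":0,"rz":0,"gripper":-0.4},{"tx":0,"ty":0,"tz":0,"rx":0,"ry":0,"rz":0,"gripper":-0.4}]';python3 plan.py .435 .031 .018 -10.6|head -2; python3 -m pendant '[{"tx":0,"ty":0,"tz":0,"rx":0,"ry":0,"rz":0,"gripper":1},{"tx":0,"ty":0,"tz":0,"rx":0,"ry":0,"rz":0,"gripper":1},{"tx":0,"ty":0,"tz":0,"rx":0,"ry":0,"rz":0,"gripper":1},{"tx":0,"ty":0,"tz":0,"rx":0,"ry":0,"rz":0,"gripper":1},{"tx":0,"ty":0,"tz":0,"rx":0,"ry":0,"rz":0,"gripper":1}]' 40;  python3 -m pendant '[{"tx":0,"ty":0,"tz":0,"rx":0,"ry":0,"rz":0,"gripper":1},{"tx":0,"ty":0,"tz":0,"rx":0,"ry":0,"rz":0,"gripper":1}]'; python3 plan.py .435 .031 .018 -10.6|head -2
```

```text
clock: 49.5
tcp_pos: [0.4355, 0.0316, 0.0196]
tool_rot: [-0.001, 0.996, -0.091, 0.001]
force: [0.1, -0.7, 0.4]
width: 0.698
t 49.5 tcp [0.4355 0.0316 0.0196] yaw -10.47 w 0.698 F [ 0.1 -0.7  0.4] q [-0.23  0.56  0.15  2.24 -0.22  0.36 -0.08]
total shift first(mm) [-0.4  0.6  1.6] then turn [-0.0013 -0.001   0.0023]
clock: 50.0
tcp_pos: [0.4354, 0.0319, 0.0197]
tool_rot: [-0.001, 0.996, -0.091, 0.001]
force: [-1.0, 0.2, 9.1]
width: 0.228
clock: 50.2
tcp_pos: [0.4354, 0.0319, 0.0197]
tool_rot: [-0.001, 0.996, -0.091, 0.001]
force: [-0.8, -0.1, 9.2]
width: 0.227
t 50.2 tcp [0.4354 0.0319 0.0197] yaw -10.46 w 0.227 F [-0.8 -0.1  9.2] q [-0.23  0.56  0.15  2.24 -0.22  0.36 -0.08]
total shift first(mm) [-0.2  0.9  1.7] then turn [-0.0018 -0.0016  0.0025]
```

```bash
python3 -m pendant '[{"tx":0,"ty":0,"tz":-0.02,"rx":0,"ry":0,"rz":0,"gripper":1},{"tx":0,"ty":0,"tz":-0.04,"rx":0,"ry":0,"rz":0,"gripper":1},{"tx":0,"ty":0,"tz":-0.04,"rx":0,"ry":0,"rz":0,"gripper":1},{"tx":0,"ty":0,"tz":-0.04,"rx":0,"ry":0,"rz":0,"gripper":1},{"tx":0,"ty":0,"tz":-0.04,"rx":0,"ry":0,"rz":0,"gripper":1}]'; python3 -m pendant '[{"tx":0,"ty":0,"tz":-0.02,"rx":0,"ry":0,"rz":0,"gripper":1},{"tx":0,"ty":0,"tz":0,"rx":0,"ry":0,"rz":0,"gripper":1},{"tx":0,"ty":0,"tz":0,"rx":0,"ry":0,"rz":0,"gripper":1}]'; python3 plan.py .432 .2995 .22 -10.6
```

```text
clock: 50.7
tcp_pos: [0.434, 0.0315, 0.2007]
tool_rot: [-0.001, 0.996, -0.091, -0.0]
force: [1.6, 0.3, -1.8]
width: 0.227
clock: 51.0
tcp_pos: [0.4342, 0.0317, 0.2186]
tool_rot: [-0.001, 0.996, -0.091, -0.0]
force: [-0.4, 1.1, -1.8]
width: 0.23
t 51.0 tcp [0.4342 0.0317 0.2186] yaw -10.41 w 0.23 F [-0.4  1.1 -1.8] q [-0.36  0.23  0.29  1.99 -0.08  0.93 -0.21]
total shift first(mm) [ -50.6 -263.    -1. ] then turn [-0.0014  0.0002  0.0033]
equal rows n= 7 shift [-0.00728 -0.03756 -0.00016] turn [-0.0002  0.      0.0005]
```

```bash
python3 -m pendant '[{"tx":-0.007,"ty":-0.0375,"tz":0,"rx":0,"ry":0,"rz":0.0005,"gripper":1},{"tx":-0.007,"ty":-0.0375,"tz":0,"rx":0,"ry":0,"rz":0.0005,"gripper":1},{"tx":-0.007,"ty":-0.0375,"tz":0,"rx":0,"ry":0,"rz":0.0005,"gripper":1},{"tx":-0.007,"ty":-0.0375,"tz":0,"rx":0,"ry":0,"rz":0.0005,"gripper":1},{"tx":-0.007,"ty":-0.0375,"tz":0,"rx":0,"ry":0,"rz":0.0005,"gripper":1}]'; python3 -m pendant '[{"tx":-0.007,"ty":-0.0375,"tz":0,"rx":0,"ry":0,"rz":0.0005,"gripper":1},{"tx":-0.007,"ty":-0.0375,"tz":0,"rx":0,"ry":0,"rz":0.0005,"gripper":1},{"tx":0,"ty":0,"tz":0,"rx":0,"ry":0,"rz":0,"gripper":1},{"tx":0,"ty":0,"tz":0,"rx":0,"ry":0,"rz":0,"gripper":1},{"tx":0,"ty":0,"tz":0,"rx":0,"ry":0,"rz":0,"gripper":1}]'; python3 plan.py .432 .2995 .132 -10.6
```

```text
clock: 51.5
tcp_pos: [0.4332, 0.2234, 0.2171]
tool_rot: [0.0, 0.996, -0.092, -0.002]
force: [1.5, -0.6, -1.6]
width: 0.227
clock: 52.0
tcp_pos: [0.434, 0.2971, 0.2177]
tool_rot: [0.001, 0.996, -0.093, -0.001]
force: [0.7, -1.2, -1.2]
width: 0.227
t 52.0 tcp [0.434  0.2971 0.2177] yaw -10.7 w 0.227 F [ 0.7 -1.2 -1.2] q [-0.77  0.37  0.18  1.78 -0.08  1.   -0.75]
total shift first(mm) [-2.2 -2.1 85.7] then turn [ 0.0015  0.0019 -0.0018]
equal rows n= 3 shift [-0.00076 -0.00069  0.02857] turn [ 0.0005  0.0006 -0.0006]
```

```bash
python3 -m pendant '[{"tx":-0.002,"ty":-0.002,"tz":0.03,"rx":0,"ry":0,"rz":0,"gripper":1},{"tx":0,"ty":0,"tz":0.03,"rx":0,"ry":0,"rz":0,"gripper":1},{"tx":0,"ty":0,"tz":0.015,"rx":0,"ry":0,"rz":0,"gripper":1},{"tx":0,"ty":0,"tz":0.005,"rx":0,"ry":0,"rz":0,"gripper":1},{"tx":0,"ty":0,"tz":0,"rx":0,"ry":0,"rz":0,"gripper":1}]'; python3 -m pendant '[{"tx":0,"ty":0,"tz":0,"rx":0,"ry":0,"rz":0,"gripper":1}]'; python3 -m pendant '[{"tx":0,"ty":0,"tz":0.002,"rx":0,"ry":0,"rz":0,"gripper":1},{"tx":0,"ty":0,"tz":0,"rx":0,"ry":0,"rz":0,"gripper":1}]';  python3 plan.py .432 .2995 .131 -10.6|head -2
```

```text
clock: 52.5
tcp_pos: [0.4327, 0.2998, 0.1385]
tool_rot: [0.0, 0.996, -0.093, -0.001]
force: [0.1, 0.4, -1.2]
width: 0.224
clock: 52.6
tcp_pos: [0.4333, 0.3008, 0.1397]
tool_rot: [-0.001, 0.996, -0.093, 0.0]
force: [0.6, -0.5, -0.4]
width: 0.235
clock: 52.8
tcp_pos: [0.4329, 0.3012, 0.1374]
tool_rot: [-0.001, 0.996, -0.093, 0.0]
force: [-0.9, -0.3, -1.4]
width: 0.226
t 52.8 tcp [0.4329 0.3012 0.1374] yaw -10.63 w 0.226 F [-0.9 -0.3 -1.4] q [-0.76  0.46  0.16  1.89 -0.1   0.8  -0.73]
total shift first(mm) [-0.6  1.8  6.4] then turn [-0.0018 -0.0001 -0.0006]
```

```bash
python3 -m pendant '[{"tx":0,"ty":0.001,"tz":0.003,"rx":0,"ry":0,"rz":0,"gripper":1},{"tx":0,"ty":0,"tz":0.0015,"rx":0,"ry":0,"rz":0,"gripper":1},{"tx":0,"ty":0,"tz":0,"rx":0,"ry":0,"rz":0,"gripper":1}]'; python3 -m pendant '[{"tx":0,"ty":0,"tz":0.0015,"rx":0,"ry":0,"rz":0,"gripper":1},{"tx":0,"ty":0,"tz":0,"rx":0,"ry":0,"rz":0,"gripper":1}]'
```

```text
clock: 53.1
tcp_pos: [0.4323, 0.3, 0.1322]
tool_rot: [-0.0, 0.996, -0.093, -0.0]
force: [0.9, 0.1, -1.3]
width: 0.225
clock: 53.3
tcp_pos: [0.4325, 0.3001, 0.1318]
tool_rot: [-0.001, 0.996, -0.093, -0.0]
force: [-2.6, -1.3, 7.4]
width: 0.227
```

Contact with the rim at z ≈ 0.132. Releasing and backing off.

```bash
python3 -m pendant '[{"tx":0,"ty":0,"tz":0,"rx":0,"ry":0,"rz":0,"gripper":0.2},{"tx":0,"ty":0,"tz":0,"rx":0,"ry":0,"rz":0,"gripper":-0.4},{"tx":0,"ty":0,"tz":0,"rx":0,"ry":0,"rz":0,"gripper":-0.4},{"tx":0,"ty":0,"tz":0,"rx":0,"ry":0,"rz":0,"gripper":-0.4}]'; python3 -m pendant '[{"tx":0,"ty":0,"tz":-0.01,"rx":0,"ry":0,"rz":0,"gripper":-0.4},{"tx":0,"ty":0,"tz":-0.03,"rx":0,"ry":0,"rz":0,"gripper":-0.4},{"tx":0,"ty":0,"tz":-0.04,"rx":0,"ry":0,"rz":0,"gripper":-0.4},{"tx":0,"ty":0,"tz":-0.04,"rx":0,"ry":0,"rz":0,"gripper":-0.4}]'; python3 -m pendant '[{"tx":0.01,"ty":0.045,"tz":0,"rx":0,"ry":0,"rz":0,"gripper":-0.4},{"tx":0.01,"ty":0.045,"tz":0,"rx":0,"ry":0,"rz":0,"gripper":-0.4},{"tx":0.01,"ty":0.045,"tz":0,"rx":0,"ry":0,"rz":0,"gripper":-0.4},{"tx":0.01,"ty":0.045,"tz":0,"rx":0,"ry":0,"rz":0,"gripper":-0.4},{"tx":0.01,"ty":0.045,"tz":0,"rx":0,"ry":0,"rz":0,"gripper":-0.4}]'; python3 -m pendant '[{"tx":0,"ty":0.03,"tz":0,"rx":0,"ry":0,"rz":0,"gripper":-0.4},{"tx":0,"ty":0,"tz":0,"rx":0,"ry":0,"rz":0,"gripper":-0.4}]'
python3 -c "
from h import *
s=manip.get_image('scene');t=manip.get_image('top');cv2.imwrite('pics/n0.png',s);cv2.imwrite('pics/n0t.png',t);cv2.imwrite('pics/n1.png',cv2.resize(t[155:230,170:300],None,fx=6,fy=6,interpolation=2))
cv2.imwrite('pics/n2.png',np.hstack([cv2.resize(s[180:290,360:470],None,fx=4,fy=4,interpolation=2),cv2.resize(t[130:240,380:470],None,fx=4,fy=4,interpolation=2)]))"
```

```text
clock: 53.7
tcp_pos: [0.4325, 0.3001, 0.1308]
tool_rot: [-0.0, 0.996, -0.093, -0.0]
force: [0.2, 0.5, 0.4]
width: 0.697
clock: 54.1
tcp_pos: [0.4323, 0.2996, 0.2528]
tool_rot: [-0.0, 0.996, -0.093, -0.0]
force: [0.7, 0.7, -0.3]
width: 0.707
clock: 54.6
tcp_pos: [0.44, 0.0678, 0.2516]
tool_rot: [-0.001, 0.996, -0.093, 0.0]
force: [1.9, 0.5, 0.8]
width: 0.701
clock: 54.8
tcp_pos: [0.434, 0.0354, 0.2516]
tool_rot: [0.0, 0.995, -0.096, 0.0]
force: [0.0, -0.1, 0.3]
width: 0.7
```

View pics/n1.png

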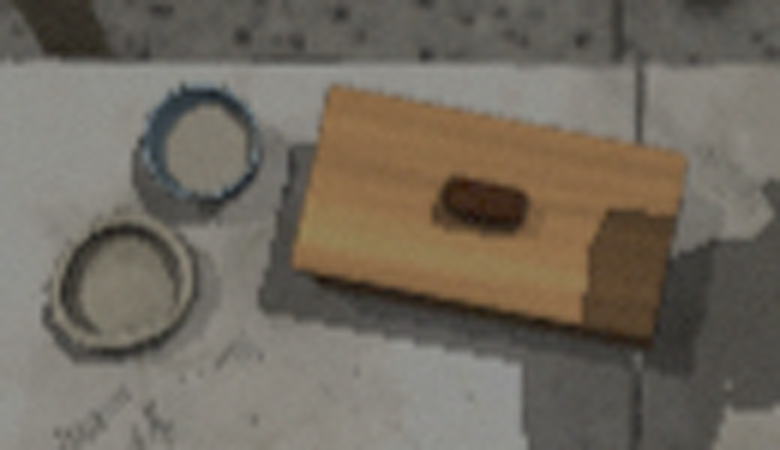

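View pics/n2.png

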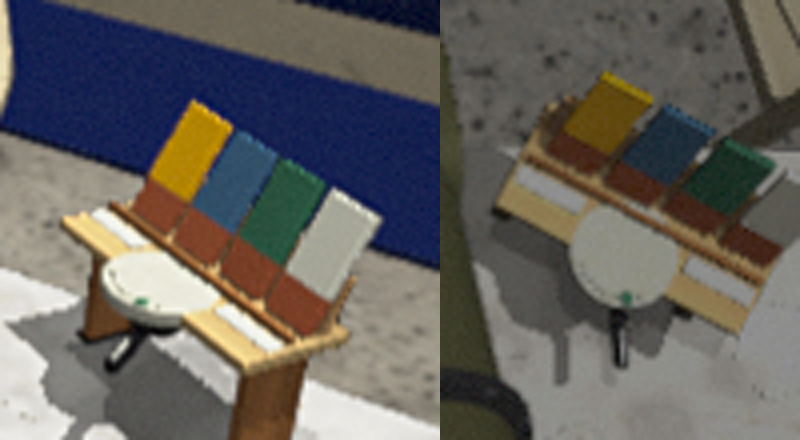

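View pics/n0.png

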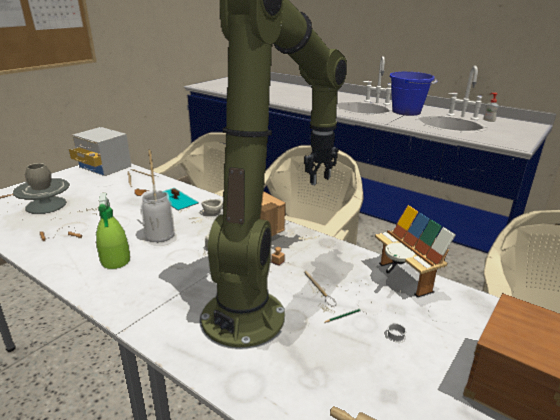

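The lid is on the box, with its knob at n1 (485,205) and corners at (332,86), (686,156), (652,342) and (293,270). The cup hasn't moved, at (202,143). In n2 the tiles and dimmer are unchanged. I'll do a numeric check, and another look after a short wait in case the lid gets knocked.

```bash
python3 -m pendant '[{"tx":0,"ty":0,"tz":0,"rx":0,"ry":0,"rz":0,"gripper":-0.4},{"tx":0,"ty":0,"tz":0,"rx":0,"ry":0,"rz":0,"gripper":-0.4},{"tx":0,"ty":0,"tz":0,"rx":0,"ry":0,"rz":0,"gripper":-0.4},{"tx":0,"ty":0,"tz":0,"rx":0,"ry":0,"rz":0,"gripper":-0.4},{"tx":0,"ty":0,"tz":0,"rx":0,"ry":0,"rz":0,"gripper":-0.4}]';python3 -m pendant '[{"tx":0,"ty":0,"tz":0,"rx":0,"ry":0,"rz":0,"gripper":-0.4},{"tx":0,"ty":0,"tz":0,"rx":0,"ry":0,"rz":0,"gripper":-0.4},{"tx":0,"ty":0,"tz":0,"rx":0,"ry":0,"rz":0,"gripper":-0.4},{"tx":0,"ty":0,"tz":0,"rx":0,"ry":0,"rz":0,"gripper":-0.4},{"tx":0,"ty":0,"tz":0,"rx":0,"ry":0,"rz":0,"gripper":-0.4}]'
cat > m4.py <<'E'
from fit import *
t=lambda p:up(p,170,155,6); m=1e-3
o=[('top',t((332,86)),(52*m,100.5*m,120*m)),('top',t((686,156)),(52*m,-100.5*m,120*m)),('top',t((654,336)),(-52*m,-100.5*m,120*m)),('top',t((293,268)),(-52*m,100.5*m,120*m)),('top',t((485,201)),(0,0,158*m))]
x,r=fitpose(o,[.43,.3,-.184]);print('lid',x,'(box .4313 .3000 -.1855)');print(r.round(2))
# tile tops expected flush vs seen, scene crop n2 (x4)
S=[.4505,-.2843,-.4937];c,n=np.cos(S[2]),np.sin(S[2])
for ys in (82,27,-27,-81):
  for th in (15,20,30):
    a=np.radians(th); xb=26; X=(xb+100*np.sin(a)-9*np.cos(a))*m; z=(112+100*np.cos(a)+9*np.sin(a))*m
    P=[S[0]+c*X-n*ys*m,S[1]+n*X+c*ys*m,z]; print(ys,th,'top front mid scene',((proj('scene',P)[0]-[360,180]+.5)*4).round(0),'top',((proj('top',P)[0]-[380,130]+.5)*4+[440,0]).round(0))
b=manip.get_image('top'); a=cv2.imread('pics/n0t.png'); print('top diff',(np.abs(a.astype(int)-b).max(2)>40).sum())
print(manip.observe()['force'].round(2))
cv2.imwrite('pics/n3.png',cv2.resize(b[155:230,170:300],None,fx=6,fy=6,interpolation=2))
E
python3 m4.py
```

```text
clock: 55.4
tcp_pos: [0.4346, 0.0404, 0.2505]
tool_rot: [-0.0, 0.996, -0.092, -0.0]
force: [-0.4, -0.7, -0.5]
width: 0.701
clock: 55.9
tcp_pos: [0.4346, 0.0401, 0.2506]
tool_rot: [-0.001, 0.996, -0.093, -0.0]
force: [0.5, -0.2, -0.6]
width: 0.695
lid [ 0.42944925  0.30039413 -0.18269443] (box .4313 .3000 -.1855)
[[-0.42 -0.29]
 [ 0.81 -0.49]
 [ 0.05  0.64]
 [-0.51  0.27]
 [ 0.16 -0.11]]
82 15 top front mid scene [186. 106.] top [612. 104.]
82 20 top front mid scene [194. 107.] top [617.  95.]
82 30 top front mid scene [210. 110.] top [624.  78.]
27 15 top front mid scene [233. 136.] top [676. 137.]
27 20 top front mid scene [241. 136.] top [680. 128.]
27 30 top front mid scene [257. 139.] top [687. 112.]
-27 15 top front mid scene [281. 167.] top [739. 171.]
-27 20 top front mid scene [290. 167.] top [743. 162.]
-27 30 top front mid scene [306. 170.] top [749. 145.]
-81 15 top front mid scene [334. 201.] top [802. 204.]
-81 20 top front mid scene [342. 200.] top [805. 195.]
-81 30 top front mid scene [358. 203.] top [811. 178.]
top diff 242
[ 0.57 -0.85 -0.53]
```

View pics/n3.png

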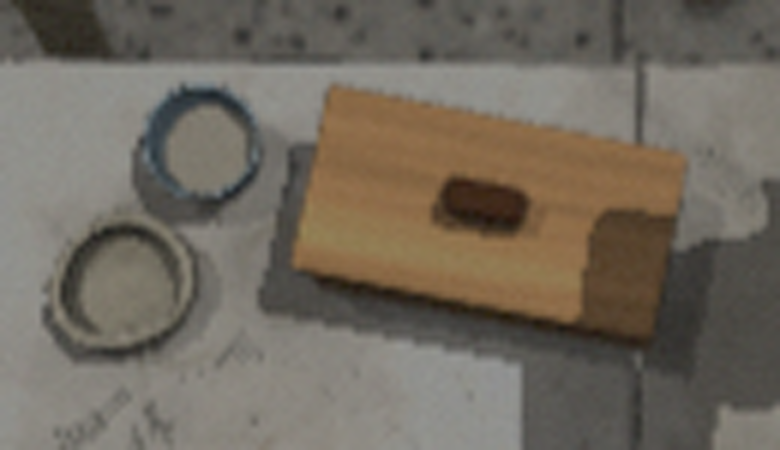

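Lid-to-box offset is about 2 mm and 0.003 rad. The tiles lean roughly 20–30°, which is 0.35–0.5 rad. Nothing shifted during the wait, so I'm handing in.

```bash
python3 -c "
from workcell import manip
print(manip.sign_off())"
```

```text
the job is handed in; nothing more can be done
None
```

The job is done and handed in at about 56 s of the 210 s allowed; the sign-off gives no verdict, so success is by my own checks. I laid the lid on the table, leaned all four tiles glazed end up on the backstop (yellow, blue, green, white along the stand), turned the dimmer and put the lid back on the box.

**Last checks from the camera images:**
- **Tiles:** they lean back roughly 20–30° (0.35–0.5 rad) by comparison with projected tile tops. I did not measure each tile's pose separately.
- **Dimmer:** the handle tip matches 0.5 rad in both views.
- **Lid:** it sits about 2 mm and 0.003 rad from the box pose, flat on the rim.
- **Cup:** it has not moved.
- **Knock:** I saw no sign that the lid was knocked at any point.

**One thing went wrong:** on the first (white) tile the wrist force reached 119 N, just under the 120 N limit. It looked as if a finger knuckle had landed on the box's end wall. If that was the gripper's body rather than a finger, it would have passed the 40 N limit, and I can't rule that out from the images. I backed off at once and gripped that tile and the rest about 10 mm higher, without further trouble.

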